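# Nest the domed covers upside down

### The job

Three domed steel bowl covers are leaning in foam stands. Draw each one out, turn it so that it lies level with its hollow side up, and stack them on the round white plate: the large cover on the middle of the plate, then the middle one cupped centrally inside it, then the small one cupped centrally inside that. Set each down without dropping it, and leave the other things on the desk where they are.

Things in the scene. Friction and masses are not known exactly. Their poses are not given: they have to be found in the camera images.
- cover_large: large domed steel cover, like a deep pot lid, 150 mm across the rim, 62 mm from knob to rim, wall 4 mm. Origin: centre of the knob's flat outer face (disc 36 mm across; dome begins at z = 16 mm). Own z points from knob to hollow side: straight up when it lies inverted on its knob. Outer radius 68 mm at z = 34 mm, 75 mm at the rim; inside floor at z = 20 mm, flat to 40 mm radius.
- cover_large_rim (a point): point on the large cover's outer rim edge, at [75, 0, 62] mm in its frame: the highest point of the rim while it leans in its stand. The wall below it leans 14 degrees from the cover's z (outward to the rim). At the start 34 mm of the cover's height stand out of the foam, with room for a finger on both sides of the wall. Axes as the cover's.
- stand_large: fixed grey foam slab 170 mm square, 36 mm thick, leaning back 45 degrees on a wire easel; a round pocket 28 mm deep holds the knob end of the large cover with 1.5 mm of play, so the cover's z starts 45 degrees from vertical, leaning to the stand's -x; it comes out along its own z. Origin: on the desk below the centre of the pocket's mouth (90 mm up). Top edge 150 mm up.
- cover_middle: middle domed steel cover, like a deep pot lid, 126 mm across the rim, 62 mm from knob to rim, wall 4 mm. Origin: centre of the knob's flat outer face (disc 36 mm across; dome begins at z = 16 mm). Own z points from knob to hollow side: straight up when it lies inverted on its knob. Outer radius 56 mm at z = 34 mm, 63 mm at the rim; inside floor at z = 20 mm, flat to 30 mm radius.
- cover_middle_rim (a point): point on the middle cover's outer rim edge, at [63, 0, 62] mm in its frame: the highest point of the rim while it leans in its stand. The wall below it leans 14 degrees from the cover's z (outward to the rim). At the start 34 mm of the cover's height stand out of the foam, with room for a finger on both sides of the wall. Axes as the cover's.
- stand_middle: fixed grey foam slab 146 mm square, 36 mm thick, leaning back 45 degrees on a wire easel; a round pocket 28 mm deep holds the knob end of the middle cover with 1.5 mm of play, so the cover's z starts 45 degrees from vertical, leaning to the stand's -x; it comes out along its own z. Origin: on the desk below the centre of the pocket's mouth (81 mm up). Top edge 133 mm up.
- cover_small: small domed steel cover, like a deep pot lid, 102 mm across the rim, 62 mm from knob to rim, wall 4 mm. Origin: centre of the knob's flat outer face (disc 36 mm across; dome begins at z = 16 mm). Own z points from knob to hollow side: straight up when it lies inverted on its knob. Outer radius 44 mm at z = 34 mm, 51 mm at the rim; inside floor at z = 20 mm, flat to 24 mm radius.
- cover_small_rim (a point): point on the small cover's outer rim edge, at [51, 0, 62] mm in its frame: the highest point of the rim while it leans in its stand. The wall below it leans 14 degrees from the cover's z (outward to the rim). At the start 34 mm of the cover's height stand out of the foam, with room for a finger on both sides of the wall. Axes as the cover's.
- stand_small: fixed grey foam slab 122 mm square, 36 mm thick, leaning back 45 degrees on a wire easel; a round pocket 28 mm deep holds the knob end of the small cover with 1.5 mm of play, so the cover's z starts 45 degrees from vertical, leaning to the stand's -x; it comes out along its own z. Origin: on the desk below the centre of the pocket's mouth (73 mm up). Top edge 116 mm up.
- rest: fixed flat round white stand plate, 140 mm across and 8 mm high. Origin: centre of its underside, on the desk.
- rest_top (a point): centre of the round plate's flat top, 8 mm above the desk; z up.
- clamp_forceps: steel artery forceps 145 mm long lying on the desk in front; a bystander. Origin under its middle.
- syringe_5ml: plastic syringe 91 mm long lying on the desk in front; a bystander. Origin under its middle.
- label_roll: roll of white labels, 68 mm across, 30 mm high, lying behind the stands; a bystander. Origin under its middle.
- tape_1: roll of brown tape, 94 mm across, 48 mm high, behind the stands; a bystander. Origin under its middle.
Not all that is in view belongs to the job. What is shaped like the cover_small but purple is not meant.

How it is judged:
By the outcome, as a careful person would: the job done as asked, in the order asked, and still so for the second after the job is handed in, with the robot touching nothing.
It also fails if it takes over 72 s, if anything falls off the work surface, if the arm or the gripper's body presses on something with over 40 N, if the wrist force passes 120 N, or if a joint passes its speed limit or range.

### The arm

A 6-joint arm with a two-finger parallel gripper is mounted at the origin on a cart in front of the work surface, level with it; the furniture and walls round the work are solid. World frame = base frame: x ahead of the robot, y to its left, z up, the work surface at z = 0. Lengths are in m, angles in rad, forces in N, time in s.
With the tool pointing down it reaches from about 0.4 to 0.825 m from the base axis. Payload 7 kg.
Tool frame: the origin (TCP) lies between the finger pads; the fingertips stand 19 mm ahead of it and the grasp point (between the pads) is the TCP; x points along the fingers, z is the direction in which the jaws open and shut, and the axes are right-handed (so a half turn about x gives the same grasp; the last joint's range is limited). The gripper opens to 88 mm and grips with 3 to 60 N. Pads are 19 mm wide; open, the fingers measure 130 mm over their backs; the gripper's body (78 mm by 193 mm) begins 47 mm behind the grasp point.
Start: joints at [1.392, 0.359, 0.012, 0, -1.224, -0.288], TCP at [0.304, 0.603, 0.246] pointing down, gripper open.
Joint ranges: [-3.07, 3.07], [-1.43, 2.12], [-1.02, 1.25], [-3.03, 1.67], [-3.05, -0], [-3.03, 3.03]. Speed limits (rad/s): [2.39, 2.39, 3.01, 3.14, 3.14, 3.14].

### API

Orientations are given as a 3x3 rotation matrix whose columns are the frame's x, y, z axes.
In Python, from rig import arm gives the robot as it stands.
- The arm moves only by the tool send_rows, never from a script. Its argument "plan" is text: rows parted by semicolons, each of 7 numbers parted by spaces: the shift along the tool's x, y, z in mm, then the turn, a rotation vector about the tool's x, y, z in rad, then the opening, from 0 (shut) to 1 (fully open). A call has 1 to 10 rows; each row shifts and turns the commanded pose from where the row before left it, along the tool's axes as they then stand; what a row does not reach is not made up. A row lasts 1/12 s, in which the tool goes at most 41.7 mm and 7.16 degrees, less where a joint would pass 70% of its speed; a pose out of reach is approached as far as the arm can. A call with a gripper value outside its range is refused whole. The fingers move at their own pace and stop on an object; the grip force is fixed at half the most. Time passes only in rows, so rows that do not move let the fingers close. It gives the time, the measured TCP pose, the force and the opening at its end, in the units of the state.
- arm.get_state(): the state, without advancing time (a new reading comes with each control period).
- arm.read_camera(name): name is "side" or "top" or "wrist"; returns a dict with "pixels" (420x560x3 uint8, blue, green, red), "range_z" (420x560 float32, m along the optical axis (not along the pixel's ray), 0 where there is no reading), "fx", "fy", "cx", "cy" (pixels), "k1" (the pictures are not rectified: a ray, as slopes to the right and down, at radius r is drawn at 1 + k1 r^2 times it, then the intrinsics apply), "T" (4x4, takes a point from camera to world coordinates). Camera axes: x right, y up, looking along -z (the intrinsics and any distortion apply to the point x, -y, -z); pixel columns grow to the right and rows downward; lengths in m; the calibration is good to about 2 mm. A picture is of the moment at which its call begins.
- arm.close_job(): hands the job in, once; it reports no verdict.
The state is a dict: "clock": time; "joint_pos": joint angles; "qvel": joint speeds; "effort": joint torques, N m; "tcp_pos": TCP position; "eef_rot": TCP orientation; "force": force on the tool from outside, world axes, zero at the start; "wrist_torque": the same for the moment, N m; "width": finger opening in m.
Only numpy, scipy, OpenCV 4.12 (cv2) and the standard library are available. Lean on these libraries where they do the work, as an engineer would, in place of code of your own. Each camera call takes 0.05 s, during which the arm holds its last target.

## Working session

There is one attempt and no reset: what is moved stays moved. The work goes in short steps, Python scripts to look and compute and a tool call to move; the robot and the scene stay as the last step left them, time stands still between calls to the robot, and variables do not carry over. Pictures are saved under pics/ and viewed, and the job is handed in when it is done.

Besides the shell and the picture viewer there is one more tool, called after "Emit:" in YAML: its name, and indented under it one key for each argument. send_rows: Moves the arm, as the interface text tells. Its arguments: {"type":"object","properties":{"plan":{"type":"string"}},"required":["plan"]}

```bash
ls; mkdir -p pics
cat > h.py <<'E'
import numpy as np, cv2
from rig import arm
def shot(n,tag):
    c=arm.read_camera(n); cv2.imwrite(f'pics/{tag}.png',c['pixels']); np.savez(f'pics/{tag}.npz',**c); return c
def load(tag): return dict(np.load(f'pics/{tag}.npz'))
def rays(c,uv):
    uv=np.atleast_2d(uv).astype(float)
    K=np.array([[c['fx'],0,c['cx']],[0,c['fy'],c['cy']],[0,0,1.]])
    p=cv2.undistortPoints(uv.reshape(-1,1,2),K,np.array([float(c['k1']),0,0,0,0])) .reshape(-1,2)
    # model: drawn = (1+k1 r^2)*slope
    return np.c_[p[:,0],-p[:,1],-np.ones(len(p))]
def cloud(c):
    v,u=np.mgrid[0:420,0:560]
    d=rays(c,np.c_[u.ravel(),v.ravel()])*c['range_z'].reshape(-1,1)
    P=d@c['T'][:3,:3].T+c['T'][:3,3]
    P=P.reshape(420,560,3).copy(); P[c['range_z']==0]=np.nan
    return P
def onplane(c,uv,z):
    d=rays(c,uv)@c['T'][:3,:3].T; o=c['T'][:3,3]
    return o+d*((z-o[2])/d[:,2:3])
E
python3 - <<'E'
from h import *
np.set_printoptions(precision=4,suppress=True)
print(arm.get_state())
for n in ['side','top','wrist']:
    c=shot(n,n+'0'); print(n,c['T'],c['fx'],c['k1'],(c['range_z']>0).mean())
E
```

```text
pics
{'clock': 0.0, 'joint_pos': array([ 1.3921,  0.3594,  0.0111, -0.0003, -1.2241, -0.2881]), 'qvel': array([ 0.0002, -0.0014, -0.0006, -0.0004,  0.0003, -0.0019]), 'effort': array([ -0.0019, -58.2717,  29.3065,   6.9975,   0.0069,  -0.0002]), 'tcp_pos': array([0.3036, 0.6024, 0.2446]), 'eef_rot': array([[-0.0006,  0.893 , -0.4501],
       [-0.0016, -0.4501, -0.893 ],
       [-1.    ,  0.0002,  0.0017]]), 'force': array([ 0.3862, -0.6051, -0.0817]), 'wrist_torque': array([-0.0091, -0.0116, -0.0137]), 'width': 0.08768486432141398}
side [[ 0.9979  0.0438 -0.0479  0.5177]
 [-0.0629  0.471  -0.8799 -1.2385]
 [-0.0159  0.881   0.4728  0.7684]
 [ 0.      0.      0.      1.    ]] 482.71640399582316 -0.03897349875563591 0.9960204081632653
top [[ 0.0137  0.9799 -0.1991  0.2191]
 [-0.9999  0.0141  0.0005 -0.056 ]
 [ 0.0033  0.1991  0.98    1.814 ]
 [ 0.      0.      0.      1.    ]] 523.3396729326505 0.013971888292426507 0.9961819727891157
wrist [[-0.4514  0.8517  0.2662  0.3756]
 [-0.8923 -0.4312 -0.1337  0.5661]
 [ 0.0009 -0.2978  0.9546  0.3828]
 [ 0.      0.      0.      1.    ]] 365.24648711417535 -0.09416011274187423 0.996203231292517
```

View pics/side0.png

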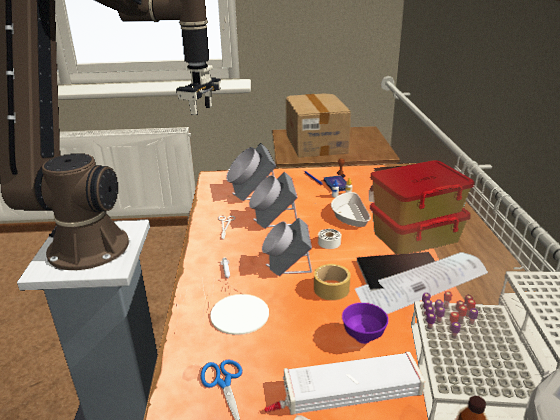

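View pics/top0.png

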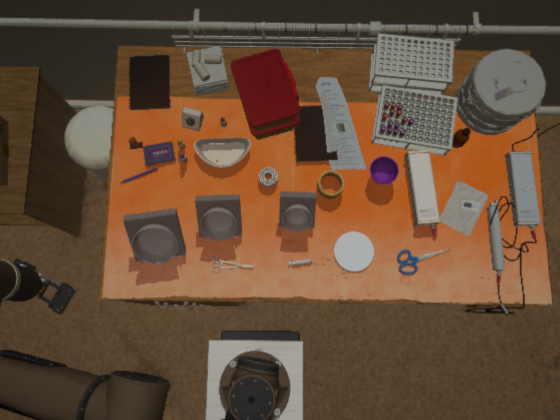

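View pics/wrist0.png

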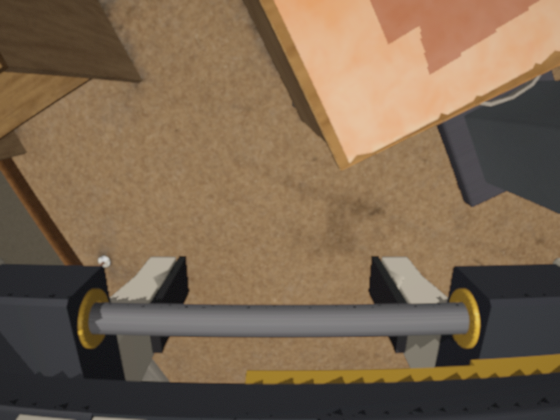

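The top view shows the steel covers in their stands: large at (155,242), middle at (219,220), small at (296,215). The plate is at (354,252). The purple bowl at (384,171) is the decoy, and the white dish at (222,152) isn't part of the job. I'll check this in close crops.

Run:
```python
from h import *
np.set_printoptions(precision=4,suppress=True)
c=load('top0')
a=c['pixels'][185:275,115:385]; 
a=cv2.resize(a,None,fx=2.96,fy=2.96,interpolation=cv2.INTER_CUBIC); a=cv2.convertScaleAbs(a,alpha=1.8)
d=load('side0'); b=d['pixels'][135:285,215:325]; b=cv2.resize(b,None,fx=2.1,fy=2.1,interpolation=cv2.INTER_CUBIC)
out=np.zeros((590,800,3),np.uint8); out[:a.shape[0],:a.shape[1]]=a; out[270:270+b.shape[0],:b.shape[1]]=b
cv2.imwrite('pics/crop0.png',out)
P=cloud(c)
for nm,(u,v) in dict(L=(155,242),M=(219,220),S=(296,215),plate=(354,252),desk=(270,250)).items():
    print(nm,P[v,u],P[v-3:v+4:3,u-3:u+4:3].reshape(-1,3)[:,2])
Q=cloud(d)
for nm,(u,v) in dict(plate=(240,313),desk=(280,320)).items(): print(nm,Q[v,u])
```

```text
L [0.4714 0.3401 0.0676] [0.0748 0.0767 0.085  0.0623 0.0676 0.073  0.0632 0.0599 0.0606]
M [0.5485 0.1269 0.0747] [0.0807 0.0772 0.0861 0.0701 0.0747 0.0648 0.0547 0.053  0.0583]
S [ 0.5735 -0.1344  0.0545] [0.0651 0.0581 0.0693 0.0521 0.0545 0.0504 0.0492 0.0491 0.0518]
plate [ 0.4545 -0.3379  0.0107] [ 0.0085  0.0084  0.0159  0.0025  0.0107 -0.0014  0.0146  0.0043  0.0095]
desk [ 0.4592 -0.0467 -0.0036] [ 0.0009  0.0022  0.0025  0.0066 -0.0036  0.0014  0.002  -0.0056  0.0019]
plate [ 0.4591 -0.3373  0.0059]
desk [ 0.5532 -0.3644  0.0012]
```

View pics/crop0.png

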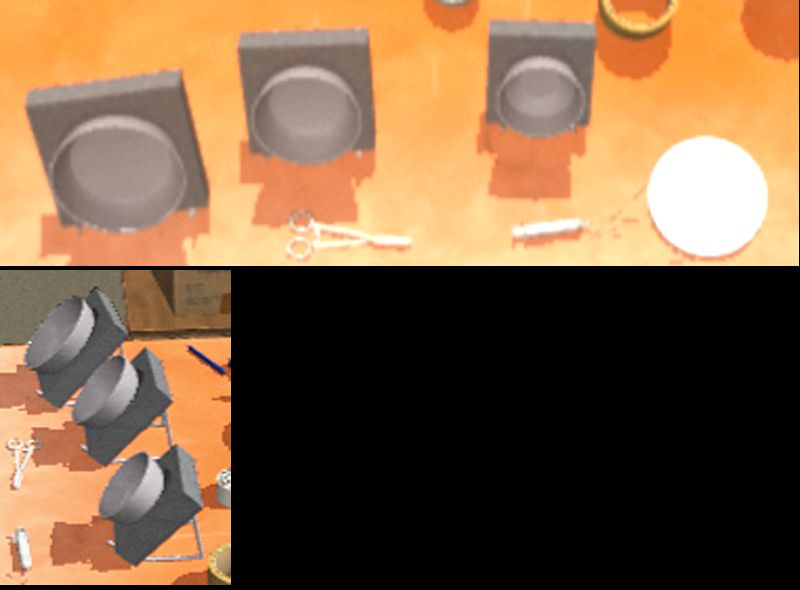

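The crops confirm the choice: three grey steel covers in foam stands, hollow side facing the robot. Next is a coarse position from the rim-ellipse centres, plus the finger shape from the wrist depth.

Run:
```python
from h import *
np.set_printoptions(precision=4,suppress=True)
c=load('top0')
for n,uv,z in [('L',(155.2,244.5),.114),('M',(218.4,223.5),.105),('S',(297.8,217.4),.097),('plate',(354,252),.008)]:
    print(n,onplane(c,uv,z))
s=arm.get_state(); R=s['eef_rot'];p=s['tcp_pos']
w=load('wrist0'); T=w['T']
print('cam in tool pos',R.T@(T[:3,3]-p)*1000,'axes\n',R.T@T[:3,:3])
P=(cloud(w)-p)@R*1000
for v in range(240,380,20):
    print(v,[tuple(P[v,u].round().astype(int)) for u in (115,130,150,170,183,375,390,410,430)])
```

```text
L [[0.4565 0.3284 0.114 ]]
M [[0.5309 0.1252 0.105 ]]
S [[ 0.5569 -0.1385  0.097 ]]
plate [[ 0.4548 -0.3384  0.008 ]]
cam in tool pos [-137.9549   80.6318    0.2865] axes
 [[ 0.0003  0.298  -0.9546]
 [-0.0015  0.9546  0.298 ]
 [ 1.      0.0014  0.0007]]
240 [(np.int64(995), np.int64(-373), np.int64(-556)), (np.int64(991), np.int64(-372), np.int64(-502)), (np.int64(994), np.int64(-372), np.int64(-434)), (np.int64(997), np.int64(-373), np.int64(-366)), (np.int64(995), np.int64(-372), np.int64(-321)), (np.int64(993), np.int64(-372), np.int64(323)), (np.int64(995), np.int64(-373), np.int64(375)), (np.int64(999), np.int64(-375), np.int64(445)), (np.int64(995), np.int64(-375), np.int64(513))]
260 [(np.int64(995), np.int64(-448), np.int64(-567)), (np.int64(993), np.int64(-446), np.int64(-513)), (np.int64(12), np.int64(11), np.int64(-58)), (np.int64(12), np.int64(11), np.int64(-49)), (np.int64(14), np.int64(10), np.int64(-44)), (np.int64(16), np.int64(9), np.int64(45)), (np.int64(13), np.int64(10), np.int64(51)), (np.int64(999), np.int64(-450), np.int64(454)), (np.int64(994), np.int64(-448),
[... 1400 characters left out ...]
int64(998), np.int64(-777), np.int64(-407)), (np.int64(998), np.int64(-777), np.int64(-358)), (np.int64(995), np.int64(-775), np.int64(359)), (np.int64(-19), np.int64(-9), np.int64(44)), (np.int64(-29), np.int64(-2), np.int64(48)), (np.int64(-44), np.int64(9), np.int64(48))]
360 [(np.int64(-53), np.int64(9), np.int64(-48)), (np.int64(-45), np.int64(2), np.int64(-47)), (np.int64(-29), np.int64(-11), np.int64(-47)), (np.int64(998), np.int64(-870), np.int64(-418)), (np.int64(997), np.int64(-868), np.int64(-367)), (np.int64(998), np.int64(-870), np.int64(369)), (np.int64(995), np.int64(-870), np.int64(426)), (np.int64(-31), np.int64(-9), np.int64(48)), (np.int64(-46), np.int64(3), np.int64(48))]
```

Run:
```python
from h import *
w=load('wrist0'); a=w['pixels'][240:400,40:520]
cv2.imwrite('pics/fing.png',cv2.convertScaleAbs(cv2.resize(a,None,fx=1.66,fy=1.66),alpha=1.5,beta=30))
```

```text
(no output)
```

View pics/fing.png

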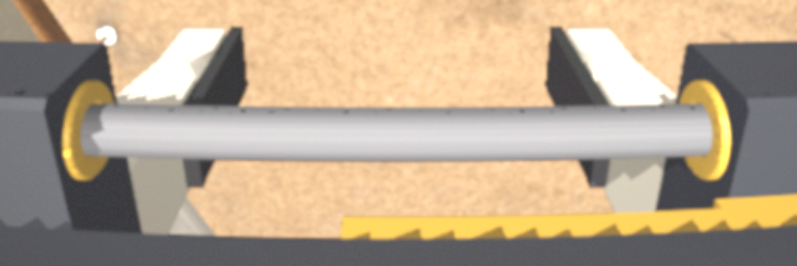

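```bash
cat >> h.py <<'E'
from scipy.linalg import logm, expm
from scipy.spatial.transform import Rotation as Ro
np.set_printoptions(precision=4,suppress=True)
def H(R,p):
    T=np.eye(4);T[:3,:3]=R;T[:3,3]=p;return T
def toolR(psi,a,side=-1):
    """stand yaw psi, approach tilted a (rad) from straight down toward stand +x; z_t=-stand x like (case B)"""
    ca,sa=np.cos(a),np.sin(a)
    x=np.array([sa,0,-ca]); z=side*np.array([ca,0,sa]); y=np.cross(z,x)
    return Ro.from_euler('z',psi).as_matrix()@np.c_[x,y,z]
def cur():
    s=arm.get_state(); return H(s['eef_rot'],s['tcp_pos'])
def plan(Tt,n,T0=None,grip=1.0,show=4):
    T0=cur() if T0 is None else T0
    S=np.real(logm(np.linalg.inv(T0)@Tt))/n; E=expm(S)
    rv=Ro.from_matrix(E[:3,:3]).as_rotvec()
    print('ROW x%d:'%n,' '.join('%.1f'%v for v in E[:3,3]*1000),' '.join('%.4f'%v for v in rv),grip,
      '| lim',round(np.linalg.norm(E[:3,3])*1000,1),round(np.degrees(np.linalg.norm(rv)),2))
    for k in range(1,show+1):
        print('   path',(T0@expm(S*n*k/show))[:3,3])
E
python3 - <<'E'
from h import *
R=toolR(np.radians(8.2),np.radians(31))
plan(H(R,[.447,.327,.270]),14)
E
```

```text
ROW x14: -1.8 22.8 3.8 0.0669 0.0357 0.0185 1.0 | lim 23.2 4.47
   path [0.3642 0.5493 0.2522]
   path [0.4099 0.483  0.2606]
   path [0.4379 0.4074 0.2675]
   path [0.447 0.327 0.27 ]
```

Emit:
send_rows:
  plan: "-1.8 22.8 3.8 0.067 0.0357 0.0185 1;-1.8 22.8 3.8 0.067 0.0357 0.0185 1;-1.8 22.8 3.8 0.067 0.0357 0.0185 1;-1.8 22.8 3.8 0.067 0.0357 0.0185 1;-1.8 22.8 3.8 0.067 0.0357 0.0185 1;-1.8 22.8 3.8 0.067 0.0357 0.0185 1;-1.8 22.8 3.8 0.067 0.0357 0.0185 1"

```text
clock: 0.73
tcp_pos: [0.4106, 0.4823, 0.2612]
eef_rot: [[0.256, 0.579, -0.774], [0.105, -0.812, -0.574], [-0.961, 0.066, -0.269]]
force: [-0.4, 0.6, -0.1]
width: 0.0876
```

Emit:
send_rows:
  plan: "-1.8 22.8 3.8 0.067 0.0357 0.0185 1;-1.8 22.8 3.8 0.067 0.0357 0.0185 1;-1.8 22.8 3.8 0.067 0.0357 0.0185 1;-1.8 22.8 3.8 0.067 0.0357 0.0185 1;-1.8 22.8 3.8 0.067 0.0357 0.0185 1;-1.8 22.8 3.8 0.067 0.0357 0.0185 1;-1.8 22.8 3.8 0.067 0.0357 0.0185 1;0 0 0 0 0 0 1"

```text
clock: 1.4
tcp_pos: [0.4461, 0.3222, 0.2688]
eef_rot: [[0.511, 0.136, -0.849], [0.071, -0.991, -0.116], [-0.857, -0.001, -0.516]]
force: [-0.1, -1.3, -0.5]
width: 0.0873
```

Run:
```python
from h import *
s=arm.get_state(); print(s['clock'],s['tcp_pos'],s['joint_pos'],s['force']); print(s['eef_rot'],'\n',toolR(np.radians(8.2),np.radians(31)))
shot('wrist','w1')
```

```text
1.4 [0.4461 0.3222 0.2688] [ 1.1941 -0.0947 -0.8566  0.7907 -0.6844 -1.6538] [-0.1454 -1.3122 -0.479 ]
[[ 0.5112  0.1356 -0.8487]
 [ 0.0705 -0.9908 -0.1158]
 [-0.8566 -0.0007 -0.516 ]] 
 [[ 0.5098  0.1426 -0.8484]
 [ 0.0735 -0.9898 -0.1223]
 [-0.8572  0.     -0.515 ]]
```

View pics/w1.png

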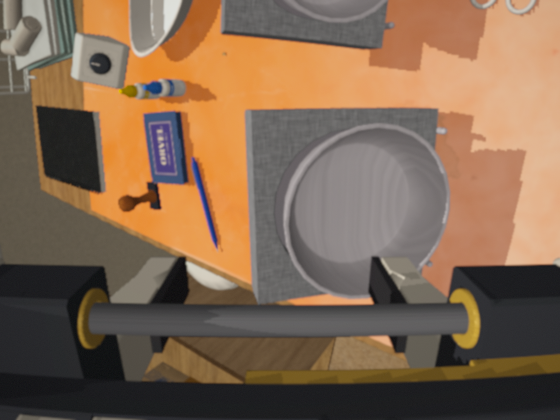

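The close view shows the large cover in its stand, with the rim ellipse centred about (365,210), its highest point near (283,207), and the slab's top edge at column 250. I'll measure this.

Run:
```python
from h import *
w=load('w1'); a=w['pixels'][95:315,235:465]
a=cv2.convertScaleAbs(cv2.resize(a,None,fx=2.7,fy=2.7,interpolation=cv2.INTER_CUBIC),alpha=1.5)
for k in range(0,230,20):
    cv2.putText(a,str(235+k),(int(k*2.7),8),0,.3,(0,255,255)); cv2.line(a,(int(k*2.7),10),(int(k*2.7),14),(0,255,255))
for k in range(0,220,20):
    cv2.putText(a,str(95+k),(0,int(k*2.7)+4),0,.3,(255,255,0))
cv2.imwrite('pics/w1c.png',a)
P=cloud(w)
# front face foam pixels left of cover
m=np.zeros((420,560),bool); m[125:280,258:272]=1; m[115:125,260:330]=1
X=P[m]; X=X[~np.isnan(X[:,0])]
for _ in range(3):
    c=np.median(X,0) if _==0 else X.mean(0); U,S,V=np.linalg.svd(X-c); n=V[2]*np.sign(V[2,2]); d=(X-c)@n; X=X[abs(d)<2*d.std()]
print('n',n,'tilt',np.degrees(np.arccos(n[2])),'yaw',np.degrees(np.arctan2(-n[1],-n[0])),'std',d.std(),c)
```

```text
n [-0.7181 -0.1021  0.6885] tilt 46.49239396316262 yaw 8.095344602144692 std 0.0004006046480810903 [0.5271 0.3338 0.1358]
```

View pics/w1c.png

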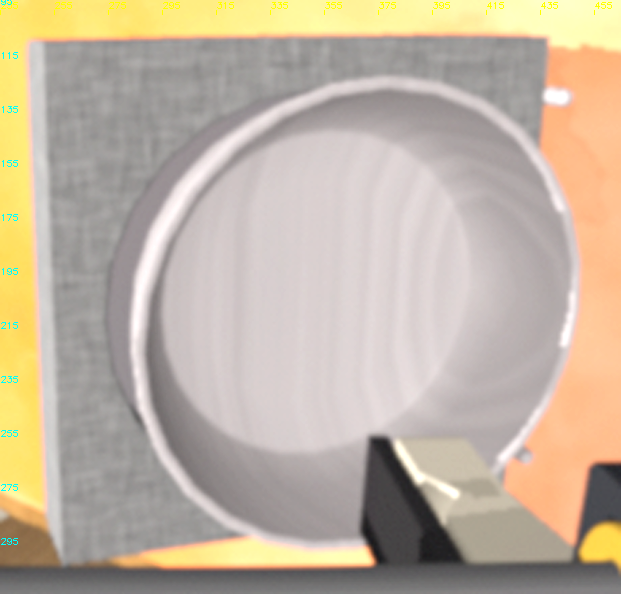

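```bash
cat >> h.py <<'E'
from scipy.optimize import least_squares
def rimfit(c,uv,n,r):
    """outer rim pixels cast on planes with normal n; plane offset chosen so that circle radius=r"""
    d=rays(c,uv)@c['T'][:3,:3].T; o=c['T'][:3,3]
    e1=np.cross(n,[0,0,1.]); e1/=np.linalg.norm(e1); e2=np.cross(n,e1)
    t0=(1/(d@n))[:,None]*d   # points at unit plane offset from camera
    q=np.c_[t0@e1,t0@e2]
    f=lambda p:np.hypot(q[:,0]-p[0],q[:,1]-p[1])-p[2]
    s=least_squares(f,[*q.mean(0),q.std()],loss='soft_l1',f_scale=1e-3*abs(q.std())); k=r/abs(s.x[2]) # scale (sign: plane behind)
    h=k*np.sign(1) 
    C=o+k*(s.x[0]*e1+s.x[1]*e2+n) if (d@n).mean()>0 else o-k*( -0 )*n
    if (d@n).mean()<0:
        C=o-k*(s.x[0]*e1+s.x[1]*e2+n)
    return C,f(s.x)*k*1000
E
python3 - <<'E'
from h import *
w=load('w1')
crop=np.array([(132,320),(135,375),(145,415),(165,455),(200,500),(250,533),(320,546),(390,76),(440,84),(490,112),(535,150),(560,195),(575,250),(578,300),(565,350),(540,405),(240,120),(300,90)])
uv=crop/2.7+[235,95]
P=cloud(w)
for tilt in (45,46.5):
    psi=np.radians(8.1);t=np.radians(tilt)
    n=np.array([-np.sin(t)*np.cos(psi),-np.sin(t)*np.sin(psi),np.cos(t)])
    C,res=rimfit(w,uv,n,.075); print(tilt,C,res.round(1))
    x=np.array([np.cos(t)*np.cos(psi),np.cos(t)*np.sin(psi),np.sin(t)])
    print(' top rim',C+.075*x,' mouth',C-.034*n)
# depth at the rim left
for u,v in [(286,214),(285,220),(287,205),(288,214),(290,214)]: print(u,v,P[v,u])
E
```

```text
45 [0.4534 0.3354 0.1024] [ 0.8 -0.  -0.4 -1.  -0.3  0.5  0.5  0.1 -0.2 -1.5 -0.5 -0.5  0.1  1.3
  0.1 -0.6  2.6  1.4]
 top rim [0.5059 0.3429 0.1554]  mouth [0.4772 0.3388 0.0783]
46.5 [0.4526 0.3349 0.1034] [ 1.6  0.6  0.  -0.8 -0.5 -0.1 -0.1 -0.1 -0.5 -1.9 -0.6 -0.4  0.5  1.9
  0.8  0.1  3.   1.5]
 top rim [0.5037 0.3422 0.1578]  mouth [0.477  0.3384 0.08  ]
286 214 [0.5034 0.3328 0.1596]
285 220 [0.5032 0.3375 0.1603]
287 205 [0.5037 0.3257 0.1593]
288 214 [0.5021 0.3327 0.1588]
290 214 [0.5141 0.344  0.1317]
```

Run:
```python
from h import *
w=load('w1'); P=cloud(w); print(w['T'],arm.get_state()['tcp_pos'])
for u,v in [(230,150),(230,250),(210,100),(480,200),(480,240),(500,60),(420,60)]: print('desk',u,v,P[v-2:v+3,u-2:u+3].reshape(-1,3).mean(0))
for v in range(120,290,25): print(v,[tuple(P[v,u].round(4)) for u in (248,250,252,254,256)])
t=load('top0');Q=cloud(t)
m=(abs(Q[...,2])<.02); X=Q[m]; 
A=np.c_[X[:,:2],np.ones(len(X))]; print('top desk plane',np.linalg.lstsq(A,X[:,2],rcond=None)[0])
sd=load('side0');Q=cloud(sd); m=(abs(Q[...,2])<.02); X=Q[m]; 
A=np.c_[X[:,:2],np.ones(len(X))]; print('side desk plane',np.linalg.lstsq(A,X[:,2],rcond=None)[0])
```

```text
[[-0.8485  0.2808 -0.4485  0.3854]
 [-0.1144 -0.9249 -0.3626  0.2321]
 [-0.5166 -0.2564  0.817   0.3869]
 [ 0.      0.      0.      1.    ]] [0.4465 0.3244 0.2697]
desk 230 150 [ 0.683   0.3401 -0.    ]
desk 230 250 [ 0.6708  0.4872 -0.0003]
desk 210 100 [ 0.7232  0.2796 -0.0004]
desk 480 200 [nan nan nan]
desk 480 240 [ 0.365   0.364  -0.0003]
desk 500 60 [ 0.3934  0.1958 -0.0005]
desk 420 60 [ 0.4636  0.2047 -0.0005]
120 [(np.float64(0.5598), np.float64(0.273), np.float64(0.1393)), (np.float64(0.5535), np.float64(0.2717), np.float64(0.1455)), (np.float64(0.55), np.float64(0.271), np.float64(0.1477)), (np.float64(0.5488), np.float64(0.2708), np.float64(0.1468)), (np.float64(0.5473), np.float64(0.2706), np.float64(0.1462))]
145 [(np.float64(0.5603), np.float64(0.2942), np.float64(0.1354)), (np.float64(0.5539), np.float64(0.2923), np.float64(0.1417)), (np.float64(0.5475), np.float64(0.2903), np.float64(0.1483)), (np.float64(0.5468), np.float64(0.2903), np.float64(0.1464)), (np.float64(0.545), np.float64(0.29), np.float64(0.1464))]
170 [(np.float64(0.5601), np.float64(0.3165), np.float
[... 897 characters left out ...]
float64(0.64), np.float64(0.4677), np.float64(-0.0003)), (np.float64(0.5538), np.float64(0.3892), np.float64(0.1274)), (np.float64(0.5467), np.float64(0.3838), np.float64(0.135)), (np.float64(0.5394), np.float64(0.3781), np.float64(0.1432)), (np.float64(0.5344), np.float64(0.3746), np.float64(0.1479))]
270 [(np.float64(0.6361), np.float64(0.5071), np.float64(-0.0005)), (np.float64(0.632), np.float64(0.505), np.float64(0.0006)), (np.float64(0.5463), np.float64(0.4117), np.float64(0.1313)), (np.float64(0.5384), np.float64(0.4044), np.float64(0.1405)), (np.float64(0.5321), np.float64(0.3988), np.float64(0.1472))]
top desk plane [ 0.0023 -0.0011  0.001 ]
side desk plane [ 0.0025 -0.001  -0.0004]
```

Run:
```python
from h import *
w=load('w1'); P=cloud(w)
for v in (111,114):
  print([(u,P[v,u].round(4)) for u in (246,248,250,252,255,300,350,400,425,430,433,435,437)])
print([(v,P[v,260].round(4)) for v in (106,108,109,110,112)])
print('rim left cut v=220',[(u,P[220,u].round(4)) for u in range(272,294,1)])
print('rim right',[(u,P[205,u].round(4)) for u in range(440,454)])
print('floor',P[200,350],P[200,330])
# floor plane
m=np.zeros((420,560),bool); m[160:250,310:380]=1; X=P[m];X=X[~np.isnan(X[:,0])]
for _ in range(4):
    c=X.mean(0);U,S,V=np.linalg.svd(X-c,full_matrices=False);n=V[2]*np.sign(V[2,2]);d=(X-c)@n;X=X[abs(d)<2*d.std()+1e-5]
print('floor n',n,'tilt',np.degrees(np.arccos(n[2])),np.degrees(np.arctan2(-n[1],-n[0])),c,d.std())
```

```text
[(246, array([0.5661, 0.2668, 0.1343])), (248, array([0.5594, 0.2657, 0.1409])), (250, array([0.5532, 0.2645, 0.1469])), (252, array([0.5506, 0.2641, 0.148 ])), (255, array([0.5487, 0.2639, 0.1467])), (300, array([0.5235, 0.2608, 0.1203])), (350, array([0.4927, 0.2567, 0.0902])), (400, array([0.4597, 0.252 , 0.0568])), (425, array([0.442 , 0.2494, 0.0382])), (430, array([0.4382, 0.2488, 0.0353])), (433, array([0.4362, 0.2485, 0.032 ])), (435, array([0.4345, 0.2482, 0.0317])), (437, array([0.4333, 0.248 , 0.028 ]))]
[(246, array([0.567 , 0.2695, 0.1327])), (248, array([0.5601, 0.2682, 0.1396])), (250, array([0.5531, 0.2669, 0.1467])), (252, array([0.5503, 0.2664, 0.148 ])), (255, array([0.548 , 0.2661, 0.1473])), (300, array([0.5231, 0.2631, 0.1204])), (350, array([0.4928, 0.2592, 0.0887])), (400, array([0.4595, 0.2546, 0.055 ])), (425, array([0.4417, 0.252 , 0.0368])), (430, array([0.4379, 0.2514, 0.0337])), (433, array([0.4355, 0.251 , 0.0323])), (435, array([0.434 , 0.2508, 0.031 ])), (437, array([0.4327, 0.2506, 0.0281]))]
[(106, array([ 0.6423,  0.2763, -0.0009])), (108, array([ 
[... 1095 characters left out ...]
])), (441, array([0.4069, 0.3242, 0.0554])), (442, array([0.406 , 0.3238, 0.056 ])), (443, array([0.4053, 0.3238, 0.055 ])), (444, array([0.4043, 0.3226, 0.0585])), (445, array([0.4036, 0.3228, 0.057 ])), (446, array([0.4027, 0.3223, 0.0581])), (447, array([0.4019, 0.3221, 0.0577])), (448, array([nan, nan, nan])), (449, array([0.4005, 0.3223, 0.0555])), (450, array([ 0.4021,  0.3373, -0.0008])), (451, array([ 0.4012,  0.3369, -0.0003])), (452, array([ 0.4003,  0.3367, -0.0006])), (453, array([ 0.3993,  0.3365, -0.0006]))]
floor [0.4816 0.3349 0.0798] [0.4959 0.3359 0.0926]
floor n [-0.7048 -0.1138  0.7003] tilt 45.552268766309844 9.171166348107056 [0.4837 0.3394 0.0821] 0.0006811501148673045
```

Run:
```python
from h import *
R=toolR(np.radians(8.3),np.radians(31)); top=np.array([.505,.341,.159])
G=top+.006*R[:,0]+.002*R[:,2]; print('G',G, 'x',R[:,0])
T1=H(R,G-.045*R[:,0])
plan(T1,6,grip=.3); plan(H(R,G),3,T0=T1,grip=.3)
```

```text
G [0.5064 0.3412 0.1528] x [ 0.5096  0.0743 -0.8572]
ROW x6: 14.5 -1.3 1.2 -0.0007 -0.0001 -0.0003 0.3 | lim 14.6 0.04
   path [0.4558 0.3278 0.2502]
   path [0.465  0.3311 0.2306]
   path [0.4742 0.3345 0.211 ]
   path [0.4834 0.3379 0.1914]
ROW x3: 15.0 0.0 0.0 0.0000 -0.0000 -0.0000 0.3 | lim 15.0 0.0
   path [0.4892 0.3387 0.1818]
   path [0.4949 0.3395 0.1721]
   path [0.5006 0.3404 0.1625]
   path [0.5064 0.3412 0.1528]
```

Emit:
send_rows:
  plan: "14.5 -1.3 1.2 0 0 0 0.3;14.5 -1.3 1.2 0 0 0 0.3;14.5 -1.3 1.2 0 0 0 0.3;14.5 -1.3 1.2 0 0 0 0.3;14.5 -1.3 1.2 0 0 0 0.3;14.5 -1.3 1.2 0 0 0 0.3;0 0 0 0 0 0 0.3;0 0 0 0 0 0 0.3"

```text
clock: 2.12
tcp_pos: [0.485, 0.3399, 0.1916]
eef_rot: [[0.51, 0.141, -0.849], [0.072, -0.99, -0.121], [-0.857, 0.0, -0.515]]
force: [0.0, -0.7, 0.7]
width: 0.0403
```

Run:
```python
from h import *
s=arm.get_state(); print(s['clock'],s['tcp_pos'],s['width'])
R=toolR(np.radians(8.3),np.radians(31)); top=np.array([.505,.341,.159])
plan(H(R,top+.006*R[:,0]+.002*R[:,2]),3,grip=.3)
w=shot('wrist','w2');P=cloud(w)
cv2.imwrite('pics/w2z.png',w['pixels'])
```

```text
2.1167 [0.485  0.3399 0.1916] 0.04026803687773632
ROW x3: 14.7 0.6 0.6 -0.0010 0.0001 -0.0007 0.3 | lim 14.7 0.07
   path [0.4904 0.3402 0.1819]
   path [0.4957 0.3405 0.1722]
   path [0.501  0.3409 0.1625]
   path [0.5064 0.3412 0.1528]
```

View pics/w2.png

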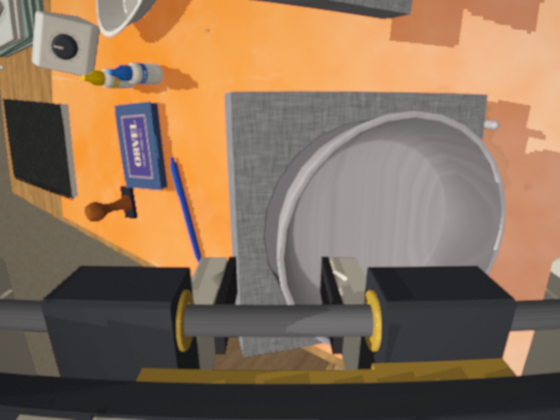

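The rim at column ~282 runs between the open fingertips at columns 232 and 325, so it is centred. I'll check in tool coordinates.

Run:
```python
from h import *
w=load('w2');P=cloud(w); s=arm.get_state(); q=(P-s['tcp_pos'])@s['eef_rot']*1000
for v in (215,230,245,255,290,300): print(v,[(u,q[v,u].round(0).astype(int).tolist()) for u in range(272,294,2) if not np.isnan(q[v,u,0])])
```

```text
215 [(272, [99, 5, -3]), (274, [100, 5, -2]), (276, [100, 5, 0]), (278, [100, 5, 1]), (280, [62, 17, 2]), (282, [51, 21, 3]), (284, [41, 24, 4]), (286, [38, 25, 5]), (288, [38, 25, 6]), (290, [39, 24, 7]), (292, [74, 13, 9])]
230 [(272, [100, -6, -3]), (274, [100, -6, -2]), (276, [98, -5, 0]), (278, [62, 8, 1]), (280, [38, 17, 2]), (282, [37, 17, 3]), (284, [38, 17, 4]), (286, [37, 17, 5]), (288, [69, 5, 7]), (290, [72, 4, 8]), (292, [74, 4, 10])]
245 [(272, [99, -17, -3]), (274, [98, -17, -2]), (276, [100, -17, -1]), (278, [40, 8, 1]), (280, [37, 9, 2]), (282, [37, 9, 3]), (284, [37, 9, 4]), (286, [66, -3, 6]), (288, [68, -4, 7]), (290, [72, -5, 8]), (292, [72, -6, 10])]
255 [(272, [99, -24, -3]), (274, [99, -24, -2]), (276, [100, -25, -1]), (278, [37, 3, 1]), (280, [37, 3, 2]), (282, [36, 4, 3]), (284, [39, 2, 4]), (286, [65, -9, 6]), (288, [67, -10, 7]), (290, [69, -11, 8]), (292, [72, -13, 10])]
290 [(272, [69, -35, -3]), (274, [70, -36, -2]), (276, [70, -36, 0]), (278, [71, -37, 1]), (280, [71, -36, 2]), (282, [38, -18, 3]), (284, [37, -17, 4]), (286, [37, -17, 5]), (290, [40, -19, 8]), (292, [46, -22, 9])]
300 [(272, [69, -43, -3]), (274, [70, -43, -2]), (276, [70, -43, 0]), (278, [72, -44, 1]), (280, [71, -44, 2]), (282, [72, -45, 4]), (284, [72, -45, 5]), (286, [72, -44, 6]), (288, [37, -24, 6]), (290, [37, -24, 7]), (292, [37, -24, 9])]
```

Emit:
send_rows:
  plan: "14.3 0.3 0.8 0 0 0 0.3;14.3 0.3 0.8 0 0 0 0.3;14.3 0.3 0.8 0 0 0 0.3;0 0 0 0 0 0 0.3;0 0 0 0 0 0 0.3"

```text
clock: 2.58
tcp_pos: [0.5055, 0.3415, 0.155]
eef_rot: [[0.511, 0.139, -0.848], [0.073, -0.99, -0.119], [-0.856, -0.001, -0.516]]
force: [-0.2, -1.3, 0.4]
width: 0.0262
```

Emit:
send_rows:
  plan: "0 0 0 0 0 0 0;0 0 0 0 0 0 0;0 0 0 0 0 0 0;0 0 0 0 0 0 0;0 0 0 0 0 0 0;0 0 0 0 0 0 0"

```text
clock: 3.08
tcp_pos: [0.5042, 0.343, 0.1549]
eef_rot: [[0.511, 0.142, -0.848], [0.075, -0.99, -0.121], [-0.856, -0.002, -0.517]]
force: [-1.4, -1.5, 4.2]
width: 0.0038
```

Emit:
send_rows:
  plan: "-4.9 0 1.2 0 0 0 0;-4.9 0 1.2 0 0 0 0;-4.9 0 1.2 0 0 0 0;-7.8 0 1.9 0 0 0 0;-7.8 0 1.9 0 0 0 0;-9.7 0 2.4 0 0 0 0;-9.7 0 2.4 0 0 0 0;-9.7 0 2.4 0 0 0 0;-9.7 0 2.4 0 0 0 0;0 0 0 0 0 0 0"

```text
clock: 3.92
tcp_pos: [0.4536, 0.3354, 0.2052]
eef_rot: [[0.51, 0.142, -0.848], [0.075, -0.99, -0.121], [-0.857, -0.002, -0.516]]
force: [0.6, 1.5, -2.8]
width: 0.0035
```

Run:
```python
from h import *
s=arm.get_state(); print(s['tcp_pos'],s['force'],s['wrist_torque'],s['width'],s['joint_pos'])
w=shot('wrist','w3');c=shot('side','s3')
a=cv2.resize(c['pixels'][80:240,180:360],None,fx=2.2,fy=2.2); b=w['pixels']
out=np.zeros((420,800,3),np.uint8); out[:a.shape[0],:a.shape[1]]=a; out[:300,400:]=cv2.resize(b,(400,300)); cv2.imwrite('pics/c3.png',out)
```

```text
[0.4536 0.3354 0.2052] [ 0.6471  1.5408 -2.819 ] [-0.0041  1.8425  0.0682] 0.003523604440638703 [ 1.0811 -0.0017 -0.9713  1.061  -0.4951 -1.8684]
```

View pics/c3.png

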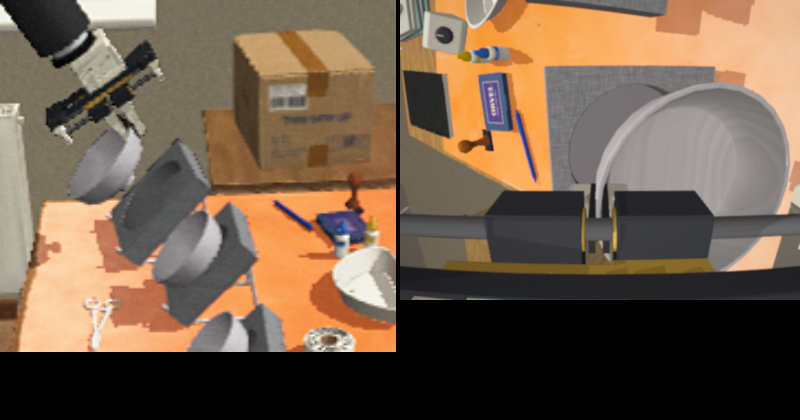

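```bash
cat >> h.py <<'E'
def planefit(P,m,it=5):
    X=P[m];X=X[~np.isnan(X[:,0])]
    X=X[np.linalg.norm(X-np.median(X,0),axis=1)<.1]
    for _ in range(it):
        c=X.mean(0);U,S,V=np.linalg.svd(X-c,full_matrices=False);n=V[2]*np.sign(V[2,2]);d=(X-c)@n;X=X[abs(d)<2*d.std()+1e-5]
    return n,c,d.std(),len(X)
E
python3 - <<'E'
from h import *
w=load('w3');s=arm.get_state();P=cloud(w)
m=np.zeros((420,560),bool); m[170:240,440:500]=1
a=cv2.convertScaleAbs(cv2.resize(w['pixels'][100:390,230:560],None,fx=2,fy=2),alpha=1.4)
cv2.imwrite('pics/w3c.png',a)
n,c,sd,k=planefit(P,m); print('floor?',n,c,sd,k,'tool',s['eef_rot'].T@n)
# plate fits
for t,z in (('top0',.008),('side0',.008)):
    c=load(t);hsv=cv2.cvtColor(c['pixels'],cv2.COLOR_BGR2HSV); mk=((hsv[...,1]<60)&(hsv[...,2]>185)).astype(np.uint8)
    n,l,st,ce=cv2.connectedComponentsWithStats(mk)
    u,v=(354,252) if t=='top0' else (240,313)
    cn,_=cv2.findContours((l==l[v,u]).astype(np.uint8),cv2.RETR_EXTERNAL,cv2.CHAIN_APPROX_NONE)
    X=onplane(c,cn[0].reshape(-1,2),z)[:,:2]
    f=least_squares(lambda p:np.hypot(X[:,0]-p[0],X[:,1]-p[1])-p[2],[*X.mean(0),.07],loss='soft_l1',f_scale=.001)
    print(t,f.x,np.std(f.fun))
E
```

```text
floor? [-0.2238  0.2081  0.9521] [0.3932 0.3035 0.099 ] 0.0014593794319815406 3645 tool [-0.9144 -0.2398 -0.3262]
top0 [ 0.7    -0.0784  1.0079] 0.1432024221447985
side0 [ 0.4584 -0.3382  0.0696] 0.0012676223489897524
```

View pics/w3c.png

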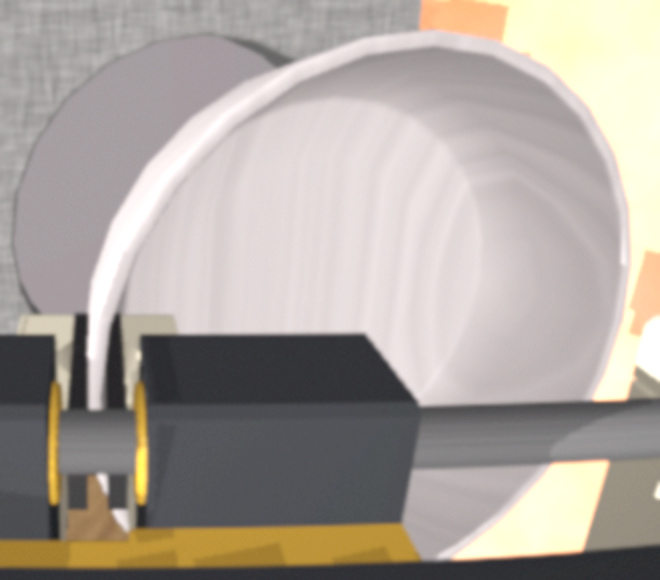

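Run:
```python
from h import *
w=load('w3');s=arm.get_state();P=cloud(w);R=s['eef_rot'];p=s['tcp_pos']
m=np.zeros((420,560),bool); m[170:255,320:430]=1
n,c,sd,k=planefit(P,m); print('floor',n,c,sd,k,'tool',R.T@n)
uv=np.array([(90,310),(108,240),(628,250),(612,180),(582,120),(542,75),(490,45),(430,31),(360,40),(620,310),(595,395),(445,557)])/2+[230,100]
C,res=rimfit(w,uv,n,.075); print('rimC tool',R.T@(C-p)*1000,res.round(1))
q=(P-p)@R*1000
for u,v in [(540,190),(541,200),(445,117),(276,250),(278,240),(542,225)]: print(u,v,q[v-1:v+2,u-1:u+2].reshape(-1,3).round(0)[::4].tolist())
c=load('top0');hsv=cv2.cvtColor(c['pixels'],cv2.COLOR_BGR2HSV); print(hsv[252,354],hsv[252,330],hsv[240,375])
mk=((hsv[...,1]<60)&(hsv[...,2]>150)).astype(np.uint8); mk[:225]=0;mk[280:]=0;mk[:,:320]=0;mk[:,390:]=0
cn,_=cv2.findContours(mk,cv2.RETR_EXTERNAL,cv2.CHAIN_APPROX_NONE); cn=max(cn,key=cv2.contourArea)
X=onplane(c,cn.reshape(-1,2),.008)[:,:2]
f=least_squares(lambda p:np.hypot(X[:,0]-p[0],X[:,1]-p[1])-p[2],[*X.mean(0),.07],loss='soft_l1',f_scale=.001);print(f.x,np.std(f.fun))
```

```text
floor [-0.7071 -0.0939  0.7008] [0.4349 0.3143 0.1309] 0.0005686095917261914 7643 tool [-0.9682 -0.0094  0.2499]
rimC tool [11.9401 -0.4129 68.7531] [-0.1  2.1  0.6 -1.6 -1.8 -1.  -0.1  0.8  0.7  0.1  1.8 -1.1]
540 190 [[27.0, 41.0, 130.0], [28.0, 40.0, 131.0], [28.0, 40.0, 132.0]]
541 200 [[27.0, 36.0, 132.0], [27.0, 35.0, 132.0], [28.0, 34.0, 134.0]]
445 117 [[11.0, 75.0, 69.0], [12.0, 75.0, 70.0], [13.0, 74.0, 71.0]]
276 250 [[16.0, 15.0, -1.0], [8.0, 18.0, -0.0], [3.0, 19.0, 0.0]]
278 240 [[17.0, 19.0, 0.0], [13.0, 20.0, 1.0], [9.0, 21.0, 1.0]]
542 225 [[28.0, 22.0, 136.0], [29.0, 21.0, 137.0], [28.0, 21.0, 137.0]]
[ 83   6 175] [ 12 136 172] [ 12 154 175]
[ 0.459  -0.3369  0.0674] 0.0009233757857435575
```

```bash
cat >> h.py <<'E'
def placeT(psi,zc,cen,C,zr):
    """tool pose so that cover axis zc (tool frame) is up and rim centre cen(mm, tool frame) is at C (x,y), z=zr; tool at cover's direction psi"""
    zc=zc/np.linalg.norm(zc); xc=np.array([zc[2]*-1*np.sign(1),0,zc[0]])  # approx cover x in tool: (-.24,0,-.97)
    xc=xc-zc*(xc@zc); xc/=np.linalg.norm(xc); yc=np.cross(zc,xc)
    B=np.c_[xc,yc,zc]  # cover->tool
    R=Ro.from_euler('z',psi).as_matrix()@B.T
    return H(R,np.array([C[0],C[1],zr])-R@(np.array(cen)/1000))
E
python3 - <<'E'
from h import *
zc=np.array([-.9690,-.005,.247]);cen=[12.5,0,69.5]
T0=cur();T1=T0.copy();T1[2,3]+=.12
plan(T1,6,grip=0,show=2)
Tp=placeT(np.radians(-36),zc,cen,(.4588,-.3375),.070); print(Tp)
T2=Tp.copy();T2[2,3]+=.15
plan(T2,30,T0=T1,grip=0,show=6)
# screw with relative cover lowest point
S=logm(np.linalg.inv(T1)@T2).real
B=np.linalg.inv(Tp)@H(Ro.from_euler('z',np.radians(-36)).as_matrix(),[.4588,-.3375,.008])
for k in np.linspace(0,1,7):
    Tk=T1@expm(S*k)@B
    a=np.linspace(0,6.28,40); pts=np.r_[np.c_[.075*np.cos(a),.075*np.sin(a),0*a+.062],np.c_[.018*np.cos(a),.018*np.sin(a),0*a]]
    W=pts@Tk[:3,:3].T+Tk[:3,3]; print(k.round(2),'cover z range',W[:,2].min(),'x',W[:,0].min(),W[:,0].max(),'y',W[:,1].min(),W[:,1].max())
E
```

```text
ROW x6: -17.1 -0.0 -10.3 -0.0000 0.0000 -0.0000 0 | lim 20.0 0.0
   path [0.454  0.3357 0.2644]
   path [0.454  0.3357 0.3244]
[[-0.197  -0.5878 -0.7847  0.5158]
 [ 0.1491 -0.809   0.5686 -0.3789]
 [-0.969  -0.005   0.247   0.0649]
 [ 0.      0.      0.      1.    ]]
ROW x30: 3.6 23.6 -7.3 0.0261 -0.0249 0.0037 0 | lim 25.0 2.08
   path [0.5057 0.2221 0.3232]
   path [0.5424 0.1032 0.3125]
   path [ 0.5626 -0.0186  0.294 ]
   path [ 0.5651 -0.1411  0.27  ]
   path [ 0.5495 -0.2619  0.2428]
   path [ 0.5158 -0.3789  0.2149]
0.0 cover z range 0.2214938427655191 x 0.3482863422145128 0.45790706112725216 y 0.25371215876642644 0.40285207609271567
0.17 cover z range 0.22397329148898978 x 0.388022653525519 0.5061661980801937 y 0.1479265917390734 0.2976495344438749
0.33 cover z range 0.21872406803595676 x 0.4152827770169052 0.5442309858680672 y 0.0374489043925539 0.18726513035552023
0.5 cover z range 0.2074532986116898 x 0.42902099221827983 0.5669288595629864 y -0.0757081557464755 0.07411478172731438
0.67 cover z range 0.19216005938002992 x 0.4285587910872368 0.5730661090261635 y -0.18965218341852003 -0.039883460990119524
0.83 cover z range 0.17496125041546973 x 0.4135816978426038 0.5621343677418728 y -0.30256618780480254 -0.15278107344357322
1.0 cover z range 0.1579999999999997 x 0.3839648845553947 0.5337906576048417 y -0.41247294415760255 -0.2626144176129103
```

Emit:
send_rows:
  plan: "-8.6 0 -5.1 0 0 0 0;-17.1 0 -10.3 0 0 0 0;-17.1 0 -10.3 0 0 0 0;-17.1 0 -10.3 0 0 0 0;-17.1 0 -10.3 0 0 0 0;-17.1 0 -10.3 0 0 0 0;-8.6 0 -5.1 0 0 0 0"

```text
clock: 4.6
tcp_pos: [0.4551, 0.3356, 0.3262]
eef_rot: [[0.511, 0.141, -0.848], [0.075, -0.99, -0.119], [-0.856, -0.003, -0.517]]
force: [1.9, 1.2, -2.5]
width: 0.0037
```

Emit:
send_rows:
  plan: "3.6 23.6 -7.3 0.0261 -0.0249 0.0037 0;3.6 23.6 -7.3 0.0261 -0.0249 0.0037 0;3.6 23.6 -7.3 0.0261 -0.0249 0.0037 0;3.6 23.6 -7.3 0.0261 -0.0249 0.0037 0;3.6 23.6 -7.3 0.0261 -0.0249 0.0037 0;3.6 23.6 -7.3 0.0261 -0.0249 0.0037 0;3.6 23.6 -7.3 0.0261 -0.0249 0.0037 0;3.6 23.6 -7.3 0.0261 -0.0249 0.0037 0;3.6 23.6 -7.3 0.0261 -0.0249 0.0037 0;3.6 23.6 -7.3 0.0261 -0.0249 0.0037 0"

```text
clock: 5.43
tcp_pos: [0.5428, 0.1006, 0.3116]
eef_rot: [[0.283, -0.114, -0.952], [0.037, -0.991, 0.129], [-0.959, -0.071, -0.276]]
force: [0.6, -0.5, -2.0]
width: 0.0039
```

Emit:
send_rows:
  plan: "3.6 23.6 -7.3 0.0261 -0.0249 0.0037 0;3.6 23.6 -7.3 0.0261 -0.0249 0.0037 0;3.6 23.6 -7.3 0.0261 -0.0249 0.0037 0;3.6 23.6 -7.3 0.0261 -0.0249 0.0037 0;3.6 23.6 -7.3 0.0261 -0.0249 0.0037 0;3.6 23.6 -7.3 0.0261 -0.0249 0.0037 0;3.6 23.6 -7.3 0.0261 -0.0249 0.0037 0;3.6 23.6 -7.3 0.0261 -0.0249 0.0037 0;3.6 23.6 -7.3 0.0261 -0.0249 0.0037 0;3.6 23.6 -7.3 0.0261 -0.0249 0.0037 0"

```text
clock: 6.27
tcp_pos: [0.5644, -0.1439, 0.2688]
eef_rot: [[0.036, -0.369, -0.929], [0.063, -0.927, 0.37], [-0.997, -0.072, -0.01]]
force: [0.2, 0.2, -2.3]
width: 0.0037
```

Run:
```python
from h import *
s=arm.get_state(); print(s['clock'],s['tcp_pos'],s['force'],s['wrist_torque'],s['width'],s['joint_pos'])
zc=np.array([-.9690,-.005,.247]);cen=[12.5,0,69.5]
Tp=placeT(np.radians(-36),zc,cen,(.4588,-.3375),.070)
T2=Tp.copy();T2[2,3]+=.15
plan(T2,10,grip=0,show=4)
```

```text
6.2667 [ 0.5644 -0.1439  0.2688] [ 0.2187  0.1918 -2.2596] [-0.2926 -0.1146 -0.0201] 0.0037014301104270502 [ 0.045   0.1831 -0.1497 -0.0663 -1.2001 -0.4012]
ROW x10: 3.5 23.3 -7.3 0.0256 -0.0248 0.0037 0 | lim 24.7 2.06
   path [ 0.5589 -0.204   0.2558]
   path [ 0.5489 -0.2633  0.2422]
   path [ 0.5345 -0.3217  0.2285]
   path [ 0.5158 -0.3789  0.2149]
```

Emit:
send_rows:
  plan: "3.5 23.4 -7.3 0.0256 -0.0248 0.0037 0;3.5 23.4 -7.3 0.0256 -0.0248 0.0037 0;3.5 23.4 -7.3 0.0256 -0.0248 0.0037 0;3.5 23.4 -7.3 0.0256 -0.0248 0.0037 0;3.5 23.4 -7.3 0.0256 -0.0248 0.0037 0;3.5 23.4 -7.3 0.0256 -0.0248 0.0037 0;3.5 23.4 -7.3 0.0256 -0.0248 0.0037 0;3.5 23.4 -7.3 0.0256 -0.0248 0.0037 0;3.5 23.4 -7.3 0.0256 -0.0248 0.0037 0;3.5 23.4 -7.3 0.0256 -0.0248 0.0037 0"

```text
clock: 7.1
tcp_pos: [0.5158, -0.3797, 0.2145]
eef_rot: [[-0.197, -0.587, -0.785], [0.149, -0.809, 0.568], [-0.969, -0.005, 0.247]]
force: [0.5, 0.3, -2.6]
width: 0.0038
```

Emit:
send_rows:
  plan: "0 0 0 0 0 0 0;0 0 0 0 0 0 0"

```text
clock: 7.27
tcp_pos: [0.5154, -0.3795, 0.2136]
eef_rot: [[-0.198, -0.588, -0.784], [0.15, -0.809, 0.569], [-0.969, -0.005, 0.248]]
force: [0.2, -0.6, -2.6]
width: 0.0037
```

```bash
cat > two.py <<'E'
import sys
from h import *
def two(tag,cropS,cropT):
    w=shot('wrist','w'+tag); s=shot('side','s'+tag); t=shot('top','t'+tag)
    out=np.zeros((600,800,3),np.uint8)
    f=lambda im,W,Hh:cv2.resize(im,(W,Hh),interpolation=cv2.INTER_CUBIC)
    x,y,k=cropS; out[300:,:400]=f(s['pixels'][y:y+int(k*.75),x:x+k],400,300)
    x,y,k=cropT; out[300:,400:]=f(t['pixels'][y:y+int(k*.75),x:x+k],400,300)
    out[:300,:400]=f(w['pixels'],400,300)
    cv2.imwrite(f'pics/all{tag}.png',out); return w,s,t
E
python3 - <<'E'
from two import *
s=arm.get_state(); print(s['clock'],s['tcp_pos'],s['force'],s['joint_pos'])
two('4',(150,190,200),(280,180,160))
E
```

```text
7.2667 [ 0.5154 -0.3795  0.2136] [ 0.1951 -0.6276 -2.5926] [-0.3708  0.4717  0.1171 -0.0685 -1.458  -0.2412]
```

View pics/all4.png

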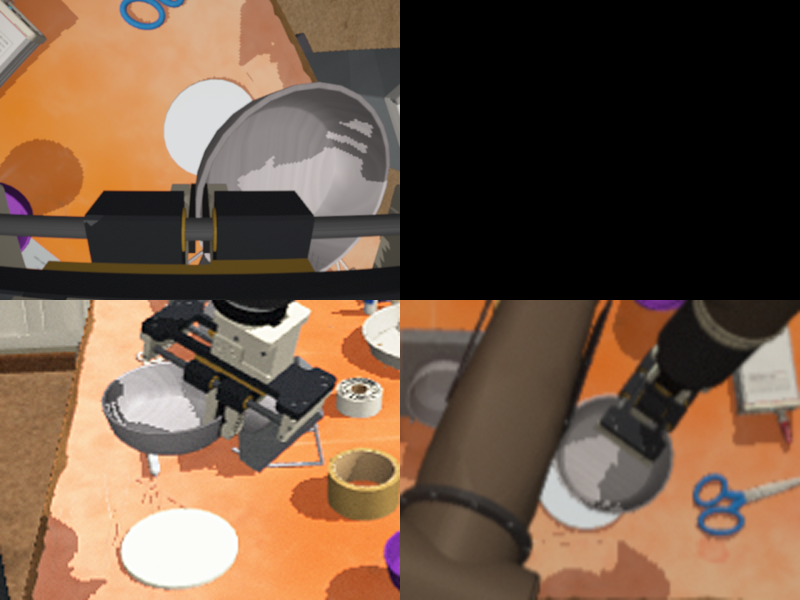

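View pics/w4.png

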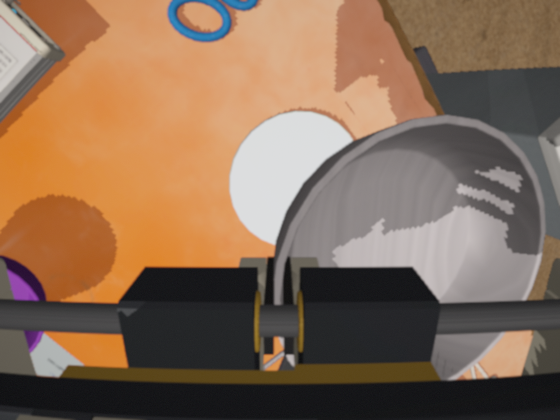

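The cover hangs level over the plate, hollow side up. The wrist view shows the plate disc left of the rim, centred about (300,180). I'll refine both.

Run:
```python
from h import *
w=load('w4');s=arm.get_state();P=cloud(w);R=s['eef_rot'];p=s['tcp_pos']
m=np.zeros((420,560),bool); m[195:255,350:440]=1
n,c,sd,k=planefit(P,m); print('floor',n,c,sd,k,'tool',R.T@n)
hsv=cv2.cvtColor(w['pixels'],cv2.COLOR_BGR2HSV)
mk=((hsv[...,1]<40)&(hsv[...,2]>170)).astype(np.uint8); mk[:,:220]=0;mk[260:]=0; mk[:100]=0
_,l=cv2.connectedComponents(mk); mk=(l==l[170,280]).astype(np.uint8)
cn,_=cv2.findContours(mk,cv2.RETR_EXTERNAL,cv2.CHAIN_APPROX_NONE); uv=max(cn,key=cv2.contourArea).reshape(-1,2)
X=onplane(w,uv,.008)[:,:2]
g=lambda X:least_squares(lambda q:np.hypot(X[:,0]-q[0],X[:,1]-q[1])-.07,[.459,-.338],loss='soft_l1',f_scale=.0005)
k=uv[:,0]<290; f=g(X[k]); r=np.hypot(*(X-f.x).T)-.07; f=g(X[abs(r)<.0025]); print('plate',f.x,(abs(r)<.0025).sum(),len(r))
# rim: sample depth points with height near rim
rim=P[...,2]; q=P.reshape(-1,3); 
zr=c[2]+.042; sel=(abs(q@n-(c@n+.042))<.002); X=q[sel]; X=X[np.linalg.norm(X-(c+.042*n),axis=1)<.11]
f=least_squares(lambda t:np.hypot(X[:,0]-t[0],X[:,1]-t[1])-.073,[.459,-.338],loss='soft_l1',f_scale=.001); print('rim C',f.x,len(X),np.std(f.fun),zr)
C=np.r_[f.x,zr]; print('in tool',R.T@(C-p)*1000)
```

```text
floor [-0.005  -0.0097  0.9999] [ 0.4449 -0.3436  0.176 ] 0.0004347987664807654 4771 tool [-0.97    0.0041  0.2432]
plate [ 0.4552 -0.335 ] 198 340
rim C [ 0.4586 -0.3389] 5322 0.0015737698886836215 0.21801671774829146
in tool [15.1553  2.7779 68.0307]
```

Run:
```python
from h import *
T=cur(); T[:3,3]+=[-.002,.0027,-.135]; plan(T,8,grip=0,show=1)
```

```text
ROW x8: 16.5 -0.0 -3.7 -0.0000 0.0000 -0.0000 0 | lim 16.9 0.0
   path [ 0.5147 -0.3747  0.0811]
```

Emit:
send_rows:
  plan: "16.5 0 -3.7 0 0 0 0;16.5 0 -3.7 0 0 0 0;16.5 0 -3.7 0 0 0 0;16.5 0 -3.7 0 0 0 0;16.5 0 -3.7 0 0 0 0;16.5 0 -3.7 0 0 0 0;16.5 0 -3.7 0 0 0 0;16.5 0 -3.7 0 0 0 0;0 0 0 0 0 0 0"

```text
clock: 8.17
tcp_pos: [0.5132, -0.3726, 0.0784]
eef_rot: [[-0.198, -0.584, -0.787], [0.151, -0.812, 0.564], [-0.969, -0.007, 0.249]]
force: [-1.2, 0.1, -4.0]
width: 0.0035
```

Run:
```python
from two import *
s=arm.get_state(); print(s['clock'],s['tcp_pos'],s['force'])
two('5',(170,240,150),(290,200,120))
```

```text
8.1667 [ 0.5132 -0.3726  0.0784] [-1.2054  0.0506 -3.9598]
```

View pics/all5.png

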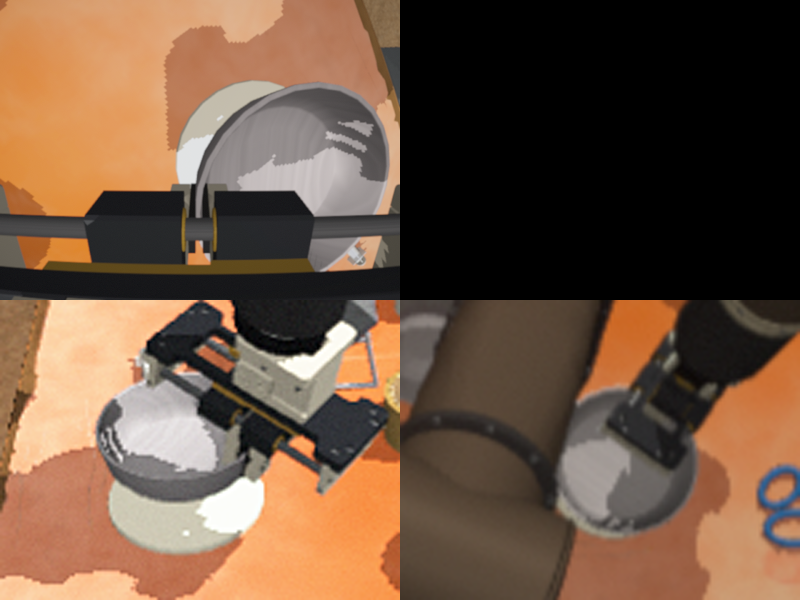

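```bash
cat >> h.py <<'E'
def arc(w,zlo,zhi,r,g,win):
    """boundary circle centre from depth mask within height band; outer contour points near radius r about guess g"""
    P=cloud(w); z=P[...,2]; m=((z>zlo)&(z<zhi)&(np.hypot(P[...,0]-g[0],P[...,1]-g[1])<r+win)).astype(np.uint8)
    m=cv2.morphologyEx(m,cv2.MORPH_OPEN,np.ones((3,3),np.uint8))
    cn,_=cv2.findContours(m,cv2.RETR_EXTERNAL,cv2.CHAIN_APPROX_NONE); uv=max(cn,key=cv2.contourArea).reshape(-1,2)
    X=onplane(w,uv,(zlo+zhi)/2)[:,:2]; q=np.array(g,float)
    for tol in (.008,.004,.002,.002):
        k=abs(np.hypot(*(X-q).T)-r)<tol
        q=least_squares(lambda t:np.hypot(X[k,0]-t[0],X[k,1]-t[1])-r,q,loss='soft_l1',f_scale=.0005).x
    a=np.degrees(np.arctan2(*(X[k]-q).T[::-1])); return q,k.sum(),len(X),np.histogram(a,bins=12,range=(-180,180))[0]
def floorfit(w,box):
    m=np.zeros((420,560),bool); m[box[1]:box[3],box[0]:box[2]]=1; return planefit(cloud(w),m)
E
python3 - <<'E'
from h import *
w=load('w5');s=arm.get_state();P=cloud(w)
print('plate',arc(w,.0045,.0115,.07,(.457,-.336),.02))
n,c,sd,k=floorfit(w,(350,195,440,255)); print('floor',n,c,sd,k)
print('rim',arc(w,c[2]+.037,c[2]+.047,.075,(.456,-.336),.02))
sd=load('s5'); 
print('side plate',arc(load('side0'),.003,.015,.07,(.457,-.336),.02))
print('side rim',arc(sd,c[2]+.036,c[2]+.048,.075,(.456,-.336),.02))
t=load('t5'); print('top rim',arc(t,c[2]+.034,c[2]+.050,.075,(.456,-.336),.02))
E
```

```text
plate (array([ 0.456 , -0.3351]), np.int64(247), 445, array([ 0, 49, 60, 61, 62, 15,  0,  0,  0,  0,  0,  0]))
floor [-0.0057 -0.0128  0.9999] [ 0.4426 -0.3369  0.0409] 0.0004271564320864251 4750
rim (array([ 0.4564, -0.3323]), np.int64(496), 1055, array([56, 71, 87, 91, 72,  0,  0,  0,  0,  0, 54, 65]))
side plate (array([ 0.4585, -0.3397]), np.int64(77), 152, array([ 5,  7, 11,  7,  8,  7,  3,  5,  4,  6,  7,  7]))
side rim (array([ 0.4595, -0.3331]), np.int64(21), 53, array([ 1,  0,  0,  0,  0,  0,  0,  0,  0,  0, 11,  9]))Traceback (most recent call last):
  File "<stdin>", line 9, in <module>
  File "h.py", line 72, in arc
    cn,_=cv2.findContours(m,cv2.RETR_EXTERNAL,cv2.CHAIN_APPROX_NONE); uv=max(cn,key=cv2.contourArea).reshape(-1,2)
                                                                         ~~~^^^^^^^^^^^^^^^^^^^^^^^^
ValueError: max() iterable argument is empty
```

```bash
cat >> h.py <<'E'
def lvl(T,n,C,dp):
    """rotate about point C so n->up, then shift dp"""
    ax=np.cross(n,[0,0,1.]); Rr=Ro.from_rotvec(ax).as_matrix()
    return H(Rr@T[:3,:3],C+Rr@(T[:3,3]-C)+np.array(dp))
E
python3 - <<'E'
from h import *
T=cur(); n=np.array([-.0057,-.0128,.9999]); C=np.array([.456,-.333,.06])
plan(lvl(T,n,C,[-.0004,-.003,-.011]),4,grip=0,show=1)
print((np.array([0,0,-.001])@T[:3,:3]*1000))
E
```

```text
ROW x4: 2.5 0.6 -1.0 0.0008 0.0007 0.0033 0 | lim 2.8 0.2
   path [ 0.5149 -0.3771  0.0717]
[ 0.9699  0.0069 -0.2433]
```

Emit:
send_rows:
  plan: "2.5 0.6 -1 0.0008 0.0007 0.0033 0;2.5 0.6 -1 0.0008 0.0007 0.0033 0;2.5 0.6 -1 0.0008 0.0007 0.0033 0;2.5 0.6 -1 0.0008 0.0007 0.0033 0;0 0 0 0 0 0 0;0 0 0 0 0 0 0;0 0 0 0 0 0 0"

```text
clock: 8.9
tcp_pos: [0.5141, -0.3773, 0.0706]
eef_rot: [[-0.2, -0.585, -0.786], [0.136, -0.811, 0.568], [-0.97, 0.007, 0.242]]
force: [0.7, -0.3, -3.3]
width: 0.0036
```

Run:
```python
from h import *
w=shot('wrist','w6');s=arm.get_state();print(s['clock'],s['tcp_pos'],s['force'])
print('plate',arc(w,.0045,.0115,.07,(.457,-.336),.02)[0])
n,c,sd,k=floorfit(w,(350,195,440,255)); print('floor',n,c,sd,k)
print('rim',arc(w,c[2]+.037,c[2]+.047,.075,(.456,-.336),.02)[0])
```

```text
8.95 [ 0.5142 -0.3773  0.0706] [-0.4035 -0.7662 -3.4373]
plate [ 0.4559 -0.3353]
floor [-0.0029  0.0036  1.    ] [ 0.4434 -0.3421  0.0326] 0.00042624806881737904 4776
rim [ 0.4576 -0.3369]
```

Run:
```python
from h import *
T=cur();T[:3,3]+=[-.0015,.0015,-.004]; plan(T,4,grip=0,show=1)
```

```text
ROW x4: 1.1 -0.1 0.3 0.0000 -0.0000 0.0000 0 | lim 1.1 0.0
   path [ 0.5127 -0.3758  0.0666]
```

Emit:
send_rows:
  plan: "1.1 -0.1 0.3 0 0 0 0;1.1 -0.1 0.3 0 0 0 0;1.1 -0.1 0.3 0 0 0 0;1.1 -0.1 0.3 0 0 0 0;0 0 0 0 0 0 0"

```text
clock: 9.37
tcp_pos: [0.5123, -0.3754, 0.0663]
eef_rot: [[-0.201, -0.585, -0.786], [0.137, -0.811, 0.568], [-0.97, 0.007, 0.243]]
force: [-0.5, -0.2, -3.3]
width: 0.0035
```

Emit:
send_rows:
  plan: "0.5 0 -0.1 0 0 0 0;0 0 0 0 0 0 0"

```text
clock: 9.53
tcp_pos: [0.5125, -0.3756, 0.066]
eef_rot: [[-0.2, -0.585, -0.786], [0.136, -0.811, 0.568], [-0.97, 0.007, 0.242]]
force: [-0.5, 0.4, -3.2]
width: 0.0037
```

Emit:
send_rows:
  plan: "0.5 0 -0.1 0 0 0 0;0 0 0 0 0 0 0"

```text
clock: 9.7
tcp_pos: [0.5125, -0.3756, 0.0655]
eef_rot: [[-0.2, -0.585, -0.786], [0.136, -0.811, 0.568], [-0.97, 0.007, 0.242]]
force: [0.7, 0.5, -2.7]
width: 0.0035
```

Emit:
send_rows:
  plan: "0.7 0 -0.2 0 0 0 0;0 0 0 0 0 0 0"

```text
clock: 9.87
tcp_pos: [0.5126, -0.3757, 0.0648]
eef_rot: [[-0.2, -0.585, -0.786], [0.136, -0.811, 0.568], [-0.97, 0.007, 0.242]]
force: [-0.3, 0.1, -2.1]
width: 0.0039
```

Emit:
send_rows:
  plan: "0.7 0 -0.2 0 0 0 0;0 0 0 0 0 0 0"

```text
clock: 10.03
tcp_pos: [0.5127, -0.3758, 0.0646]
eef_rot: [[-0.2, -0.584, -0.787], [0.136, -0.811, 0.568], [-0.97, 0.007, 0.242]]
force: [1.3, -0.3, 1.3]
width: 0.0033
```

Run:
```python
from h import *
w=shot('wrist','w7');s=arm.get_state();print(s['clock'],s['tcp_pos'],s['force'])
print('plate',arc(w,.0045,.0115,.07,(.457,-.336),.02)[0])
n,c,sd,k=floorfit(w,(350,195,440,255)); print('floor',n,c,sd,k)
print('rim',arc(w,c[2]+.037,c[2]+.047,.075,(.456,-.336),.02)[0])
```

```text
10.0833 [ 0.5127 -0.3758  0.0646] [ 0.6955 -0.1064  2.1154]
plate [ 0.4559 -0.3353]
floor [0.0005 0.0009 1.    ] [ 0.442  -0.3409  0.027 ] 0.0004274220346940013 4750
rim [ 0.456  -0.3354]
```

Contact felt (force up about 5 N). The cover is level and the rim-to-plate offset is under 0.2 mm. Releasing.

Emit:
send_rows:
  plan: "0 0 0 0 0 0 0.15;0 0 0 0 0 0 0.2;0 0 0 0 0 0 0.2;0 0 0 0 0 0 0.2;-5 0 0 0 0 0 0.25;-15 0 0 0 0 0 0.3;-25 0 0 0 0 0 0.5;-30 0 0 0 0 0 1;-30 0 0 0 0 0 1;-30 0 0 0 0 0 1"

```text
clock: 10.92
tcp_pos: [0.5396, -0.3942, 0.1969]
eef_rot: [[-0.2, -0.584, -0.786], [0.136, -0.811, 0.568], [-0.97, 0.007, 0.242]]
force: [1.6, 0.1, -0.2]
width: 0.0474
```

Run:
```python
from two import *
s=arm.get_state(); print(s['clock'],s['tcp_pos'],s['force'])
w,_,_=two('8',(170,240,150),(290,200,120))
print('plate',arc(w,.0045,.0115,.07,(.457,-.336),.02)[0])
print('rim',arc(w,.064,.075,.075,(.456,-.336),.02))
```

```text
10.9167 [ 0.5396 -0.3942  0.1969] [ 1.5661  0.1043 -0.183 ]
plate [ 0.4556 -0.335 ]
rim (array([ 0.4558, -0.3349]), np.int64(337), 854, array([35, 44, 45, 44, 49, 31,  5,  0,  0, 17, 27, 40]))
```

View pics/all8.png

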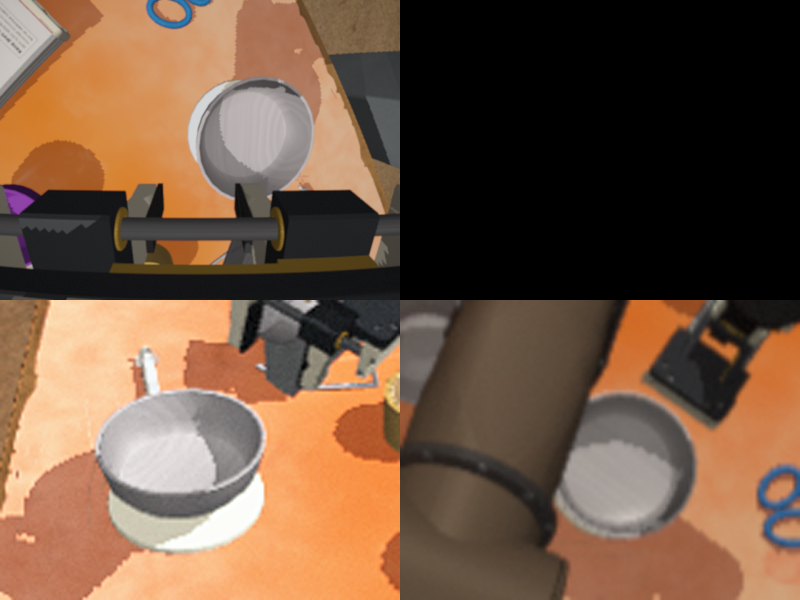

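Run:
```python
from h import *
R=toolR(np.radians(2.3),np.radians(31))
plan(H(R,[.505,.13,.252]),20,grip=.4)
```

```text
ROW x20: -3.0 -25.1 9.8 -0.0336 0.0376 -0.0054 0.4 | lim 27.1 2.91
   path [ 0.5685 -0.2649  0.2233]
   path [ 0.5706 -0.1311  0.2436]
   path [0.5486 0.0019 0.2546]
   path [0.505 0.13  0.252]
```

Emit:
send_rows:
  plan: "-3 -25.1 9.8 -0.0336 0.0376 -0.0054 0.4;-3 -25.1 9.8 -0.0336 0.0376 -0.0054 0.4;-3 -25.1 9.8 -0.0336 0.0376 -0.0054 0.4;-3 -25.1 9.8 -0.0336 0.0376 -0.0054 0.4;-3 -25.1 9.8 -0.0336 0.0376 -0.0054 0.4;-3 -25.1 9.8 -0.0336 0.0376 -0.0054 0.4;-3 -25.1 9.8 -0.0336 0.0376 -0.0054 0.4;-3 -25.1 9.8 -0.0336 0.0376 -0.0054 0.4;-3 -25.1 9.8 -0.0336 0.0376 -0.0054 0.4;-3 -25.1 9.8 -0.0336 0.0376 -0.0054 0.4"

```text
clock: 11.9
tcp_pos: [0.5692, -0.1288, 0.2403]
eef_rot: [[0.157, -0.287, -0.945], [0.02, -0.956, 0.294], [-0.987, -0.065, -0.145]]
force: [1.5, 0.8, -0.4]
width: 0.0352
```

Emit:
send_rows:
  plan: "-3 -25.1 9.8 -0.0336 0.0376 -0.0054 0.4;-3 -25.1 9.8 -0.0336 0.0376 -0.0054 0.4;-3 -25.1 9.8 -0.0336 0.0376 -0.0054 0.4;-3 -25.1 9.8 -0.0336 0.0376 -0.0054 0.4;-3 -25.1 9.8 -0.0336 0.0376 -0.0054 0.4;-3 -25.1 9.8 -0.0336 0.0376 -0.0054 0.4;-3 -25.1 9.8 -0.0336 0.0376 -0.0054 0.4;-3 -25.1 9.8 -0.0336 0.0376 -0.0054 0.4;-3 -25.1 9.8 -0.0336 0.0376 -0.0054 0.4;-3 -25.1 9.8 -0.0336 0.0376 -0.0054 0.4"

```text
clock: 12.73
tcp_pos: [0.5029, 0.1327, 0.2496]
eef_rot: [[0.511, 0.043, -0.859], [0.025, -0.999, -0.035], [-0.859, -0.004, -0.511]]
force: [2.0, -0.5, 2.0]
width: 0.035
```

Emit:
send_rows:
  plan: "0 0 0 0 0 0 0.3;0 0 0 0 0 0 0.3"

```text
clock: 12.9
tcp_pos: [0.503, 0.131, 0.249]
eef_rot: [[0.509, 0.042, -0.86], [0.023, -0.999, -0.035], [-0.861, -0.002, -0.509]]
force: [0.0, -0.7, -0.5]
width: 0.0283
```

Run:
```python
from h import *
s=arm.get_state(); print(s['clock'],s['tcp_pos'],s['joint_pos'])
shot('wrist','w9')
```

```text
12.9 [0.503 0.131 0.249] [ 0.772  -0.1807 -0.9681  0.7866 -0.4987 -1.3786]
```

View pics/w9.png

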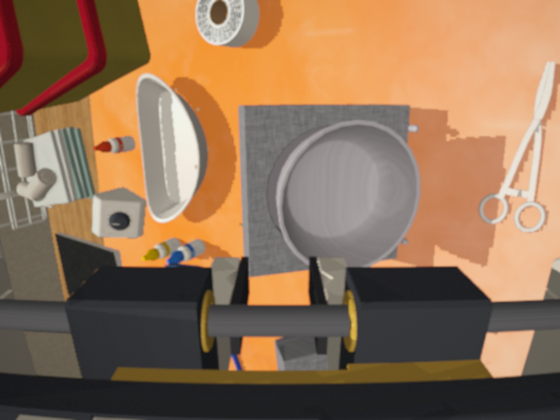

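```bash
cat >> h.py <<'E'
def rimtool(w,s,rows,cols):
    """list rim lip points (nearest to camera along row window) in tool frame"""
    q=(cloud(w)-s['tcp_pos'])@s['eef_rot']*1000; out=[]
    for v in rows:
        seg=q[v,cols[0]:cols[1]]; 
        d=np.diff(seg[:,0]); i=np.where(d<-12)[0]   # jump toward camera (x falls) = outer edge
        if len(i): 
            j=i[0]+1; out.append((v,cols[0]+j,seg[j:j+4].mean(0).round(1).tolist()))
    return out
E
python3 - <<'E'
from h import *
w=load('w9');s=arm.get_state();P=cloud(w)
m=np.zeros((420,560),bool); m[115:250,250:268]=1
n,c,sd,k=planefit(P,m);print('foam',n,'tilt',np.degrees(np.arccos(n[2])),'yaw',np.degrees(np.arctan2(-n[1],-n[0])),c,sd)
e=[]
for v in range(112,265,12):
    r=P[v,238:256]; j=np.nanargmax(r[:,2]); e.append(r[j])
e=np.array(e); a=np.polyfit(e[:,1],e[:,0],1); print('edge yaw',np.degrees(np.arctan(-a[0])),e[:,2].mean())
n2,c2,sd2,_=floorfit(w,(305,160,370,225)); print('floor',n2,'tilt',np.degrees(np.arccos(n2[2])),np.degrees(np.arctan2(-n2[1],-n2[0])),c2,sd2)
for x in rimtool(w,s,range(140,262,8),(262,330)): print(x)
E
```

```text
foam [-0.7066 -0.034   0.7068] tilt 45.02138238691838 yaw 2.75435869957245 [0.5952 0.1211 0.1247] 0.0005450851458995471
edge yaw 4.528430784195897 0.14014044094271993
floor [-0.7233 -0.0419  0.6893] tilt 46.42569094505338 3.31498499203815 [0.5499 0.1314 0.0695] 0.000710477736414119
(140, np.int64(304), [137.7, 50.9, 21.9])
(148, np.int64(296), [139.2, 44.7, 16.1])
(156, np.int64(289), [140.5, 38.4, 10.9])
(164, np.int64(285), [135.9, 33.0, 7.7])
(172, np.int64(281), [135.1, 27.0, 4.7])
(180, np.int64(279), [130.3, 21.8, 3.2])
(188, np.int64(277), [129.5, 15.8, 1.7])
(196, np.int64(276), [130.6, 9.3, 0.9])
(204, np.int64(277), [121.2, 5.7, 1.7])
(212, np.int64(278), [120.3, -0.2, 2.5])
(220, np.int64(279), [121.3, -6.8, 3.2])
(228, np.int64(281), [120.8, -13.0, 4.8])
(236, np.int64(284), [121.6, -19.8, 7.1])
(244, np.int64(288), [122.6, -26.8, 10.2])
(252, np.int64(294), [123.3, -33.8, 15.0])
(260, np.int64(302), [125.8, -41.8, 21.6])
```

Emit:
send_rows:
  plan: "12.5 1 0.3 -0.0015 0 -0.0009 0.3;12.5 1 0.3 -0.0015 0 -0.0009 0.3;12.5 1 0.3 -0.0015 0 -0.0009 0.3;12.5 1 0.3 -0.0015 0 -0.0009 0.3;12.5 1 0.3 -0.0015 0 -0.0009 0.3;12.5 1 0.3 -0.0015 0 -0.0009 0.3;0 0 0 0 0 0 0.3;0 0 0 0 0 0 0.3"

```text
clock: 13.62
tcp_pos: [0.5482, 0.127, 0.1959]
eef_rot: [[0.492, 0.046, -0.869], [0.024, -0.999, -0.039], [-0.87, -0.002, -0.493]]
force: [-0.2, 0.3, -0.2]
width: 0.0264
```

Run:
```python
from h import *
w=shot('wrist','w10');s=arm.get_state();print(s['clock'],s['tcp_pos'],s['eef_rot'],s['width'],s['force']); q=(cloud(w)-s['tcp_pos'])@s['eef_rot']*1000
for v in (200,215,230,245,255,290,300): print(v,[(u,q[v,u].round(0).astype(int).tolist()) for u in range(268,296,2) if abs(q[v,u,0]-45)<9])
```

```text
13.6667 [0.548  0.1275 0.1964] [[ 0.4926  0.047  -0.869 ]
 [ 0.0249 -0.9989 -0.0399]
 [-0.8699 -0.002  -0.4932]] 0.026542256345246422 [-0.2914 -0.8905 -0.2967]
200 []
215 []
230 []
245 []
255 []
290 []
300 []
```

View pics/w10.png

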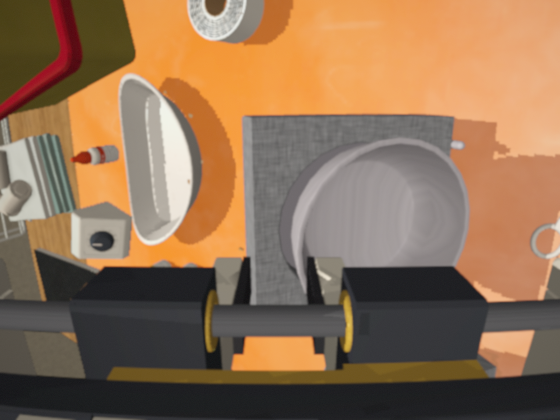

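Run:
```python
from h import *
w=load('w10');s=arm.get_state(); print(s['joint_pos']);q=(cloud(w)-s['tcp_pos'])@s['eef_rot']*1000
for v in (200,215,230,245,260,270): print(v,[(u,q[v,u].round(0).astype(int).tolist()) for u in range(284,310,2) if abs(q[v,u,0]-50)<20])
# target orientation correction
R=toolR(np.radians(3.0),np.radians(31)); T=cur(); T2=H(R,T[:3,3]); plan(T2,2,grip=.3,show=1)
```

```text
[ 0.5375 -0.0322 -1.0153  1.0931 -0.2629 -1.5143]
200 [(304, [67, 25, 16]), (306, [62, 26, 17]), (308, [58, 27, 17])]
215 [(298, [67, 16, 12]), (300, [61, 17, 13]), (302, [57, 19, 14]), (304, [54, 20, 15]), (306, [55, 19, 16]), (308, [55, 19, 17])]
230 [(294, [70, 5, 10]), (296, [61, 8, 11]), (298, [54, 11, 12]), (300, [52, 11, 13]), (302, [53, 11, 14]), (304, [53, 11, 15])]
245 [(294, [61, -1, 10]), (296, [54, 2, 11]), (298, [52, 3, 12]), (300, [53, 2, 13]), (302, [53, 2, 14])]
260 [(296, [56, -9, 11]), (298, [53, -7, 12]), (300, [53, -7, 13]), (302, [54, -7, 14])]
270 [(298, [52, -13, 12]), (300, [53, -13, 13]), (302, [52, -13, 14]), (304, [60, -17, 16])]
ROW x2: -0.0 0.0 -0.0 -0.0028 0.0126 -0.0005 0.3 | lim 0.0 0.74
   path [0.548  0.1275 0.1964]
```

j3 is at its limit here (-1.015), so I'll fit the arm's link lengths from the recorded states to choose a reachable pose.

```bash
cat > kin.py <<'E'
import numpy as np
from scipy.spatial.transform import Rotation as Ro
from scipy.optimize import least_squares
Rz=lambda a:Ro.from_euler('z',a).as_matrix();Ry=lambda a:Ro.from_euler('y',a).as_matrix();Rx=lambda a:Ro.from_euler('x',a).as_matrix()
s4,s6=1,1
def fk(q,p):
    a1,h,b,L2,L3,e,L6=p[:7]; b2=p[7]; 
    R=Rz(q[0]); x=R@[a1,b,h]
    R=R@Ry(q[1]); x=x+R@[0,0,L2]
    R=R@Ry(-q[2]); x=x+R@[L3,b2,e]
    R=R@Rx(S4*q[3])@Ry(-q[4]); x=x+R@[L6,0,0]
    R=R@Rx(S6*q[5])@R0
    return x,R
S4=S6=1; R0=np.eye(3)
D=[([1.3921,.3594,.0111,-.0003,-1.2241,-.2881],[.3036,.6024,.2446]),
([1.1941,-.0947,-.8566,.7907,-.6844,-1.6538],[.4461,.3222,.2688]),
([1.0811,-.0017,-.9713,1.061,-.4951,-1.8684],[.4536,.3354,.2052]),
([.045,.1831,-.1497,-.0663,-1.2001,-.4012],[.5644,-.1439,.2688]),
([-.3708,.4717,.1171,-.0685,-1.458,-.2412],[.5154,-.3795,.2136]),
([.772,-.1807,-.9681,.7866,-.4987,-1.3786],[.503,.131,.249]),
([.5375,-.0322,-1.0153,1.0931,-.2629,-1.5143],[.548,.1275,.1964])]
RD=[None]*7
E
python3 - <<'E'
import kin; from kin import *
np.set_printoptions(precision=4,suppress=True)
R7=np.array([[.4926,.047,-.869],[.0249,-.9989,-.0399],[-.8699,-.002,-.4932]])
R1=np.array([[-.0006,.893,-.4501],[-.0016,-.4501,-.893],[-1,.0002,.0017]])
R6=np.array([[.509,.042,-.86],[.023,-.999,-.035],[-.861,-.002,-.509]])
for s4 in (1,-1):
    kin.S4=s4
    f=lambda p:np.concatenate([fk(q,p)[0]-np.array(t) for q,t in D])
    r=least_squares(f,[0,.3,-.1,.4,.4,0,.25,0]); print(s4,r.x,abs(r.fun).max())
    for s6 in (1,-1):
        kin.S6=s6; kin.R0=np.eye(3)
        M=[fk(D[i][0],r.x)[1].T@R for i,R in ((0,R1),(6,R7),(5,R6))]
        print('R0 candidates s6',s6,[m.round(2).tolist() for m in M])
E
```

```text
1 [ 0.4972 -0.2843  0.8075  0.2807 -0.039   0.1205 -0.1443 -0.9942] 0.05844898220709152
R0 candidates s6 1 [[[1.0, 0.0, -0.0], [0.0, -0.84, 0.54], [0.0, -0.54, -0.84]], [[0.89, -0.41, 0.19], [-0.41, -0.56, 0.72], [-0.19, -0.72, -0.66]], [[0.77, -0.5, 0.39], [-0.5, -0.11, 0.86], [-0.39, -0.86, -0.34]]]
R0 candidates s6 -1 [[[1.0, 0.0, -0.0], [0.0, -1.0, 0.0], [-0.0, -0.0, -1.0]], [[0.89, -0.41, 0.19], [0.38, 0.47, -0.79], [0.23, 0.78, 0.58]], [[0.77, -0.5, 0.39], [0.32, -0.22, -0.92], [0.55, 0.84, -0.01]]]
-1 [ 0.3157 -0.0544  1.0576  0.5014  0.1174  0.0864  0.2126 -1.2316] 0.04809375658304149
R0 candidates s6 1 [[[1.0, -0.0, -0.0], [0.0, -0.84, 0.54], [-0.0, -0.54, -0.84]], [[1.0, -0.0, -0.0], [0.0, 0.99, 0.11], [0.0, -0.11, 0.99]], [[1.0, 0.0, -0.0], [-0.0, 0.93, 0.37], [0.0, -0.37, 0.93]]]
R0 candidates s6 -1 [[[1.0, -0.0, -0.0], [0.0, -1.0, -0.0], [-0.0, 0.0, -1.0]], [[1.0, -0.0, -0.0], [-0.0, -1.0, 0.0], [-0.0, -0.0, -1.0]], [[1.0, 0.0, -0.0], [0.0, -1.0, 0.0], [0.0, -0.0, -1.0]]]
```

Run:
```python
import kin; from kin import *
np.set_printoptions(precision=4,suppress=True,linewidth=140)
A=[];B=[]
for q,t in D:
    R1=Rz(q[0]);R2=R1@Ry(q[1]);R3=R2@Ry(-q[2]);R5=R3@Rx(-q[3])@Ry(-q[4]);R6=R5@Rx(-q[5])
    A.append(np.hstack([np.eye(3),R1,R2,R3,R5,R6])); B.append(t)
A=np.vstack(A);B=np.concatenate(B)
for lam in (1e-3,1e-4,1e-5):
    x=np.linalg.solve(A.T@A+lam*np.eye(18),A.T@B); print(lam,x.reshape(6,3),abs(A@x-B).max())
# sanity: simple model residual per row with cols subset
```

```text
0.001 [[ 0.0002  0.005   0.0745]
 [ 0.0197 -0.0068  0.0745]
 [-0.0078 -0.0068  0.5607]
 [ 0.421  -0.0068  0.0283]
 [ 0.1565 -0.1672  0.0014]
 [ 0.1565  0.0025  0.0261]] 0.004339011455893799
0.0001 [[ 0.      0.0006  0.0964]
 [ 0.0023 -0.0008  0.0964]
 [-0.0009 -0.0008  0.5974]
 [ 0.4584 -0.0008  0.0034]
 [ 0.1771 -0.1889  0.0003]
 [ 0.1771  0.0002  0.0028]] 0.00046251406021144414
1e-05 [[-0.      0.0001  0.099 ]
 [ 0.0003 -0.0001  0.099 ]
 [-0.     -0.0001  0.6016]
 [ 0.4629 -0.0001  0.0004]
 [ 0.1794 -0.1915  0.0001]
 [ 0.1794 -0.      0.0002]] 5.2369759704989916e-05
```

```bash
cat > ik.py <<'E'
from kin import *
lo=np.array([-3.07,-1.43,-1.02,-3.03,-3.05,-3.03]);hi=np.array([3.07,2.12,1.25,1.67,0,3.03])
R0=np.diag([1.,-1,-1])
def FK(q):
    R=Rz(q[0]);x=np.array([0,0,.1985]);R=R@Ry(q[1]);x=x+R@[0,0,.6021];R=R@Ry(-q[2]);x=x+R@[.4634,0,0]
    R=R@Rx(-q[3])@Ry(-q[4]);x=x+R@[.3591,-.1918,0];R=R@Rx(-q[5])@R0
    return x,R
rng=np.random.default_rng(0)
def IK(T,seeds=30,q0=None):
    sols=[]
    f=lambda q:np.r_[(FK(q)[0]-T[:3,3])*5,(FK(q)[1]-T[:3,:3]).ravel()]
    for i in range(seeds):
        s=q0 if (i==0 and q0 is not None) else lo+(hi-lo)*rng.random(6)
        r=least_squares(f,np.clip(s,lo+1e-3,hi-1e-3),bounds=(lo,hi),xtol=1e-10)
        if abs(r.fun).max()<2e-3 and not any(np.abs(r.x-k).max()<.05 for k in sols): sols.append(r.x)
    return sols
E
python3 - <<'E'
from h import *; from ik import *
print([np.abs(FK(q)[0]-t).max().round(4) for q,t in D])
G=np.array([.5765,.129,.146])
for a in (31,25,20,14):
  for ps in (3,):
    for name,off in (('grasp',0),('pull35',.035),('pull60',.06)):
        R=toolR(np.radians(ps),np.radians(a)); zc=np.array([-.707,-.037,.707])
        for sd in (-1,1):
            R=toolR(np.radians(ps),np.radians(a),sd)
            for q in IK(H(R,G+off*zc),12): print(a,name,sd,q)
E
```

```text
[np.float64(0.0002), np.float64(0.0003), np.float64(0.0003), np.float64(0.0002), np.float64(0.0002), np.float64(0.0002), np.float64(0.0003)]
25 grasp -1 [ 0.4901  0.1036 -0.9661  1.0632 -0.2065 -1.4552]
25 grasp 1 [ 0.4901  0.1036 -0.9661  1.0632 -0.2065  1.6864]
25 pull35 -1 [ 0.6156  0.0332 -0.9362  0.8022 -0.3193 -1.2961]
25 pull35 1 [ 0.6156  0.0332 -0.9362  0.8022 -0.3193  1.8455]
25 pull60 -1 [ 0.6766 -0.0196 -0.9204  0.6987 -0.3941 -1.2381]
25 pull60 1 [ 0.6766 -0.0196 -0.9204  0.6987 -0.3941  1.9035]
20 grasp -1 [ 0.6312  0.1394 -0.7742  0.4941 -0.4056 -1.0103]
20 grasp 1 [ 0.6312  0.1394 -0.7742  0.4941 -0.4056  2.1313]
20 pull35 -1 [ 0.6741  0.0681 -0.7748  0.4451 -0.4811 -0.9927]
20 pull35 1 [ 0.6741  0.0681 -0.7748  0.4451 -0.4811  2.1489]
20 pull60 -1 [ 0.7058  0.0165 -0.7743  0.4182 -0.5374 -0.9884]
20 pull60 1 [ 0.7058  0.0165 -0.7743  0.4182 -0.5374  2.1532]
14 grasp -1 [ 0.6266  0.1842 -0.602   0.238  -0.5914 -0.7593]
14 grasp 1 [ 0.6266  0.1842 -0.602   0.238  -0.5914  2.3823]
14 pull35 -1 [ 0.6576  0.1157 -0.6167  0.2298 -0.6489 -0.7755]
14 pull35 1 [ 0.6576  0.1157 -0.6167  0.2298 -0.6489  2.3661]
14 pull60 -1 [ 0.6818  0.0665 -0.6245  0.2247 -0.6933 -0.7891]
14 pull60 1 [ 0.6818  0.0665 -0.6245  0.2247 -0.6933  2.3525]
```

```bash
cat >> ik.py <<'E'
def graspT(C,psi,phi,r,d,side=-1,tilt=np.pi/4,th=np.radians(14)):
    """C rim centre; cover z tilted by tilt toward stand -x; phi about cover z from apex; d depth below rim"""
    zc=np.array([-np.sin(tilt),0,np.cos(tilt)]);xc=np.array([np.cos(tilt),0,np.sin(tilt)]);yc=np.cross(zc,xc)
    Z=Rz(psi); rad=np.cos(phi)*xc+np.sin(phi)*yc
    w=np.cos(th)*zc+np.sin(th)*rad; nin=np.sin(th)*zc-np.cos(th)*rad   # inward normal
    x=-w; z=-side*nin; y=np.cross(z,x)
    # side=-1: z_t = inward normal
    R=Z@np.c_[x,y,z]; P=C+Z@(r*rad+d*x+.002*nin)
    H=np.eye(4);H[:3,:3]=R;H[:3,3]=P; return H,Z@zc
E
python3 - <<'E'
from h import *; from ik import *
s=arm.get_state(); R=s['eef_rot']
top=s['tcp_pos']+R@np.array([.053,-.001,.0115]); print('rim top',top)
psi=np.radians(3)
C=top-.063*Rz(psi)@np.array([.707,0,.707]); print('C',C)
# compare: floor based
for phi in (-90,-70,-50,-40,-30,-20,-10,0,10,20,30,40,50,70,90):
    ok=[]
    for off in (-.0,.04,.07,-1):
        T,zc=graspT(C,psi,np.radians(phi),.063,.002)
        T=T.copy(); T[:3,3]+= (zc*off if off>=0 else -T[:3,0]*.06)
        so=[q for q in IK(T,10)]; ok.append(so[0].round(2).tolist() if so else None)
    print(phi,ok)
E
```

```text
rim top [0.564  0.1293 0.1446]
C [0.5195 0.127  0.1001]
-90 [[0.01, 0.11, -0.63, -1.38, -0.28, -0.17], [0.23, -0.01, -0.71, -1.07, -0.13, -0.63], None, [0.35, -0.07, -0.8, -0.82, -0.04, -0.96]]
-70 [None, None, None, None]
-50 [None, None, None, None]
-40 [None, None, None, None]
-30 [None, None, None, None]
-20 [None, None, None, None]
-10 [None, None, None, None]
0 [None, None, None, None]
10 [None, None, None, None]
20 [None, None, None, None]
30 [None, None, None, None]
40 [None, None, None, None]
50 [None, None, None, None]
70 [None, None, None, None]
90 [None, None, None, None]
```

```bash
cat > scan.py <<'E'
from h import *; from ik import *
psi=np.radians(3); C=np.array([.5195,.127,.1001])
def chk(phi,th,r=.063,seeds=16):
    ok=[]
    for off in (0,.02,.04,-1):
        T,zc=graspT(C,psi,np.radians(phi),r,.002,th=np.radians(th)); T=T.copy(); T[:3,3]+= (zc*off if off>=0 else -T[:3,0]*.06)
        so=IK(T,seeds); ok.append(so[0].round(2).tolist() if so else None)
    return ok
E
timeout 500 python3 - <<'E'
from scan import *
for phi in (-130,-110,-100,-90,-80): print(phi,14,chk(phi,14))
for phi in (0,15,-15):
    for th in (17,19,21,23): print(phi,th,chk(phi,th))
E
```

```text
-130 14 [[-0.5, 0.32, -0.92, -2.13, -0.75, 0.38], [-0.48, 0.23, -0.91, -2.06, -0.69, 0.25], [-0.44, 0.14, -0.89, -1.98, -0.63, 0.11], [-0.45, 0.08, -0.9, -1.88, -0.61, 0.01]]
-110 14 [[-0.29, 0.18, -0.73, -1.81, -0.5, 0.16], [-0.24, 0.11, -0.74, -1.73, -0.46, 0.03], [-0.18, 0.04, -0.74, -1.64, -0.41, -0.12], [-0.17, -0.01, -0.75, -1.54, -0.4, -0.24]]
-100 14 [[-0.15, 0.14, -0.67, -1.62, -0.39, 0.02], [-0.09, 0.08, -0.68, -1.52, -0.35, -0.12], [-0.01, 0.01, -0.7, -1.41, -0.29, -0.3], [0.01, -0.04, -0.72, -1.3, -0.28, -0.43]]
-90 14 [[0.01, 0.11, -0.63, -1.38, -0.28, -0.17], [0.09, 0.05, -0.66, -1.26, -0.23, -0.35], [0.23, -0.01, -0.71, -1.07, -0.13, -0.64], [0.35, -0.07, -0.8, -0.82, -0.04, -0.96]]
-80 14 [[0.22, 0.09, -0.64, -1.06, -0.15, -0.46], [0.4, 0.03, -0.76, -0.75, -0.0, -0.9], None, None]
0 17 [None, None, None, [0.62, -0.04, -0.99, 0.92, -0.32, -1.41]]
0 19 [None, [0.51, 0.04, -1.02, 1.11, -0.22, -1.52], [0.6, -0.0, -1.0, 0.94, -0.29, -1.42], [0.67, -0.03, -0.93, 0.73, -0.39, -1.26]]
0 21 [[0.54, 0.09, -0.97, 0.97, -0.23, -1.4], [0.61, 0.05, -0.95, 0.82, -0.3, -1.32], [0.66,
[... 630 characters left out ...]
, -0.52, -1.12]]
15 23 [[0.65, 0.13, -0.92, 0.91, -0.39, -1.21], [0.7, 0.09, -0.91, 0.82, -0.44, -1.16], [0.75, 0.05, -0.9, 0.75, -0.49, -1.12], [0.78, 0.03, -0.83, 0.65, -0.58, -1.04]]
-15 17 [None, None, None, [0.55, -0.06, -1.01, 0.83, -0.22, -1.51]]
-15 19 [None, None, [0.53, -0.02, -1.01, 0.84, -0.18, -1.51], [0.61, -0.05, -0.92, 0.58, -0.31, -1.31]]
-15 21 [[0.5, 0.08, -0.97, 0.8, -0.13, -1.44], [0.57, 0.04, -0.94, 0.63, -0.21, -1.33], [0.61, -0.01, -0.92, 0.55, -0.28, -1.28], [0.63, -0.04, -0.84, 0.41, -0.38, -1.15]]
-15 23 [[0.58, 0.1, -0.84, 0.43, -0.26, -1.14], [0.6, 0.05, -0.84, 0.39, -0.31, -1.13], [0.63, 0.01, -0.84, 0.37, -0.35, -1.12], [0.62, -0.02, -0.77, 0.28, -0.45, -1.02]]
```

```bash
cat >> ik.py <<'E'
from scipy.linalg import logm,expm
def step(T,q):
    f=lambda x:np.r_[(FK(x)[0]-T[:3,3])*5,(FK(x)[1]-T[:3,:3]).ravel(),(x-q)*1e-4]
    r=least_squares(f,np.clip(q,lo+1e-4,hi-1e-4),bounds=(lo,hi),xtol=1e-10); return r.x,np.abs(r.fun[:12]).max()
def track(T0,T1,q,n,verbose=True):
    S=logm(np.linalg.inv(T0)@T1).real/n; bad=0;mx=0
    Q=[q]
    for k in range(1,n+1):
        qn,e=step(T0@expm(S*k),q); mx=max(mx,(np.abs(qn-q)/np.array([2.39,2.39,3.01,3.14,3.14,3.14])*12/.7).max()); bad=max(bad,e); q=qn; Q.append(q)
    if verbose:
        Q=np.array(Q); print('   err %.4f speedfrac %.2f'%(bad,mx),'qend',q.round(2),'min',Q.min(0).round(2),'max',Q.max(0).round(2))
    return q
E
python3 - <<'E'
from h import *; from ik import *
psi=np.radians(3); C=np.array([.5195,.127,.1001])
q0=arm.get_state()['joint_pos'];T0=cur()
Tb=T0.copy();Tb[:3,3]-=.06*T0[:3,0]
W1=H(toolR(np.radians(-20),0),[.50,.02,.32])
for phi in (-90,-100,-110,-120):
    print(phi)
    Tg,zc=graspT(C,psi,np.radians(phi),.063,.003)
    Tp=Tg.copy();Tp[:3,3]-=.07*Tg[:3,0]
    q=track(T0,Tb,q0,6); q=track(Tb,W1,q,14); q=track(W1,Tp,q,20); q=track(Tp,Tg,q,8)
    T2=Tg.copy();T2[:3,3]+=.05*zc; q=track(Tg,T2,q,8)
    T3=T2.copy();T3[2,3]+=.12; q=track(T2,T3,q,8)
    print(Tg)
E
```

```text
-90
   err 0.0000 speedfrac 0.53 qend [ 0.74 -0.15 -0.92  0.72 -0.5  -1.29] min [ 0.54 -0.15 -1.02  0.72 -0.5  -1.51] max [ 0.74 -0.03 -0.92  1.09 -0.26 -1.29]
   err 0.0000 speedfrac 0.66 qend [ 0.43  0.02 -0.24  0.   -1.31 -0.78] min [ 0.43 -0.15 -0.92  0.   -1.31 -1.29] max [ 0.75  0.02 -0.24  0.72 -0.5  -0.78]
   err 0.0198 speedfrac 1.85 qend [ 0.34 -0.1  -0.81 -0.81 -0.06 -0.96] min [ 0.33 -0.19 -1.02 -0.81 -1.31 -1.73] max [ 0.49  0.02 -0.24  0.   -0.03 -0.78]
   err 0.0160 speedfrac 3.18 qend [ 0.01  0.11 -0.63 -1.39 -0.28 -0.16] min [ 0.01 -0.1  -0.81 -1.39 -0.28 -1.02] max [ 0.39  0.11 -0.63 -0.79 -0.   -0.16]
   err 0.0026 speedfrac 1.11 qend [ 0.37 -0.04 -0.78 -0.88 -0.02 -0.92] min [ 0.01 -0.04 -0.78 -1.39 -0.28 -0.92] max [ 0.37  0.11 -0.63 -0.88 -0.02 -0.16]
   err 0.0747 speedfrac 3.47 qend [ 0.51 -0.31 -1.02  0.29 -0.07 -2.18] min [ 0.37 -0.31 -1.02 -0.88 -0.09 -2.18] max [ 0.51 -0.04 -0.78  0.29 -0.   -0.92]
[[ 0.6725 -0.7061 -0.2216  0.5244]
 [ 0.2775 -0.037   0.96    0.0668]
 [-0.6861 -0.7071  0.1711  0.0984]
 [ 0.      0.      0.      1.    ]]
-100
   err 0.0000 
[... 2526 characters left out ...]
 -0.17] min [-0.3  -0.18 -0.81 -1.68 -1.31 -1.19] max [ 0.43  0.02 -0.24  0.   -0.27 -0.17]
   err 0.0000 speedfrac 0.35 qend [-0.41  0.24 -0.82 -1.98 -0.61  0.28] min [-0.41 -0.01 -0.82 -1.98 -0.61 -0.17] max [-0.3   0.24 -0.81 -1.68 -0.49  0.28]
   err 0.0000 speedfrac 0.27 qend [-0.29  0.04 -0.81 -1.78 -0.49 -0.07] min [-0.41  0.04 -0.82 -1.98 -0.61 -0.07] max [-0.29  0.24 -0.81 -1.78 -0.49  0.28]
   err 0.0734 speedfrac 1.67 qend [ 0.23 -0.25 -0.75 -1.08 -0.15 -1.15] min [-0.29 -0.25 -0.81 -1.78 -0.49 -1.15] max [ 0.24  0.04 -0.75 -1.08 -0.07 -0.07]
[[ 0.7596 -0.6377  0.1278  0.5026]
 [ 0.2496  0.4673  0.8482  0.0738]
 [-0.6006 -0.6124  0.5141  0.0771]
 [ 0.      0.      0.      1.    ]]
```

```bash
cat >> ik.py <<'E'
def graspB(C,psi,phi,beta,r,d,side=-1,tilt=np.pi/4,th=np.radians(14)):
    """as graspT but tool axis turned by beta in the wall's tangent plane toward the up-slope tangent. d: depth of TCP below the rim plane along the wall. returns T, cover frame axes"""
    zc=np.array([-np.sin(tilt),0,np.cos(tilt)]);xc=np.array([np.cos(tilt),0,np.sin(tilt)]);yc=np.cross(zc,xc)
    Z=Rz(psi); rad=np.cos(phi)*xc+np.sin(phi)*yc; tan=-np.sin(phi)*xc+np.cos(phi)*yc
    if phi>0: tan=-tan
    w=np.cos(th)*zc+np.sin(th)*rad; nin=np.sin(th)*zc-np.cos(th)*rad
    x=-(np.cos(beta)*w+np.sin(beta)*tan); z=-side*nin; y=np.cross(z,x)
    M=np.eye(4);M[:3,:3]=Z@np.c_[x,y,z];M[:3,3]=C+Z@(r*rad-d*w+.002*nin)
    Cov=np.eye(4);Cov[:3,:3]=Z@np.c_[xc,yc,zc];Cov[:3,3]=C   # cover axes, at rim centre
    return M,Cov
def margin(q): return min((q-lo)[:4].min(),(hi-q)[:4].min(),(q-lo)[5],(hi-q)[5],-q[4])
E
timeout 560 python3 - <<'E'
from h import *; from ik import *
psi=np.radians(3); C=np.array([.5195,.127,.1001])
def best(T,seeds=5):
    s=IK(T,seeds); return max([margin(q) for q in s],default=-1)
for phi in (-110,-90,-70,-50,50,70,90,110):
    for beta in (15,30,45):
        m=[]
        Tg,Cov=graspB(C,psi,np.radians(phi),np.radians(beta),.063,0)
        for sh in (0,.06):
            T=Tg.copy();T[:3,3]+=Cov[:3,2]*sh; m.append(best(T))
        rel=np.linalg.inv(Cov)@Tg
        pl=[(best(H(Rz(np.radians(y)),[.456,-.335,.09])@rel,4),y) for y in (-60,-20,20,60)]
        print(phi,beta,np.round(m,2),'place',max(pl), 'toolx',Tg[:3,0].round(2))
E
```

```text
-110 15 [0.28 0.17] place (np.float64(1.0073006293909716), 20) toolx [ 0.53  0.34 -0.78]
-110 30 [0.48 0.41] place (np.float64(1.109668093721532), 20) toolx [ 0.29  0.38 -0.88]
-110 45 [0.64 0.59] place (np.float64(1.0962308196452775), -60) toolx [ 0.04  0.41 -0.91]
-90 15 [ 0.07 -1.  ] place (np.float64(0.9908133604388742), 20) toolx [ 0.47  0.26 -0.85]
-90 30 [0.41 0.36] place (np.float64(1.1347992891639322), -20) toolx [ 0.23  0.22 -0.95]
-90 45 [0.61 0.57] place (np.float64(1.0616721675367888), 20) toolx [-0.02  0.17 -0.99]
-70 15 [-1 -1] place (np.float64(1.007300629692384), -20) toolx [ 0.43  0.15 -0.89]
-70 30 [0.33 0.31] place (np.float64(1.109668093720602), -20) toolx [ 0.21  0.04 -0.98]
-70 45 [0.56 0.52] place (np.float64(1.0688380992621989), -20) toolx [-0.02 -0.08 -1.  ]
-50 15 [-1 -1] place (np.float64(0.9908133604388073), -20) toolx [ 0.42  0.03 -0.91]
-50 30 [0.26 0.26] place (np.float64(1.1347992891288068), -60) toolx [ 0.24 -0.15 -0.96]
-50 45 [ 0.48 -1.  ] place (np.float64(1.0616721679306176), -20) toolx [ 0.04 -0.32 -0.95]
50 15 [-1.    0.03] place (np.float64(1.
[... 310 characters left out ...]
 30 [0.34 0.32] place (np.float64(1.0445352456581014), -60) toolx [ 0.21 -0.01 -0.98]
70 45 [0.66 0.62] place (np.float64(1.0127582483769335), -20) toolx [-0.03  0.08 -1.  ]
90 15 [-1 -1] place (np.float64(0.9433551976138935), -60) toolx [ 0.49 -0.21 -0.85]
90 30 [-1.    0.23] place (np.float64(1.1021781143408618), -60) toolx [ 0.25 -0.2  -0.95]
90 45 [0.56 0.53] place (np.float64(1.0824563145297708), -20) toolx [-0.01 -0.17 -0.99]
110 15 [-1 -1] place (np.float64(0.8185403201105883), -60) toolx [ 0.56 -0.28 -0.78]
110 30 [0.11 0.12] place (np.float64(1.0518876222786735), -60) toolx [ 0.33 -0.35 -0.88]
110 45 [-1.    0.41] place (np.float64(1.0127582486057183), -60) toolx [ 0.08 -0.4  -0.91]
```

```bash
cat >> h.py <<'E'
def rimcloud(w,n,c,r,g=None,h=.042,tol=.0025):
    """circle fit through depth points on the rim plane (h above floor point c along n): lip points between r-4mm and r"""
    P=cloud(w).reshape(-1,3); P=P[~np.isnan(P[:,0])]
    e1=np.cross(n,[0,1.,0]);e1/=np.linalg.norm(e1);e2=np.cross(n,e1)
    d=P-c; k=(abs(d@n-h)<tol)&(np.linalg.norm(d,axis=1)<r+.045); d=d[k]; X=np.c_[d@e1,d@e2]; q=np.zeros(2) if g is None else g
    for t in (.02,.01,.005,.004):
        rr=np.hypot(*(X-q).T); m=abs(rr-(r-.002))<t
        q=least_squares(lambda p:np.hypot(X[m,0]-p[0],X[m,1]-p[1])-(r-.002),q,loss='soft_l1',f_scale=.001).x
    a=np.degrees(np.arctan2(*(X[m]-q).T[::-1]))
    return c+h*n+q[0]*e1+q[1]*e2,m.sum(),np.histogram(a,bins=12,range=(-180,180))[0]
E
python3 - <<'E'
from h import *
for tag,box,r in (('w9',(305,160,370,225),.063),('w10',(330,180,400,250),.063),('w1',(310,160,380,250),.075)):
    w=load(tag); n,c,sd,k=floorfit(w,box); print(tag,'n',n,sd,k)
    print(rimcloud(w,n,c,r))
    n0=np.array([-.706,-.037,.707]) if r<.07 else np.array([-.7,-.102,.707])
    print(rimcloud(w,n0/np.linalg.norm(n0),c,r))
E
```

```text
w9 n [-0.7233 -0.0419  0.6893] 0.000710477736414119 3405
(array([0.5216, 0.1282, 0.1006]), np.int64(2051), array([200, 154,   0,  92, 159, 171, 194, 203, 213, 215, 227, 223]))
(array([0.5214, 0.1281, 0.1003]), np.int64(1677), array([180, 162,   0,  93, 116,  64,  99, 145, 201, 216, 218, 183]))
w10 n [-0.7282 -0.0337  0.6846] 0.0005550022063226318 4068
(array([0.5218, 0.1286, 0.1007]), np.int64(2479), array([243,   0,   0,   0,   0, 230, 307, 292, 301, 344, 387, 375]))
(array([0.5217, 0.1285, 0.1005]), np.int64(2050), array([196,   0,   0,   0,   0,  90, 162, 212, 289, 348, 406, 347]))
w1 n [-0.7039 -0.1128  0.7013] 0.0006119149449207303 5083
(array([0.4514, 0.3339, 0.1087]), np.int64(2477), array([223, 204, 194,  54,  84, 235, 253, 243, 222, 251, 261, 253]))
(array([0.4513, 0.3337, 0.1086]), np.int64(2420), array([226, 218, 217,  59,  84, 221, 224, 214, 199, 244, 260, 254]))
```

```bash
cat > mplan.py <<'E'
from h import *; from ik import *
psi=np.radians(3); C=np.array([.5217,.1284,.1005]); ti=np.radians(46)
Tg,Cov=graspB(C,psi,np.radians(-70),np.radians(30),.063,-.006,tilt=ti)
Tp=Tg.copy();Tp[:3,3]-=.07*Tg[:3,0]
E
python3 - <<'E'
from mplan import *
q=arm.get_state()['joint_pos'];T0=cur()
Tb=T0.copy();Tb[:3,3]+=-.05*T0[:3,0]
print(Tg); plan(Tb,4,grip=.3,show=1); q=track(T0,Tb,q,4)
plan(Tp,14,T0=Tb,grip=.25); q=track(Tb,Tp,q,14); q=track(Tp,Tg,q,6)
T2=Tg.copy();T2[:3,3]+=.06*Cov[:3,2]; q=track(Tg,T2,q,8)
E
```

```text
[[ 0.2266 -0.8629 -0.4517  0.5351]
 [ 0.0378 -0.4556  0.8894  0.0703]
 [-0.9732 -0.2186 -0.0707  0.1203]
 [ 0.      0.      0.      1.    ]]
ROW x4: -12.5 -0.0 0.0 0.0000 0.0000 0.0000 0.3 | lim 12.5 0.0
   path [0.5233 0.1262 0.2399]
   err 0.0000 speedfrac 0.65 qend [ 0.72 -0.13 -0.94  0.76 -0.46 -1.31] min [ 0.54 -0.13 -1.02  0.76 -0.46 -1.51] max [ 0.72 -0.03 -0.94  1.09 -0.26 -1.31]
ROW x14: 3.4 4.7 -0.5 0.0813 -0.0191 0.0101 0.25 | lim 5.9 4.82
   path [0.5298 0.1098 0.2295]
   path [0.5312 0.0935 0.2172]
   path [0.5274 0.079  0.2033]
   path [0.5192 0.0676 0.1884]
   err 0.0000 speedfrac 0.27 qend [ 0.57  0.03 -0.63  0.14 -0.7  -1.76] min [ 0.57 -0.13 -0.94  0.14 -0.7  -1.76] max [ 0.72  0.03 -0.63  0.76 -0.46 -1.31]
   err 0.0000 speedfrac 0.17 qend [ 0.55  0.14 -0.71  0.18 -0.52 -1.79] min [ 0.55  0.03 -0.71  0.14 -0.7  -1.79] max [ 0.57  0.14 -0.63  0.18 -0.52 -1.76]
   err 0.0000 speedfrac 0.12 qend [ 0.61  0.01 -0.73  0.17 -0.63 -1.83] min [ 0.55  0.01 -0.73  0.17 -0.63 -1.83] max [ 0.61  0.14 -0.71  0.18 -0.52 -1.79]
```

Emit:
send_rows:
  plan: "-12.5 0 0 0 0 0 0.3;-12.5 0 0 0 0 0 0.3;-12.5 0 0 0 0 0 0.3;-12.5 0 0 0 0 0 0.3;3.4 4.7 -0.5 0.0813 -0.0191 0.0101 0.25;3.4 4.7 -0.5 0.0813 -0.0191 0.0101 0.25;3.4 4.7 -0.5 0.0813 -0.0191 0.0101 0.25;3.4 4.7 -0.5 0.0813 -0.0191 0.0101 0.25;3.4 4.7 -0.5 0.0813 -0.0191 0.0101 0.25;3.4 4.7 -0.5 0.0813 -0.0191 0.0101 0.25"

```text
clock: 14.5
tcp_pos: [0.5301, 0.0998, 0.2214]
eef_rot: [[0.382, -0.404, -0.831], [-0.008, -0.901, 0.434], [-0.924, -0.159, -0.347]]
force: [1.1, -0.0, 0.4]
width: 0.0221
```

Emit:
send_rows:
  plan: "3.4 4.7 -0.5 0.0813 -0.0191 0.0101 0.25;3.4 4.7 -0.5 0.0813 -0.0191 0.0101 0.25;3.4 4.7 -0.5 0.0813 -0.0191 0.0101 0.25;3.4 4.7 -0.5 0.0813 -0.0191 0.0101 0.25;3.4 4.7 -0.5 0.0813 -0.0191 0.0101 0.25;3.4 4.7 -0.5 0.0813 -0.0191 0.0101 0.25;3.4 4.7 -0.5 0.0813 -0.0191 0.0101 0.25;3.4 4.7 -0.5 0.0813 -0.0191 0.0101 0.25;0 0 0 0 0 0 0.25"

```text
clock: 15.25
tcp_pos: [0.5178, 0.0697, 0.1885]
eef_rot: [[0.226, -0.864, -0.45], [0.04, -0.454, 0.89], [-0.973, -0.219, -0.068]]
force: [-0.1, 0.7, 0.2]
width: 0.0217
```

Run:
```python
from mplan import *
s=arm.get_state();print(s['clock'],s['tcp_pos'],s['joint_pos'],s['width'])
plan(Tp,2,grip=.25,show=1)
w=shot('wrist','w11')
```

```text
15.25 [0.5178 0.0697 0.1885] [ 0.5722  0.0232 -0.6335  0.1371 -0.7049 -1.7622] 0.021733053800679764
ROW x2: 0.2 -0.1 -1.2 -0.0011 0.0012 0.0001 0.25 | lim 1.2 0.09
   path [0.5192 0.0676 0.1884]
```

View pics/w11.png

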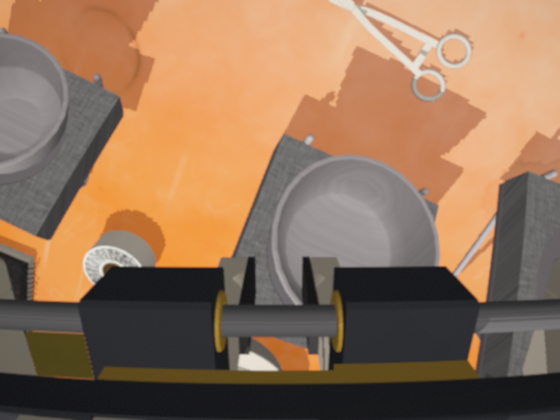

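The middle cover's left rim, at column ~278 and rows 240–300, lies between the fingertips at columns 245 and 312. I'll refit the rim from this view.

Run:
```python
from mplan import *
w=load('w11');s=arm.get_state();print(s['tcp_pos'])
n,c,sd,k=floorfit(w,(310,205,375,250)); print(n,c,sd,k)
C2,k,hh=rimcloud(w,n,c,.063); print(C2,k,hh)
n0=Cov[:3,2]; C3,_,_=rimcloud(w,n0,c,.063); print(C3)
q=(cloud(w)-s['tcp_pos'])@s['eef_rot']*1000
for v in (215,230,245,260,285,295): print(v,[(u,q[v,u].round(0).astype(int).tolist()) for u in range(264,300,2) if abs(q[v,u,0]-75)<25])
for CC in (C2,C3):
    T,_=graspB(CC,psi,np.radians(-70),np.radians(30),.063,-.006,tilt=ti); print('delta tool',(T[:3,3]-s['tcp_pos'])@s['eef_rot']*1000)
```

```text
[0.5183 0.0697 0.1889]
[-0.6983 -0.0277  0.7153] [0.5406 0.1269 0.0597] 0.0007737291752930385 2475
[0.5221 0.1281 0.1004] 1541 [  0   0   0 221 203  97  62 152 255 293 237  21]
[0.5219 0.1282 0.1009]
215 [(276, [85, 10, -1]), (278, [84, 10, 0]), (280, [86, 10, 2])]
230 [(272, [80, 2, -4]), (274, [79, 2, -2]), (276, [79, 2, -1]), (278, [95, -4, 0])]
245 [(272, [74, -6, -4]), (274, [74, -6, -2]), (276, [75, -6, -1])]
260 [(274, [70, -14, -2]), (276, [70, -14, -1]), (278, [68, -13, 0]), (280, [71, -15, 1]), (282, [98, -27, 3])]
285 [(264, [92, -44, -10]), (266, [92, -44, -9]), (268, [94, -45, -7]), (270, [94, -45, -6]), (272, [95, -45, -4]), (284, [62, -27, 4]), (286, [62, -28, 5]), (288, [63, -28, 6]), (290, [88, -42, 8]), (292, [91, -43, 10]), (294, [93, -45, 11]), (296, [95, -46, 13]), (298, [97, -47, 14])]
295 [(264, [89, -50, -10]), (266, [90, -51, -9]), (268, [89, -50, -7]), (270, [90, -51, -6]), (272, [90, -51, -4]), (274, [91, -52, -3]), (276, [91, -51, -2]), (278, [91, -51, 0]), (290, [60, -34, 7]), (292, [60, -34, 9]), (294, [61, -34, 10]), (296, [63, -35, 11]), (298, [86, -49, 14])]
delta tool [70.8048  0.1265 -2.7178]
delta tool [70.3306  0.2048 -2.5222]
```

Emit:
send_rows:
  plan: "14 0 -0.5 0 0 0 0.25;14 0 -0.5 0 0 0 0.25;14 0 -0.5 0 0 0 0.25;14 0 -0.5 0 0 0 0.25;14.5 0 -0.5 0 0 0 0.25;0 0 0 0 0 0 0.25;0 0 0 0 0 0 0.25"

```text
clock: 15.88
tcp_pos: [0.5352, 0.07, 0.1201]
eef_rot: [[0.226, -0.861, -0.456], [0.037, -0.46, 0.887], [-0.973, -0.218, -0.072]]
force: [0.9, 0.9, 0.1]
width: 0.0221
```

Run:
```python
from mplan import *
s=arm.get_state();print(s['tcp_pos'],s['force'],s['width'])
C2=np.array([.522,.1282,.1006]); T,_=graspB(C2,psi,np.radians(-70),np.radians(30),.063,-.006,tilt=ti); print('delta tool',(T[:3,3]-s['tcp_pos'])@s['eef_rot']*1000)
```

```text
[0.5352 0.07   0.1201] [0.8572 0.9138 0.1484] 0.02206953179394037
delta tool [-0.223  -0.2582 -0.0183]
```

Positioned to within 0.3 mm. Closing, then drawing the cover out along its own axis.

Emit:
send_rows:
  plan: "0 0 0 0 0 0 0;0 0 0 0 0 0 0;0 0 0 0 0 0 0;0 0 0 0 0 0 0;0 0 0 0 0 0 0;0 0 0 0 0 0 0"

```text
clock: 16.38
tcp_pos: [0.5364, 0.0702, 0.1211]
eef_rot: [[0.229, -0.861, -0.454], [0.039, -0.458, 0.888], [-0.973, -0.221, -0.071]]
force: [1.9, 0.4, 3.3]
width: 0.005
```

Run:
```python
from mplan import *
s=arm.get_state();print(s['tcp_pos'],s['force'],s['width'],s['wrist_torque'])
zc=np.array([-.707,-.037,.707]); print(zc@s['eef_rot']*10)
```

```text
[0.5364 0.0702 0.1211] [1.8933 0.4392 3.2822] 0.004988439488648932 [-0.162  -0.1915 -0.0977]
[-8.5104  4.6946  2.3752]
```

Emit:
send_rows:
  plan: "-4.3 2.3 1.2 0 0 0 0;-4.3 2.3 1.2 0 0 0 0;-4.3 2.3 1.2 0 0 0 0;-6.8 3.8 1.9 0 0 0 0;-6.8 3.8 1.9 0 0 0 0;-8.5 4.7 2.4 0 0 0 0;-8.5 4.7 2.4 0 0 0 0;-8.5 4.7 2.4 0 0 0 0;0 0 0 0 0 0 0"

```text
clock: 17.13
tcp_pos: [0.4919, 0.0679, 0.1653]
eef_rot: [[0.229, -0.861, -0.454], [0.039, -0.458, 0.888], [-0.973, -0.222, -0.071]]
force: [0.7, -0.1, -1.8]
width: 0.0044
```

Run:
```python
from two import *
s=arm.get_state();print(s['clock'],s['tcp_pos'],s['force'],s['width'],s['wrist_torque'],s['joint_pos'])
two('12',(180,120,200),(180,160,140))
```

```text
17.1333 [0.4919 0.0679 0.1653] [ 0.6894 -0.0976 -1.7936] 0.00444240735744021 [-0.1291  0.6717  0.0185] [ 0.606   0.0014 -0.7298  0.1668 -0.6327 -1.8207]
```

View pics/all12.png

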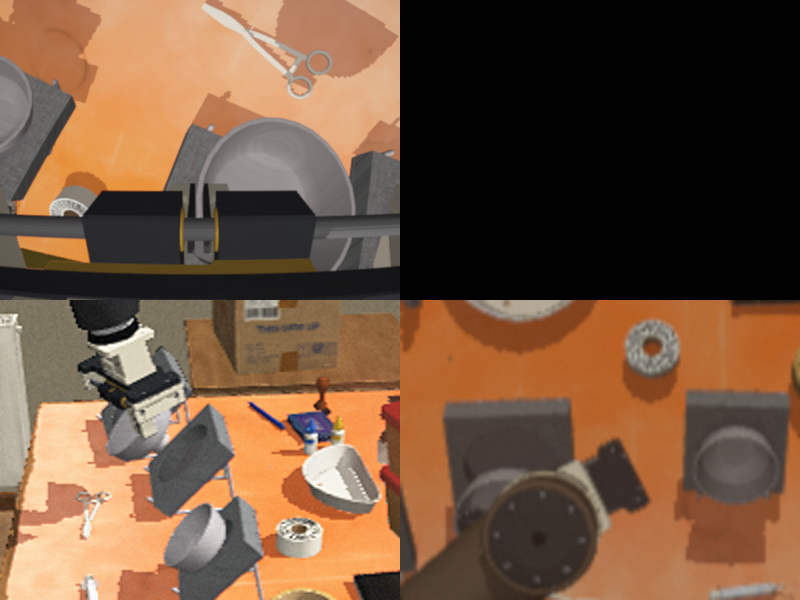

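View pics/w12.png

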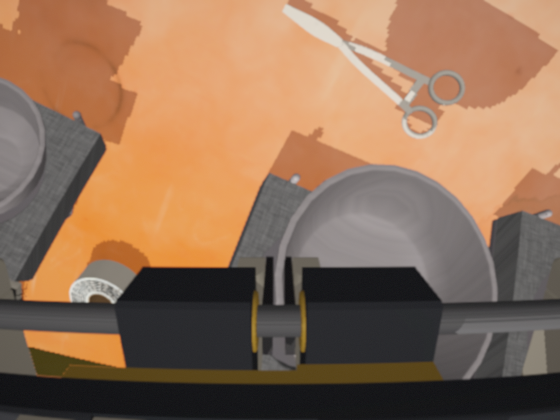

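Run:
```python
from mplan import *
w=load('w12');s=arm.get_state();R=s['eef_rot'];p=s['tcp_pos']
for box in ((325,220,400,258),(340,225,420,262)):
    n,c,sd,k=floorfit(w,box); print(n,sd,k,'tool',R.T@n)
rel=np.linalg.inv(Tg)@Cov; print('expected zc tool',rel[:3,2],'C',rel[:3,3]*1000)
for nn in (n,R@rel[:3,2]):
    C2,k,hh=rimcloud(w,nn,c,.063); print('C tool',(C2-p)@R*1000,k,hh, 'floor dist to expected')
```

```text
[-0.5828  0.0112  0.8125] 0.0008921253381135923 2523 tool [-0.923   0.318   0.2167]
[-0.5918 -0.0803  0.802 ] 0.0010427507837719834 2540 tool [-0.9184  0.37    0.1403]
expected zc tool [-0.8403  0.4851  0.2419] C [ 18.3953 -10.6205  59.1286]
C tool [24.7651 -1.0875 61.5684] 1045 [  0 192 329  86   0   0   0  20 377  40   1   0] floor dist to expected
C tool [18.3554 -4.4928 58.9302] 2401 [  0  27 422 243 369 301 206 187 224 405  17   0] floor dist to expected
```

Run:
```python
from h import *
w=load('w12'); x0,y0=265,160
a=cv2.convertScaleAbs(cv2.resize(w['pixels'][y0:y0+220,x0:x0+250],None,fx=2.6,fy=2.6,interpolation=cv2.INTER_CUBIC),alpha=1.6)
P=cloud(w); dz=w['range_z']; 
dd=cv2.resize(dz[y0:y0+220,x0:x0+250],None,fx=.6,fy=.6,interpolation=cv2.INTER_NEAREST)
v=np.clip((dd-.15)/(.35-.15),0,1)*255; v=cv2.applyColorMap(v.astype(np.uint8),cv2.COLORMAP_JET)
out=np.zeros((580,800,3),np.uint8); out[:a.shape[0],:a.shape[1]]=a; out[:v.shape[0],650:650+v.shape[1]]=v
cv2.imwrite('pics/w12c.png',out)
```

```text
(no output)
```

View pics/w12c.png

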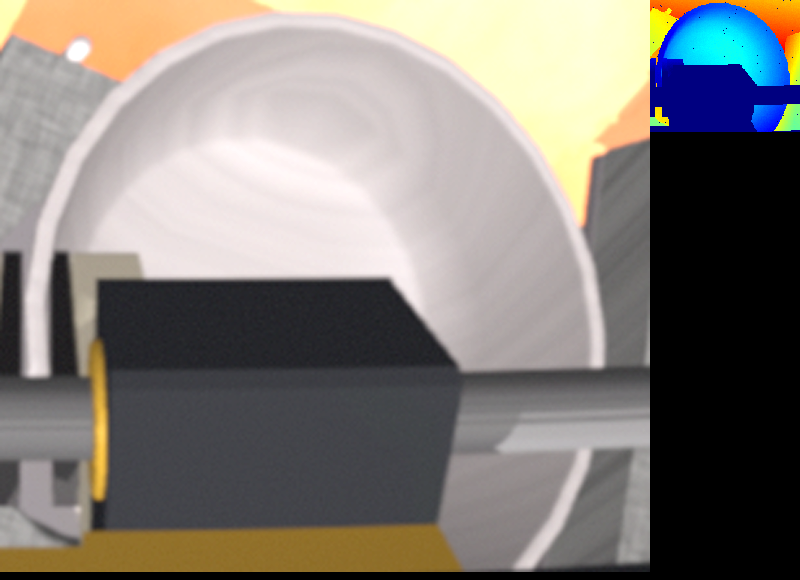

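```bash
cat >> h.py <<'E'
def lipfit(w,uv,r):
    """plane through lip pixels' depths (local min of range over 3x3), then circle of radius r-2mm"""
    P=cloud(w); X=[]
    for u,v in np.round(uv).astype(int):
        z=w['range_z'][v-1:v+2,u-1:u+2].copy(); z[z==0]=9; j=np.unravel_index(np.argmin(z),z.shape); X.append(P[v-1+j[0],u-1+j[1]])
    X=np.array(X)
    for _ in range(4):
        c=X.mean(0);n=np.linalg.svd(X-c)[2][2];n*=np.sign(n[2]);d=(X-c)@n
        k=abs(d)<max(2.0*d.std(),.0008); X=X[k]
    e1=np.cross(n,[0,1.,0]);e1/=np.linalg.norm(e1);e2=np.cross(n,e1);q=np.c_[(X-c)@e1,(X-c)@e2]
    f=least_squares(lambda p:np.hypot(q[:,0]-p[0],q[:,1]-p[1])-(r-.002),[0,0],loss='soft_l1',f_scale=.001)
    return n,c+f.x[0]*e1+f.x[1]*e2,d.std()*1000,(f.fun*1000).round(1),len(X)
E
python3 - <<'E'
from mplan import *
w=load('w12');s=arm.get_state();R=s['eef_rot'];p=s['tcp_pos']
uv=np.array([(52,200),(75,145),(110,100),(160,58),(220,28),(290,20),(360,32),(420,62),(470,100),(520,150),(560,200),(585,250),(598,310),(598,350),(580,480),(555,530),(525,565),(38,300)])/2.6+[265,160]
n,C2,sd,res,k=lipfit(w,uv,.063); print('lip n',n,'tool',R.T@n,'C tool',(C2-p)@R*1000,sd,res,k)
m=np.zeros((420,560),np.uint8); cv2.fillPoly(m,[(np.array([(125,240),(200,165),(270,155),(340,185),(385,250),(390,268),(150,268)])/2.6+[265,160]).astype(np.int32)],1)
n2,c2,sd2,k2=planefit(cloud(w),m>0); print('floor',n2,'tool',R.T@n2,sd2,k2, 'h',(C2-c2)@n)
print('pix min depth check',w['range_z'].min())
E
```

```text
lip n [-0.7293 -0.0532  0.6821] tool [-0.832   0.5024  0.2354] C tool [18.4338 -5.5034 58.526 ] 0.45835445355252646 [-0.4 -0.3  0.7  0.7  0.6  0.3 -0.5 -1.6 -1.2 -0.   0.9  0.4 -0.2  0.3
 -0.7 -1.2] 16
floor [-0.6314 -0.0186  0.7753] tool [-0.899   0.3817  0.215 ] 0.0008754072289479311 2888 h 0.04155214086909939
pix min depth check 0.0
```

```bash
cat > mplan2.py <<'E'
from h import *; from ik import *
def relcov(n,C,xhint):
    n=np.array(n)/np.linalg.norm(n); x=np.array(xhint)-n*(np.array(xhint)@n); x/=np.linalg.norm(x)
    return H(np.c_[x,np.cross(n,x),n],np.array(C)/1000)
relM=relcov([-.835,.496,.238],[18.4,-5.5,58.5],[-.5,-.8,.3])
def pl(y,C,z,rel): return H(Rz(np.radians(y)),[C[0],C[1],z])@np.linalg.inv(rel)
E
python3 - <<'E'
from mplan2 import *
T0=cur();q0=arm.get_state()['joint_pos']
Cw=T0@relM; print('cover now',Cw)
a=np.linspace(0,6.28,40); pts=np.r_[np.c_[.063*np.cos(a),.063*np.sin(a),0*a],np.c_[.018*np.cos(a),.018*np.sin(a),0*a-.062]]
y0=np.degrees(np.arctan2(Cw[1,0],Cw[0,0])); print('y0',y0)
for y in (-60,-30,0,30,60):
    print('yaw',y); Tm=T0.copy(); Tm[2,3]+=.10; Tm[1,3]-=.03
    T2=pl(y,(.4558,-.335),.21,relM)
    q=track(T0,Tm,q0,6); q=track(Tm,T2,q,34); T3=pl(y,(.4558,-.335),.09,relM); q=track(T2,T3,q,10); print('  margin',margin(q),'toolx',T3[:3,0].round(2),T3[:3,3].round(3))
    S=logm(np.linalg.inv(Tm)@T2).real
    print('  path lowz',[((pts@(M:=(Tm@expm(S*k)@relM))[:3,:3].T+M[:3,3])[:,2].min().round(3),M[:3,3].round(2).tolist()) for k in np.linspace(0,1,6)])
E
```

```text
cover now [[ 0.513  -0.4583 -0.7258  0.475 ]
 [ 0.6268  0.7777 -0.048   0.1232]
 [ 0.5864 -0.4303  0.6863  0.143 ]
 [ 0.      0.      0.      1.    ]]
y0 50.698952600789084
yaw -60
   err 0.0000 speedfrac 0.26 qend [ 0.54 -0.1  -0.55  0.11 -0.9  -1.69] min [ 0.54 -0.1  -0.73  0.11 -0.9  -1.82] max [ 0.6   0.01 -0.55  0.17 -0.63 -1.69]
   err 0.0000 speedfrac 0.35 qend [-0.72  0.4   0.05 -0.48 -1.57 -2.04] min [-0.72 -0.1  -0.55 -0.48 -1.57 -2.04] max [ 0.54  0.4   0.06  0.11 -0.9  -1.62]
   err 0.0000 speedfrac 0.11 qend [-0.72  0.52 -0.06 -0.49 -1.37 -1.93] min [-0.72  0.4  -0.06 -0.49 -1.57 -2.04] max [-0.72  0.52  0.05 -0.48 -1.37 -1.93]
  margin 0.9648801542633246 toolx [ 0.08  0.54 -0.84] [ 0.397 -0.353  0.094]
  path lowz [(np.float64(0.187), [0.48, 0.09, 0.24]), (np.float64(0.204), [0.53, 0.01, 0.26]), (np.float64(0.205), [0.56, -0.08, 0.27]), (np.float64(0.192), [0.56, -0.18, 0.26]), (np.float64(0.171), [0.52, -0.27, 0.24]), (np.float64(0.148), [0.46, -0.34, 0.21])]
yaw -30
   err 0.0000 speedfrac 0.26 qend [ 0.54 -0.1  -0.55  0.11 -0.9  -1.69] min [ 0.54 -0.1  -0.73  0.11 -0
[... 2444 characters left out ...]
-1.82] max [ 0.6   0.01 -0.55  0.17 -0.63 -1.69]
   err 0.0000 speedfrac 0.31 qend [-0.17  0.53 -0.03  0.29 -1.52 -0.67] min [-0.17 -0.1  -0.55  0.01 -1.52 -1.69] max [ 0.54  0.53 -0.03  0.29 -0.9  -0.67]
   err 0.0000 speedfrac 0.12 qend [-0.17  0.64 -0.15  0.3  -1.31 -0.74] min [-0.17  0.53 -0.15  0.29 -1.52 -0.74] max [-0.17  0.64 -0.03  0.3  -1.31 -0.67]
  margin 0.8749373142287994 toolx [-0.51 -0.2  -0.84] [ 0.501 -0.377  0.094]
  path lowz [(np.float64(0.187), [0.48, 0.09, 0.24]), (np.float64(0.168), [0.46, 0.01, 0.23]), (np.float64(0.154), [0.45, -0.08, 0.22]), (np.float64(0.147), [0.45, -0.16, 0.21]), (np.float64(0.145), [0.45, -0.25, 0.21]), (np.float64(0.148), [0.46, -0.33, 0.21])]
```

Run:
```python
from mplan2 import *
T0=cur();Tm=T0.copy(); Tm[2,3]+=.10; Tm[1,3]-=.03
plan(Tm,6,grip=0,show=1)
plan(pl(0,(.4558,-.335),.21,relM),30,T0=Tm,grip=0)
```

```text
ROW x6: -16.4 -1.4 -5.6 0.0000 0.0000 -0.0000 0 | lim 17.4 0.0
   path [0.4927 0.038  0.2638]
ROW x30: 0.2 3.6 -14.5 0.0242 -0.0140 0.0217 0 | lim 15.0 2.03
   path [ 0.511  -0.0727  0.2594]
   path [ 0.5092 -0.1842  0.2468]
   path [ 0.4862 -0.2928  0.2302]
   path [ 0.4425 -0.395   0.2142]
```

Emit:
send_rows:
  plan: "-8 -0.7 -2.8 0 0 0 0;-16.4 -1.4 -5.6 0 0 0 0;-16.4 -1.4 -5.6 0 0 0 0;-16.4 -1.4 -5.6 0 0 0 0;-16.4 -1.4 -5.6 0 0 0 0;-16.4 -1.4 -5.6 0 0 0 0;-8.4 -0.7 -2.8 0 0 0 0"

```text
clock: 17.87
tcp_pos: [0.4935, 0.0377, 0.2657]
eef_rot: [[0.229, -0.861, -0.453], [0.039, -0.457, 0.888], [-0.973, -0.221, -0.072]]
force: [-0.4, -0.3, -1.2]
width: 0.0049
```

Emit:
send_rows:
  plan: "0.2 3.6 -14.5 0.0242 -0.014 0.0217 0;0.2 3.6 -14.5 0.0242 -0.014 0.0217 0;0.2 3.6 -14.5 0.0242 -0.014 0.0217 0;0.2 3.6 -14.5 0.0242 -0.014 0.0217 0;0.2 3.6 -14.5 0.0242 -0.014 0.0217 0;0.2 3.6 -14.5 0.0242 -0.014 0.0217 0;0.2 3.6 -14.5 0.0242 -0.014 0.0217 0;0.2 3.6 -14.5 0.0242 -0.014 0.0217 0;0.2 3.6 -14.5 0.0242 -0.014 0.0217 0;0.2 3.6 -14.5 0.0242 -0.014 0.0217 0"

```text
clock: 18.7
tcp_pos: [0.5129, -0.1103, 0.2554]
eef_rot: [[-0.025, -0.97, -0.243], [0.093, -0.244, 0.965], [-0.995, 0.001, 0.096]]
force: [0.1, -0.0, -0.9]
width: 0.0046
```

Emit:
send_rows:
  plan: "0.2 3.6 -14.5 0.0242 -0.014 0.0217 0;0.2 3.6 -14.5 0.0242 -0.014 0.0217 0;0.2 3.6 -14.5 0.0242 -0.014 0.0217 0;0.2 3.6 -14.5 0.0242 -0.014 0.0217 0;0.2 3.6 -14.5 0.0242 -0.014 0.0217 0;0.2 3.6 -14.5 0.0242 -0.014 0.0217 0;0.2 3.6 -14.5 0.0242 -0.014 0.0217 0;0.2 3.6 -14.5 0.0242 -0.014 0.0217 0;0.2 3.6 -14.5 0.0242 -0.014 0.0217 0;0.2 3.6 -14.5 0.0242 -0.014 0.0217 0"

```text
clock: 19.53
tcp_pos: [0.4964, -0.2571, 0.2355]
eef_rot: [[-0.253, -0.967, 0.014], [0.2, -0.038, 0.979], [-0.947, 0.251, 0.203]]
force: [0.2, -0.1, -1.4]
width: 0.0047
```

Emit:
send_rows:
  plan: "0.2 3.6 -14.5 0.0242 -0.014 0.0217 0;0.2 3.6 -14.5 0.0242 -0.014 0.0217 0;0.2 3.6 -14.5 0.0242 -0.014 0.0217 0;0.2 3.6 -14.5 0.0242 -0.014 0.0217 0;0.2 3.6 -14.5 0.0242 -0.014 0.0217 0;0.2 3.6 -14.5 0.0242 -0.014 0.0217 0;0.2 3.6 -14.5 0.0242 -0.014 0.0217 0;0.2 3.6 -14.5 0.0242 -0.014 0.0217 0;0.2 3.6 -14.5 0.0242 -0.014 0.0217 0;0.2 3.6 -14.5 0.0242 -0.014 0.0217 0"

```text
clock: 20.37
tcp_pos: [0.4427, -0.3946, 0.2141]
eef_rot: [[-0.432, -0.856, 0.285], [0.345, 0.135, 0.929], [-0.833, 0.499, 0.237]]
force: [0.1, -1.0, -2.2]
width: 0.0048
```

Emit:
send_rows:
  plan: "0 0 0 0 0 0 0;0 0 0 0 0 0 0"

```text
clock: 20.53
tcp_pos: [0.4425, -0.3945, 0.2134]
eef_rot: [[-0.432, -0.856, 0.285], [0.346, 0.135, 0.929], [-0.833, 0.499, 0.237]]
force: [0.1, 0.4, -1.5]
width: 0.0047
```

Run:
```python
from two import *
s=arm.get_state();print(s['clock'],s['tcp_pos'],s['force'],s['width'],s['joint_pos'])
two('13',(150,190,200),(280,180,160))
```

```text
20.5333 [ 0.4425 -0.3945  0.2134] [ 0.1086  0.4171 -1.4505] 0.004717296699766967 [-0.4716  0.6024  0.2469 -0.1148 -1.7902 -1.3226]
```

View pics/all13.png

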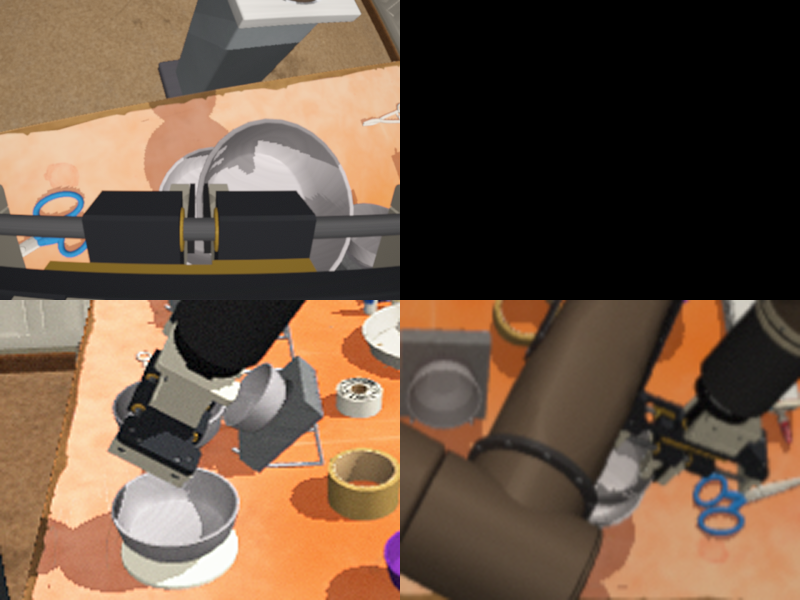

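View pics/w13.png

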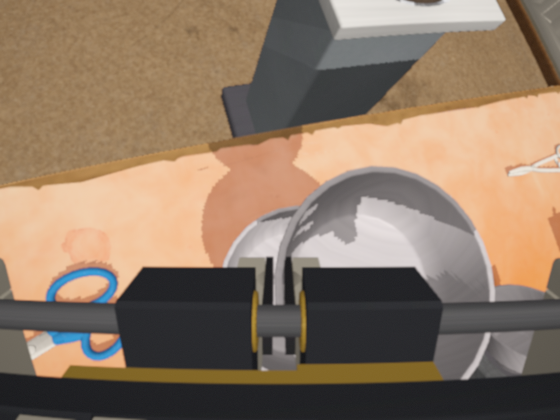

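```bash
cat > lipM.py <<'E'
from mplan2 import *
uvM=np.array([(52,200),(75,145),(110,100),(160,58),(220,28),(290,20),(360,32),(420,62),(470,100),(520,150),(560,200),(585,250),(598,310),(598,350),(580,480),(555,530),(525,565),(38,300)])/2.6+[265,160]
def rep(tag,r=.063,uv=uvM):
    w=load(tag);s=arm.get_state();R=s['eef_rot'];p=s['tcp_pos']
    n,C2,sd,res,k=lipfit(w,uv,r); print('lip n',n,'tool',R.T@n,'C',C2,'C tool',(C2-p)@R*1000,round(sd,2),res,k); return n,C2
E
python3 - <<'E'
from lipM import *
rep('w13')
w=load('w13'); print('L rim wrist',arc(w,.065,.075,.075,(.4558,-.335),.02))
s=load('s13'); print('side L rim',arc(s,.063,.077,.075,(.4558,-.335),.02)); s=load('s8'); print('side L rim8',arc(s,.063,.077,.075,(.4558,-.335),.02))
E
```

```text
lip n [-0.2579  0.651   0.7139] tool [-0.2613  0.6633  0.7013] C [ 0.4585 -0.333   0.2239] C tool [ 6.9019 -0.6332 62.5171] 22.92 [ -4.2  -0.6   2.9   4.1   5.6   3.3   0.9  -2.5  -4.1  -5.6  -3.8 285.1
 286.1  -0.3 168.5  -0.   28.8 -13.6] 18
L rim wrist (array([ 0.4561, -0.3355]), np.int64(103), 189, array([43, 43,  0,  0,  0,  0,  0,  0,  0,  0,  0, 17]))
side L rim (array([ 0.4535, -0.3382]), np.int64(5), 12, array([0, 0, 0, 0, 0, 0, 0, 5, 0, 0, 0, 0]))
side L rim8 (array([ 0.4558, -0.3399]), np.int64(9), 18, array([0, 0, 0, 0, 0, 0, 0, 8, 1, 0, 0, 0]))
```

```bash
cat >> h.py <<'E'
def polarlip(w,cen,angs,rmax=170,rmin=60,jump=.02,inset=2):
    """scan outward from pixel cen; lip = pixel where depth jumps away by >jump"""
    z=cv2.medianBlur(w['range_z'],3); out=[]
    for a in np.radians(angs):
        rr=np.arange(rmin,rmax); u=np.round(cen[0]+rr*np.cos(a)).astype(int); v=np.round(cen[1]+rr*np.sin(a)).astype(int)
        k=(u>1)&(u<558)&(v>1)&(v<418); u,v,r2=u[k],v[k],rr[k]
        d=z[v,u]; j=np.where((d[2:]-d[:-2]>jump)&(d[:-2]>.1))[0]
        if len(j): out.append((u[max(j[0]-inset+1,0)],v[max(j[0]-inset+1,0)]))
    return np.array(out)
E
cat > lipM.py <<'E'
from mplan2 import *
def rep(tag,r=.063,cen=(385,270),angs=list(range(-165,-1,6))+list(range(28,46,4)),show=True,s=None):
    w=load(tag);s=arm.get_state() if s is None else s;R=s['eef_rot'];p=s['tcp_pos']
    uv=polarlip(w,cen,angs)
    n,C2,sd,res,k=lipfit(w,uv,r); print(tag,'n',n,'tool',R.T@n,'C',C2,'Ctool',(C2-p)@R*1000,'sd',round(sd,2),'n',k,len(uv))
    if show:
        im=w['pixels'].copy(); [cv2.circle(im,(int(u),int(v)),2,(0,255,0),-1) for u,v in uv]; cv2.imwrite(f'pics/{tag}_lip.png',im)
    return n,C2
E
python3 - <<'E'
from lipM import *
rep('w13'); 
s={'eef_rot':np.array([[.229,-.861,-.454],[.039,-.458,.888],[-.973,-.222,-.071]]),'tcp_pos':np.array([.4919,.0679,.1653])}
rep('w12',s=s)
E
```

```text
w13 n [0.0024 0.0081 1.    ] tool [-0.8329  0.4962  0.2449] C [ 0.456  -0.3348  0.2059] Ctool [22.3123 -7.7084 55.9239] sd 0.32 n 32 32
w12 n [-0.7273 -0.0537  0.6842] tool [-0.8344  0.4989  0.2339] C [0.4747 0.1227 0.1428] Ctool [20.135  -5.3066 58.0174] sd 0.24 n 32 33
```

View pics/w13_lip.png

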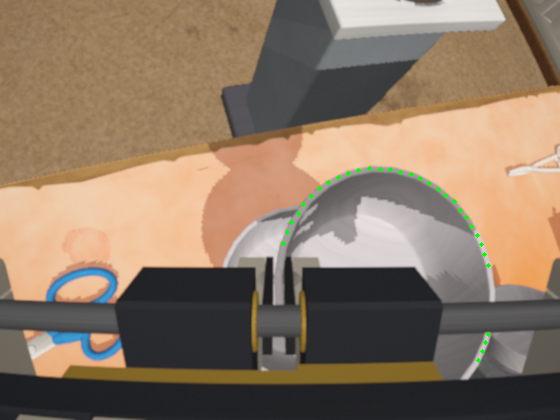

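The lip fit follows the rim well. The cover is level within 0.5° and centred within 0.5 mm over the large one, so I'll descend straight.

Run:
```python
from h import *
T=cur(); T[:3,3]+=[0,-.0003,-.096]; plan(T,8,grip=0,show=1)
print(np.array([0,0,-1.])@T[:3,:3])
```

```text
ROW x8: 10.0 -6.0 -2.9 -0.0000 0.0000 -0.0000 0 | lim 12.0 0.0
   path [ 0.4432 -0.3937  0.1191]
[ 0.8347 -0.4972 -0.2368]
```

Emit:
send_rows:
  plan: "10 -6 -2.9 0 0 0 0;10 -6 -2.9 0 0 0 0;10 -6 -2.9 0 0 0 0;10 -6 -2.9 0 0 0 0;10 -6 -2.9 0 0 0 0;10 -6 -2.9 0 0 0 0;10 -6 -2.9 0 0 0 0;10 -6 -2.9 0 0 0 0;0 0 0 0 0 0 0;0 0 0 0 0 0 0"

```text
clock: 21.52
tcp_pos: [0.4425, -0.3941, 0.1182]
eef_rot: [[-0.432, -0.856, 0.284], [0.345, 0.134, 0.929], [-0.833, 0.499, 0.237]]
force: [0.6, -0.6, -0.3]
width: 0.0045
```

Run:
```python
from two import *; from lipM import *
s=arm.get_state();print(s['clock'],s['tcp_pos'],s['force'],s['width'])
two('14',(170,240,150),(290,200,120))
rep('w14')
w=load('w14'); print('L rim wrist',arc(w,.066,.075,.075,(.4558,-.335),.02))
```

```text
21.5167 [ 0.4425 -0.3941  0.1182] [ 0.6066 -0.6485 -0.2996] 0.0045137214945096355
w14 n [0.0008 0.0154 0.9999] tool [-0.8301  0.4982  0.2507] C [ 0.4557 -0.3343  0.1109] Ctool [22.7384 -6.9056 57.4118] sd 0.29 n 31 32
L rim wrist (array([ 0.4558, -0.335 ]), np.int64(0), 345, array([0, 0, 0, 0, 0, 0, 0, 0, 0, 0, 0, 0]))
```

View pics/all14.png

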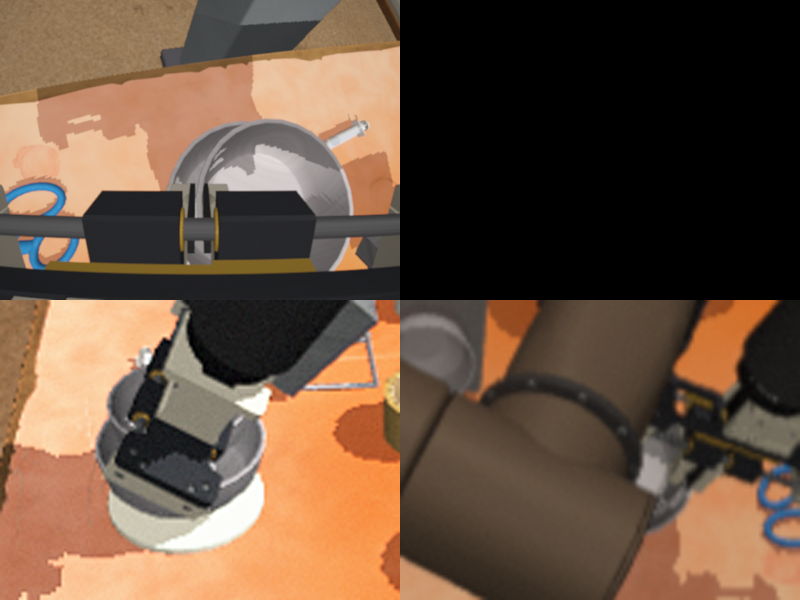

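Run:
```python
from h import *
T=cur(); plan(lvl(T,np.array([.0015,.012,.9999]),np.array([.4557,-.3343,.111]),[0.0001,-.0006,-.018]),4,grip=0,show=1)
```

```text
ROW x4: 3.8 -2.4 -1.3 -0.0014 -0.0026 0.0005 0 | lim 4.7 0.17
   path [ 0.4434 -0.3953  0.101 ]
```

Emit:
send_rows:
  plan: "3.8 -2.4 -1.3 -0.0014 -0.0026 0.0005 0;3.8 -2.4 -1.3 -0.0014 -0.0026 0.0005 0;3.8 -2.4 -1.3 -0.0014 -0.0026 0.0005 0;3.8 -2.4 -1.3 -0.0014 -0.0026 0.0005 0;0 0 0 0 0 0 0;0 0 0 0 0 0 0"

```text
clock: 22.17
tcp_pos: [0.4428, -0.395, 0.0998]
eef_rot: [[-0.43, -0.857, 0.284], [0.354, 0.129, 0.926], [-0.83, 0.499, 0.248]]
force: [-0.5, 0.1, -1.3]
width: 0.0047
```

Run:
```python
from lipM import *
s=arm.get_state();print(s['clock'],s['tcp_pos'],s['force'],s['width'])
shot('wrist','w15'); rep('w15')
```

```text
22.1667 [ 0.4428 -0.395   0.0998] [-0.4739  0.0542 -1.3241] 0.004710900713871943
w15 n [-0.0029 -0.0016  1.    ] tool [-0.8299  0.5009  0.2458] C [ 0.4563 -0.3352  0.0931] Ctool [21.2872 -7.2235 57.48  ] sd 0.32 n 30 32
```

View pics/w15_lip.png

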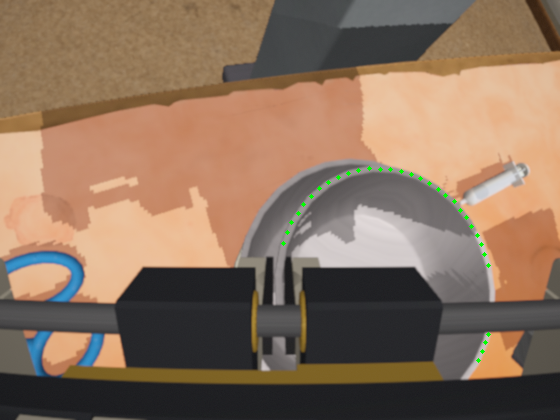

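Emit:
send_rows:
  plan: "0.8 -0.5 -0.2 0 0 0 0;0.8 -0.5 -0.2 0 0 0 0;0 0 0 0 0 0 0"

```text
clock: 22.47
tcp_pos: [0.4432, -0.3949, 0.0984]
eef_rot: [[-0.43, -0.858, 0.283], [0.354, 0.129, 0.926], [-0.831, 0.498, 0.248]]
force: [-0.7, -0.0, -1.8]
width: 0.005
```

Emit:
send_rows:
  plan: "0.6 -0.3 -0.2 0 0 0 0;0 0 0 0 0 0 0"

```text
clock: 22.63
tcp_pos: [0.4431, -0.3949, 0.0977]
eef_rot: [[-0.43, -0.858, 0.283], [0.354, 0.129, 0.926], [-0.831, 0.498, 0.248]]
force: [-0.1, -0.2, -2.7]
width: 0.0046
```

Emit:
send_rows:
  plan: "0.6 -0.3 -0.2 0 0 0 0;0 0 0 0 0 0 0"

```text
clock: 22.8
tcp_pos: [0.443, -0.395, 0.097]
eef_rot: [[-0.43, -0.857, 0.283], [0.354, 0.129, 0.926], [-0.831, 0.498, 0.248]]
force: [-0.1, -0.4, -1.5]
width: 0.0051
```

Emit:
send_rows:
  plan: "0.6 -0.3 -0.2 0 0 0 0;0 0 0 0 0 0 0"

```text
clock: 22.97
tcp_pos: [0.4429, -0.3951, 0.0963]
eef_rot: [[-0.43, -0.857, 0.283], [0.354, 0.129, 0.926], [-0.831, 0.498, 0.248]]
force: [-0.4, -0.7, -1.2]
width: 0.0046
```

Emit:
send_rows:
  plan: "0.4 -0.2 -0.1 0 0 0 0;0 0 0 0 0 0 0"

```text
clock: 23.13
tcp_pos: [0.4429, -0.3953, 0.0961]
eef_rot: [[-0.43, -0.857, 0.283], [0.353, 0.129, 0.927], [-0.831, 0.498, 0.248]]
force: [-0.6, 0.3, -0.1]
width: 0.0046
```

Run:
```python
from lipM import *
s=arm.get_state();print(s['clock'],s['tcp_pos'],s['force'],s['width'])
shot('wrist','w16'); rep('w16')
```

```text
23.1333 [ 0.4429 -0.3953  0.0961] [-0.6351  0.3167 -0.0967] 0.004631890484304026
w16 n [-0.0031 -0.009   1.    ] tool [-0.8328  0.4996  0.2386] C [ 0.4564 -0.3356  0.0898] Ctool [20.5105 -6.9809 57.4592] sd 0.32 n 30 32
```

Emit:
send_rows:
  plan: "0.4 -0.2 -0.1 0 0 0 0;0 0 0 0 0 0 0"

```text
clock: 23.35
tcp_pos: [0.4428, -0.3953, 0.0957]
eef_rot: [[-0.43, -0.858, 0.283], [0.353, 0.129, 0.927], [-0.831, 0.498, 0.248]]
force: [-0.6, -1.5, 2.5]
width: 0.0049
```

Emit:
send_rows:
  plan: "0.3 -0.2 -0.1 0 0 0 0;0 0 0 0 0 0 0"

```text
clock: 23.52
tcp_pos: [0.4428, -0.3955, 0.0955]
eef_rot: [[-0.43, -0.858, 0.283], [0.353, 0.129, 0.927], [-0.831, 0.498, 0.247]]
force: [-0.7, -4.3, 3.4]
width: 0.0049
```

Emit:
send_rows:
  plan: "0 0 0 0 0 0 0.1;0 0 0 0 0 0 0.13;0 0 0 0 0 0 0.13;0 0 0 0 0 0 0.13"

```text
clock: 23.85
tcp_pos: [0.443, -0.3945, 0.0946]
eef_rot: [[-0.43, -0.857, 0.283], [0.354, 0.128, 0.926], [-0.831, 0.498, 0.249]]
force: [0.7, 0.2, -0.1]
width: 0.0113
```

Emit:
send_rows:
  plan: "-4 0 0 0 0 0 0.13;-8 0 0 0 0 0 0.15;-15 0 0 0 0 0 0.2;-25 0 0 0 0 0 0.25;-30 0 0 0 0 0 0.25;-30 0 0 0 0 0 0.25;0 0 0 0 0 0 0.25"

```text
clock: 24.43
tcp_pos: [0.4939, -0.4376, 0.1935]
eef_rot: [[-0.425, -0.861, 0.281], [0.348, 0.131, 0.928], [-0.836, 0.492, 0.244]]
force: [-0.7, 0.3, 0.4]
width: 0.0218
```

Run:
```python
from two import *
s=arm.get_state();print(s['clock'],s['tcp_pos'],s['force'],s['width'],s['joint_pos'])
w,_,_=two('17',(170,240,150),(290,200,120))
print('M',arc(w,.085,.095,.063,(.456,-.335),.012)); print('L',arc(w,.065,.075,.075,(.456,-.335),.02)); print('plate',arc(w,.0045,.0115,.07,(.457,-.336),.02))
```

```text
24.4333 [ 0.4939 -0.4376  0.1935] [-0.6546  0.2501  0.4032] 0.021813896014759648 [-0.4921  0.7239  0.4267 -0.1108 -1.8448 -1.3039]
M (array([ 0.4583, -0.3348]), np.int64(244), 512, array([35, 34, 12,  0,  0,  0,  0, 24, 37, 34, 32, 36]))
L (array([ 0.456, -0.335]), np.int64(0), 376, array([0, 0, 0, 0, 0, 0, 0, 0, 0, 0, 0, 0]))
plate (array([ 0.456 , -0.3349]), np.int64(115), 212, array([ 0,  9, 37, 38, 31,  0,  0,  0,  0,  0,  0,  0]))
```

View pics/all17.png

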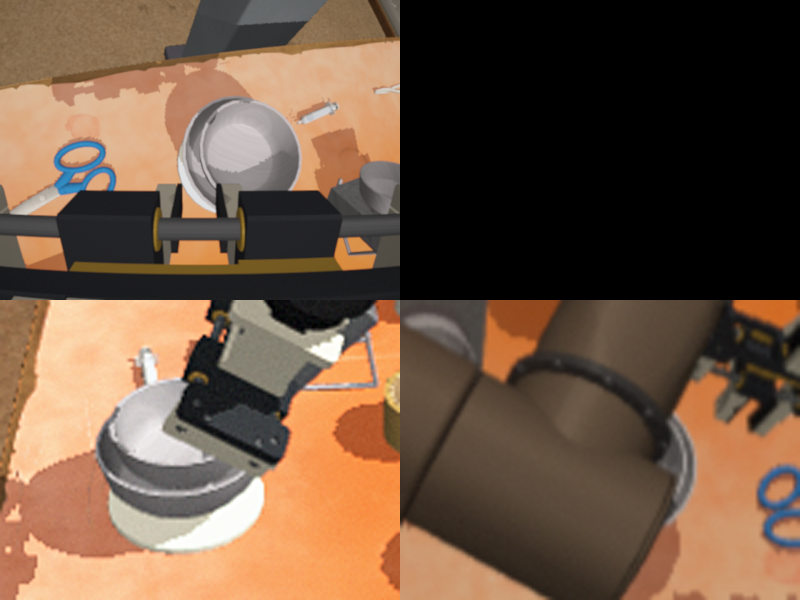

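```bash
timeout 500 python3 - <<'E'
from h import *; from ik import *
psi=np.radians(-1); C=np.array([.548,-.136,.092])
T0=cur();q0=arm.get_state()['joint_pos']
for phi in (-110,-90,-70,-50,50,70,90):
    for beta in (30,40):
        Tg,Cov=graspB(C,psi,np.radians(phi),np.radians(beta),.051,-.006)
        m=[]
        for sh in (0,.06):
            T=Tg.copy();T[:3,3]+=Cov[:3,2]*sh; m.append(max([margin(q) for q in IK(T,5)],default=-1))
        print(phi,beta,np.round(m,2),Tg[:3,0].round(2))
E
```

```text
-110 30 [0.71 0.67] [ 0.32  0.36 -0.88]
-110 40 [0.79 0.75] [ 0.15  0.39 -0.91]
-90 30 [0.65 0.6 ] [ 0.24  0.21 -0.95]
-90 40 [0.72 0.67] [ 0.07  0.18 -0.98]
-70 30 [ 0.51 -1.  ] [ 0.21  0.02 -0.98]
-70 40 [0.57 0.54] [ 0.05 -0.05 -1.  ]
-50 30 [0.3  0.29] [ 0.23 -0.16 -0.96]
-50 40 [0.37 0.35] [ 0.09 -0.27 -0.96]
50 30 [0.58 0.54] [ 0.23  0.16 -0.96]
50 40 [0.75 0.71] [ 0.1   0.27 -0.96]
70 30 [0.37 0.34] [ 0.21 -0.03 -0.98]
70 40 [0.59 0.55] [ 0.05  0.04 -1.  ]
90 30 [0.1  0.11] [ 0.24 -0.21 -0.95]
90 40 [0.37 0.34] [ 0.07 -0.19 -0.98]
```

```bash
cat > splan.py <<'E'
from h import *; from ik import *
psi=np.radians(-1); C=np.array([.548,-.136,.092])
Tg,Cov=graspB(C,psi,np.radians(-70),np.radians(30),.051,-.006)
Tp=Tg.copy();Tp[:3,3]-=.11*Tg[:3,0]
E
python3 - <<'E'
from splan import *
T0=cur();q=arm.get_state()['joint_pos']
plan(Tp,20,grip=.25); q=track(T0,Tp,q,20); q=track(Tp,Tg,q,8); T2=Tg.copy();T2[:3,3]+=.06*Cov[:3,2]; q=track(Tg,T2,q,8)
E
```

```text
ROW x20: -0.0 -2.9 12.6 -0.0325 0.0211 -0.0321 0.25 | lim 12.9 2.88
   path [ 0.5175 -0.3763  0.1975]
   path [ 0.5329 -0.3143  0.2067]
   path [ 0.5375 -0.2503  0.2136]
   path [ 0.5316 -0.186   0.2162]
   err 0.0000 speedfrac 0.31 qend [-0.01  0.09 -0.42 -0.03 -0.85 -1.14] min [-0.49  0.09 -0.42 -0.11 -1.84 -1.3 ] max [-0.01  0.73  0.42 -0.03 -0.85 -1.13]
   err 0.0000 speedfrac 0.17 qend [ 0.    0.25 -0.51 -0.04 -0.6  -1.13] min [-0.01  0.09 -0.51 -0.04 -0.85 -1.14] max [ 0.    0.25 -0.42 -0.03 -0.6  -1.13]
   err 0.0000 speedfrac 0.11 qend [ 0.    0.13 -0.54 -0.03 -0.69 -1.14] min [ 0.    0.13 -0.54 -0.04 -0.69 -1.14] max [ 0.    0.25 -0.51 -0.03 -0.6  -1.13]
```

Emit:
send_rows:
  plan: "0 -2.9 12.6 -0.0325 0.0211 -0.0321 0.25;0 -2.9 12.6 -0.0325 0.0211 -0.0321 0.25;0 -2.9 12.6 -0.0325 0.0211 -0.0321 0.25;0 -2.9 12.6 -0.0325 0.0211 -0.0321 0.25;0 -2.9 12.6 -0.0325 0.0211 -0.0321 0.25;0 -2.9 12.6 -0.0325 0.0211 -0.0321 0.25;0 -2.9 12.6 -0.0325 0.0211 -0.0321 0.25;0 -2.9 12.6 -0.0325 0.0211 -0.0321 0.25;0 -2.9 12.6 -0.0325 0.0211 -0.0321 0.25;0 -2.9 12.6 -0.0325 0.0211 -0.0321 0.25"

```text
clock: 25.42
tcp_pos: [0.5321, -0.3132, 0.2055]
eef_rot: [[-0.149, -0.985, -0.087], [0.144, -0.108, 0.984], [-0.978, 0.134, 0.158]]
force: [1.0, 0.2, 0.7]
width: 0.0217
```

Emit:
send_rows:
  plan: "0 -2.9 12.6 -0.0325 0.0211 -0.0321 0.25;0 -2.9 12.6 -0.0325 0.0211 -0.0321 0.25;0 -2.9 12.6 -0.0325 0.0211 -0.0321 0.25;0 -2.9 12.6 -0.0325 0.0211 -0.0321 0.25;0 -2.9 12.6 -0.0325 0.0211 -0.0321 0.25;0 -2.9 12.6 -0.0325 0.0211 -0.0321 0.25;0 -2.9 12.6 -0.0325 0.0211 -0.0321 0.25;0 -2.9 12.6 -0.0325 0.0211 -0.0321 0.25;0 -2.9 12.6 -0.0325 0.0211 -0.0321 0.25;0 -2.9 12.6 -0.0325 0.0211 -0.0321 0.25"

```text
clock: 26.25
tcp_pos: [0.5306, -0.1851, 0.2147]
eef_rot: [[0.212, -0.895, -0.392], [0.022, -0.397, 0.918], [-0.977, -0.203, -0.065]]
force: [0.1, -0.1, 0.7]
width: 0.0218
```

Emit:
send_rows:
  plan: "0 0 0 0 0 0 0.25;0 0 0 0 0 0 0.25"

```text
clock: 26.42
tcp_pos: [0.5303, -0.1852, 0.2151]
eef_rot: [[0.21, -0.896, -0.392], [0.022, -0.396, 0.918], [-0.977, -0.202, -0.064]]
force: [0.9, 0.0, 0.7]
width: 0.0221
```

Run:
```python
from splan import *
s=arm.get_state();print(s['clock'],s['tcp_pos'],s['joint_pos'],s['width'])
plan(Tp,2,grip=.25,show=1)
w=shot('wrist','w18')
```

```text
26.4167 [ 0.5303 -0.1852  0.2151] [-0.0031  0.0898 -0.4216 -0.0303 -0.8478 -1.1401] 0.022070141955035812
ROW x2: -0.4 -0.6 -0.7 0.0011 0.0003 -0.0007 0.25 | lim 1.0 0.08
   path [ 0.5316 -0.186   0.2162]
```

View pics/w18.png

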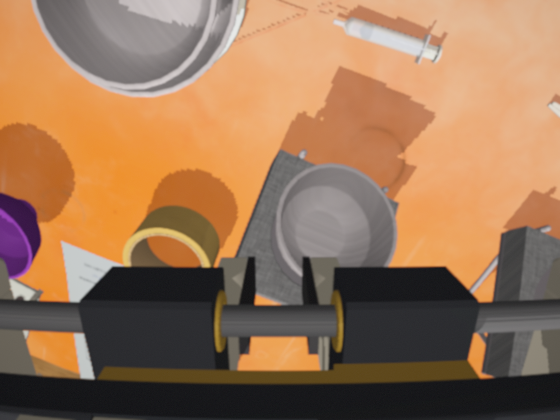

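This is the grey steel small cover in its stand, rim centred about (335,225); the purple bowl is at the left edge. I'll fit the rim.

Run:
```python
from splan import *
w=load('w18');s=arm.get_state()
uv=polarlip(w,(335,225),list(range(-200,50,6)),rmax=80,rmin=40,jump=.012)
n,C2,sd,res,k=lipfit(w,uv,.051); print('n',n,'tilt',np.degrees(np.arccos(n[2])),'yaw',np.degrees(np.arctan2(-n[1],-n[0])),C2,sd,res,k,len(uv))
n0=Cov[:3,2]
fl,c,sdf,kf=floorfit(w,(305,205,350,245)); print('floor',fl,np.degrees(np.arccos(fl[2])),np.degrees(np.arctan2(-fl[1],-fl[0])),sdf)
print(rimcloud(w,n,c,.051)); print(rimcloud(w,n0,c,.051))
im=w['pixels'].copy(); [cv2.circle(im,(int(u),int(v)),1,(0,255,0),-1) for u,v in uv]; cv2.imwrite('pics/w18_lip.png',cv2.resize(im[130:310,230:430],None,fx=3,fy=3))
# slab plane
m=np.zeros((420,560),np.uint8); cv2.fillPoly(m,[np.array([(280,160),(292,165),(272,215),(258,240),(250,235)])],1); a=planefit(cloud(w),m>0); print('slab',a[0],np.degrees(np.arctan2(-a[0][1],-a[0][0])),np.degrees(np.arccos(a[0][2])),a[2],a[3])
```

```text
n [-0.7417  0.0182  0.6705] tilt 47.896031920193906 yaw -1.4017934129351803 [ 0.5484 -0.1356  0.0934] 0.3634332686893576 [ 0.3 -0.1 -0.6  0.1 -0.1 -1.5 -1.4  0.1  0.2  0.2 -0.9  0.3 -0.8 -1.1
 -0.3  0.1 -0.5  1.1  0.6 -0.2 -0.4 -0.5  0.6  1.  -0.2  0.1 -1.1  0.3
  0.3  0.2 -0.9 -0.6 -0.9 -0.4 -0.5 -1. ] 36 40
floor [-0.7171 -0.0013  0.6969] 45.81822380747535 0.10415655068164902 0.0007707237362571254
(array([ 0.548 , -0.135 ,  0.0924]), np.int64(1506), array([  0,   0, 130, 182, 175, 158, 158, 148, 153, 179, 173,  50]))
(array([ 0.5481, -0.135 ,  0.0919]), np.int64(1221), array([  0,   0, 143, 163, 111,  63,  78, 118, 156, 184, 161,  44]))
slab [-0.7071  0.0193  0.7068] -1.5593321914636822 45.02451028664688 0.0005394307004276438 986
```

View pics/w18_lip.png

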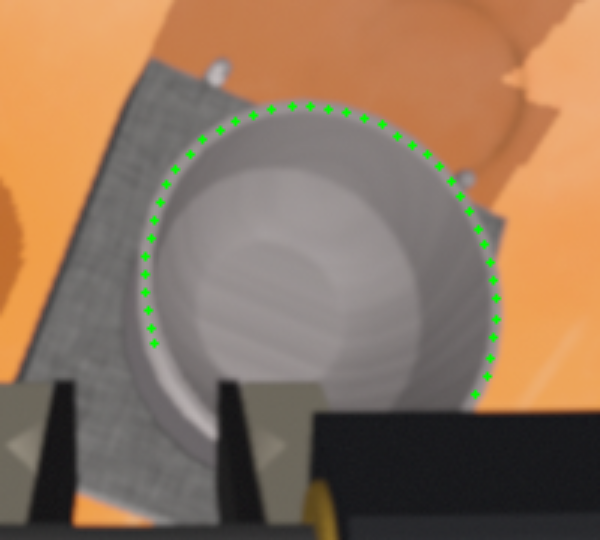

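```bash
cat > splan.py <<'E'
from h import *; from ik import *
psi=np.radians(-1.4); C=np.array([.5482,-.1353,.0928])
Tg,Cov=graspB(C,psi,np.radians(-70),np.radians(30),.051,-.005,tilt=np.radians(46.3))
E
python3 - <<'E'
from splan import *
T0=cur(); plan(Tg,8,grip=.25,show=2); print(Tg); track(T0,Tg,arm.get_state()['joint_pos'],8)
E
```

```text
ROW x8: 13.6 -0.0 0.1 0.0010 0.0014 -0.0027 0.25 | lim 13.6 0.18
   path [ 0.5427 -0.1842  0.162 ]
   path [ 0.5551 -0.1827  0.1089]
[[ 0.234  -0.8942 -0.3818  0.5551]
 [ 0.0202 -0.3881  0.9214 -0.1827]
 [-0.972  -0.2233 -0.0728  0.1089]
 [ 0.      0.      0.      1.    ]]
   err 0.0000 speedfrac 0.19 qend [ 0.    0.24 -0.53 -0.04 -0.57 -1.15] min [-0.    0.09 -0.53 -0.04 -0.85 -1.15] max [ 0.    0.24 -0.42 -0.03 -0.57 -1.14]
```

Emit:
send_rows:
  plan: "13.6 0 0.1 0.001 0.0014 -0.0027 0.25;13.6 0 0.1 0.001 0.0014 -0.0027 0.25;13.6 0 0.1 0.001 0.0014 -0.0027 0.25;13.6 0 0.1 0.001 0.0014 -0.0027 0.25;13.6 0 0.1 0.001 0.0014 -0.0027 0.25;0 0 0 0 0 0 0.25"

```text
clock: 26.97
tcp_pos: [0.5449, -0.1844, 0.1455]
eef_rot: [[0.221, -0.897, -0.384], [0.021, -0.389, 0.921], [-0.975, -0.211, -0.067]]
force: [-0.6, -0.6, 0.1]
width: 0.0218
```

Run:
```python
from splan import *
plan(Tg,3,grip=.25,show=1)
w=shot('wrist','w19');s=arm.get_state(); q=(cloud(w)-s['tcp_pos'])@s['eef_rot']*1000
for v in (230,245,255,290,300): print(v,[(u,q[v,u].round(0).astype(int).tolist()) for u in range(262,300,2) if abs(q[v,u,0]-45)<12])
```

```text
ROW x3: 12.7 -0.6 0.1 0.0002 0.0020 -0.0041 0.25 | lim 12.7 0.26
   path [ 0.5551 -0.1827  0.1089]
230 [(282, [57, 11, 3]), (284, [55, 12, 4]), (286, [56, 11, 5]), (288, [55, 12, 6])]
245 [(280, [50, 5, 1]), (282, [50, 5, 2]), (284, [51, 4, 4])]
255 [(278, [46, 0, 0]), (280, [47, 0, 1]), (282, [48, -1, 2])]
290 [(280, [54, -26, 1]), (282, [38, -17, 2]), (284, [38, -17, 3]), (286, [37, -16, 5])]
300 [(286, [35, -21, 5]), (288, [34, -21, 6]), (290, [36, -22, 7]), (292, [36, -22, 8])]
```

Emit:
send_rows:
  plan: "13.3 -0.6 0.4 0 0.002 -0.0041 0.25;13.3 -0.6 0.4 0 0.002 -0.0041 0.25;13.3 -0.6 0.4 0 0.002 -0.0041 0.25;0 0 0 0 0 0 0.25;0 0 0 0 0 0 0.25"

```text
clock: 27.43
tcp_pos: [0.5564, -0.1817, 0.1105]
eef_rot: [[0.238, -0.893, -0.383], [0.02, -0.39, 0.921], [-0.971, -0.226, -0.075]]
force: [0.1, 0.1, 0.4]
width: 0.0218
```

Emit:
send_rows:
  plan: "0 0 0 0 0 0 0;0 0 0 0 0 0 0;0 0 0 0 0 0 0;0 0 0 0 0 0 0;0 0 0 0 0 0 0;0 0 0 0 0 0 0"

```text
clock: 27.93
tcp_pos: [0.557, -0.1815, 0.1111]
eef_rot: [[0.241, -0.892, -0.383], [0.02, -0.39, 0.92], [-0.97, -0.229, -0.077]]
force: [0.7, -2.1, 1.3]
width: 0.005
```

Run:
```python
from splan import *
s=arm.get_state();print(s['clock'],s['tcp_pos'],Tg[:3,3],s['force'],s['width'])
print(np.array([-.707,.017,.707])@s['eef_rot']*10)
```

```text
27.9333 [ 0.557  -0.1815  0.1111] [ 0.5551 -0.1827  0.1089] [ 0.6925 -2.0893  1.3197] 0.004983270893428372
[-8.5593  4.6183  2.3257]
```

The grip is shallower than intended: it advanced about 35 mm of the planned 40. I'll reopen, go 4 mm deeper and re-grip.

Emit:
send_rows:
  plan: "0 0 0 0 0 0 0.2;0 0 0 0 0 0 0.2;0 0 0 0 0 0 0.2;2.2 0 0 0 0 0 0.2;2.2 0 0 0 0 0 0.2;0 0 0 0 0 0 0.2;0 0 0 0 0 0 0.2"

```text
clock: 28.52
tcp_pos: [0.5572, -0.1813, 0.1056]
eef_rot: [[0.238, -0.892, -0.383], [0.02, -0.39, 0.921], [-0.971, -0.227, -0.075]]
force: [0.3, -0.3, 0.4]
width: 0.0177
```

Run:
```python
from splan import *
w=shot('wrist','w20');s=arm.get_state(); print(s['tcp_pos'],s['force'],s['width']); q=(cloud(w)-s['tcp_pos'])@s['eef_rot']*1000
for v in (225,230,240,250,260,285,290,295): print(v,[(u,q[v,u].round(0).astype(int).tolist()) for u in range(258,306,2) if abs(q[v,u,0]-8)<18])
```

```text
[ 0.5573 -0.1813  0.1057] [-0.559  -0.1603 -0.9569] 0.017597406427462915
225 [(300, [21, 26, 10]), (302, [21, 26, 11]), (304, [21, 26, 12])]
230 [(296, [19, 24, 8]), (298, [20, 23, 9]), (300, [19, 24, 10]), (302, [19, 24, 11]), (304, [22, 23, 12])]
240 [(288, [17, 20, 5]), (290, [16, 20, 5]), (292, [17, 20, 6]), (294, [19, 19, 7]), (296, [17, 20, 8]), (298, [23, 17, 10])]
250 [(284, [14, 16, 3]), (286, [14, 16, 4]), (288, [13, 16, 5]), (290, [14, 16, 5]), (292, [17, 15, 6])]
260 [(258, [15, 11, -9]), (280, [10, 13, 1]), (282, [11, 13, 2]), (284, [11, 12, 3]), (286, [11, 12, 4]), (288, [21, 8, 5]), (298, [15, 10, 9]), (300, [16, 10, 10]), (302, [15, 11, 11]), (304, [17, 10, 12])]
285 [(258, [3, 4, -9]), (260, [18, -4, -9]), (274, [5, 3, -2]), (276, [6, 3, -1]), (278, [5, 3, 0]), (280, [6, 2, 1]), (282, [24, -7, 2]), (298, [11, 0, 9]), (300, [-5, 8, 9]), (302, [-8, 10, 10]), (304, [-8, 10, 10])]
290 [(258, [2, 3, -9]), (260, [18, -6, -9]), (274, [5, 1, -2]), (276, [4, 1, -1]), (278, [5, 1, 0]), (280, [4, 1, 1]), (282, [24, -10, 2]), (298, [11, -3, 9]), (300, [-5, 6, 9])]
295 [(258, [2, 0, -9]), (274, [3, -1, -2]), (276, [4, -1, -1]), (278, [4, -1, 0]), (280, [4, -1, 1]), (282, [23, -13, 2]), (298, [8, -4, 9]), (300, [-6, 4, 9])]
```

View pics/w20.png

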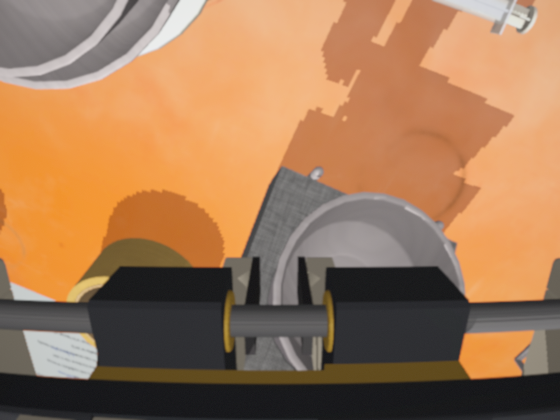

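Emit:
send_rows:
  plan: "-2 0 0 0 0 0 0.2;0 0 0 0 0 0 0.1;0 0 0 0 0 0 0;0 0 0 0 0 0 0;0 0 0 0 0 0 0;0 0 0 0 0 0 0;0 0 0 0 0 0 0"

```text
clock: 29.15
tcp_pos: [0.5575, -0.1813, 0.1084]
eef_rot: [[0.24, -0.892, -0.383], [0.02, -0.39, 0.92], [-0.97, -0.229, -0.076]]
force: [0.2, -0.8, 3.4]
width: 0.005
```

Emit:
send_rows:
  plan: "-4.3 2.3 1.2 0 0 0 0;-4.3 2.3 1.2 0 0 0 0;-4.3 2.3 1.2 0 0 0 0;-6.8 3.7 1.9 0 0 0 0;-6.8 3.7 1.9 0 0 0 0;-8.6 4.6 2.3 0 0 0 0;-8.6 4.6 2.3 0 0 0 0;-8.6 4.6 2.3 0 0 0 0;0 0 0 0 0 0 0"

```text
clock: 29.9
tcp_pos: [0.5132, -0.1803, 0.1533]
eef_rot: [[0.241, -0.892, -0.383], [0.02, -0.39, 0.921], [-0.97, -0.23, -0.077]]
force: [0.1, 0.7, -1.3]
width: 0.005
```

Run:
```python
from two import *
s=arm.get_state();print(s['clock'],s['tcp_pos'],s['force'],s['width'],s['wrist_torque'],s['joint_pos'])
two('21',(180,160,200),(240,160,140))
```

```text
29.9 [ 0.5132 -0.1803  0.1533] [ 0.1243  0.7092 -1.2998] 0.005019113749163201 [-0.1012  0.6907  0.0411] [ 0.0103  0.1114 -0.5666 -0.0285 -0.649  -1.1572]
```

View pics/all21.png

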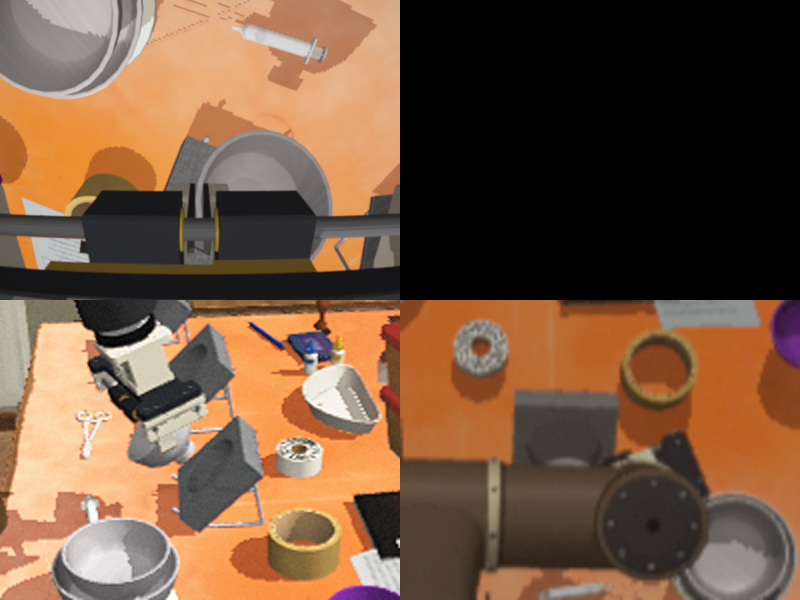

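View pics/w21.png

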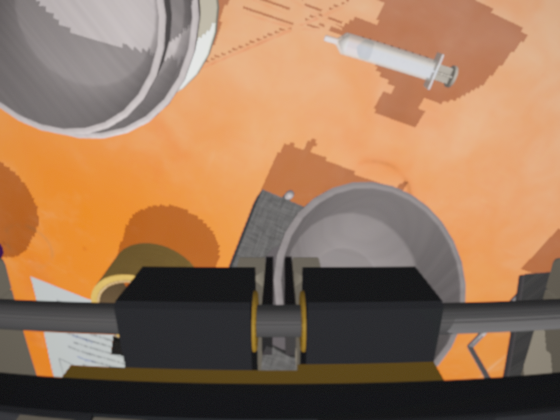

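The small cover is out of its stand, seen in the wrist view with its rim centred about (370,275). Next I'll fit its pose in the tool frame and plan the transfer.

Run:
```python
from lipM import *
A=list(range(-160,-1,6))+list(range(36,46,4))
n,C2=rep('w21',r=.051,cen=(370,275),angs=A)
T0=cur();q0=arm.get_state()['joint_pos']; R=T0[:3,:3]
rel=relcov(R.T@n,(C2-T0[:3,3])@R*1000,[-.5,-.8,.3]); np.save('relS.npy',rel)
T=T0@rel
a=np.linspace(0,6.28,40); pts=np.r_[np.c_[.051*np.cos(a),.051*np.sin(a),0*a],np.c_[.018*np.cos(a),.018*np.sin(a),0*a-.062]]
for y in (-30,0,30):
    Tm=T0.copy(); Tm[2,3]+=.09
    T2=pl(y,(.457,-.335),.23,rel); T3=pl(y,(.457,-.335),.11,rel)
    q=track(T0,Tm,q0,6); q=track(Tm,T2,q,26); q=track(T2,T3,q,8); print(y,margin(q),T3[:3,0].round(2))
    S=logm(np.linalg.inv(Tm)@T2).real
    print('  path lowz',[((pts@(M:=(Tm@expm(S*k)@rel))[:3,:3].T+M[:3,3])[:,2].min().round(3),M[:3,3].round(2).tolist()) for k in np.linspace(0,1,6)])
    if y==0: plan(Tm,6,grip=0,show=1); plan(T2,26,T0=Tm,grip=0)
```

```text
w21 n [-0.73   -0.0231  0.6831] tool [-0.8386  0.5041  0.2066] C [ 0.5009 -0.1364  0.1351] Ctool [13.7852 -1.6292 46.616 ] sd 0.36 n 30 30
   err 0.0000 speedfrac 0.20 qend [ 0.01  0.02 -0.44 -0.02 -0.87 -1.17] min [ 0.01  0.02 -0.57 -0.03 -0.87 -1.17] max [ 0.01  0.12 -0.44 -0.02 -0.65 -1.16]
   err 0.0000 speedfrac 0.23 qend [-0.58  0.52  0.22 -0.31 -1.77 -1.74] min [-0.58  0.02 -0.44 -0.31 -1.77 -1.74] max [ 0.01  0.52  0.22 -0.02 -0.87 -1.17]
   err 0.0000 speedfrac 0.15 qend [-0.58  0.62  0.1  -0.3  -1.56 -1.67] min [-0.58  0.52  0.1  -0.31 -1.77 -1.74] max [-0.58  0.62  0.22 -0.3  -1.56 -1.67]
-30 1.1248948534324494 [-0.22  0.5  -0.84]
  path lowz [(np.float64(0.17), [0.5, -0.14, 0.23]), (np.float64(0.172), [0.51, -0.18, 0.23]), (np.float64(0.172), [0.51, -0.22, 0.23]), (np.float64(0.17), [0.5, -0.26, 0.23]), (np.float64(0.168), [0.48, -0.3, 0.23]), (np.float64(0.168), [0.46, -0.34, 0.23])]
   err 0.0000 speedfrac 0.20 qend [ 0.01  0.02 -0.44 -0.02 -0.87 -1.17] min [ 0.01  0.02 -0.57 -0.03 -0.87 -1.17] max [ 0.01  0.12 -0.44 -0.02 -0.65 -1.16]
   err 0.0000 speedfrac 0.23 qend 
[... 944 characters left out ...]
7] min [ 0.01  0.02 -0.57 -0.03 -0.87 -1.17] max [ 0.01  0.12 -0.44 -0.02 -0.65 -1.16]
   err 0.0000 speedfrac 0.21 qend [-0.29  0.57  0.15  0.1  -1.72 -1.01] min [-0.29  0.02 -0.44 -0.03 -1.72 -1.17] max [ 0.01  0.57  0.15  0.1  -0.87 -1.01]
   err 0.0000 speedfrac 0.15 qend [-0.29  0.66  0.03  0.1  -1.5  -1.03] min [-0.29  0.57  0.03  0.1  -1.72 -1.03] max [-0.29  0.66  0.15  0.1  -1.5  -1.01]
30 1.0486231015510477 [-0.54  0.06 -0.84]
  path lowz [(np.float64(0.17), [0.5, -0.14, 0.23]), (np.float64(0.163), [0.49, -0.18, 0.22]), (np.float64(0.16), [0.49, -0.22, 0.22]), (np.float64(0.16), [0.48, -0.26, 0.22]), (np.float64(0.162), [0.47, -0.3, 0.23]), (np.float64(0.168), [0.46, -0.34, 0.23])]
```

View pics/w21_lip.png

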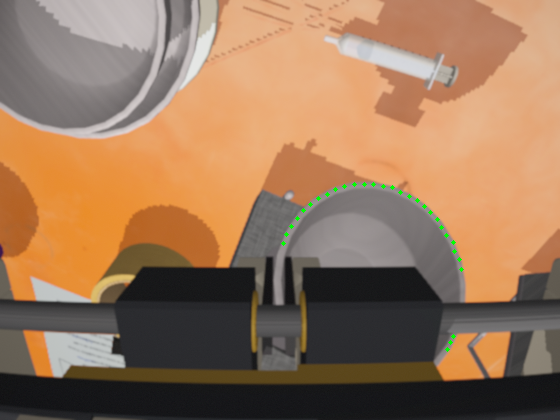

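Emit:
send_rows:
  plan: "-7.3 -1.7 -0.6 0 0 0 0;-14.6 -3.4 -1.1 0 0 0 0;-14.6 -3.4 -1.1 0 0 0 0;-14.6 -3.4 -1.1 0 0 0 0;-14.6 -3.4 -1.1 0 0 0 0;-14.6 -3.4 -1.1 0 0 0 0;-7.3 -1.7 -0.6 0 0 0 0"

```text
clock: 30.63
tcp_pos: [0.5146, -0.1803, 0.2435]
eef_rot: [[0.241, -0.892, -0.383], [0.019, -0.391, 0.92], [-0.97, -0.229, -0.077]]
force: [0.2, 0.1, -0.4]
width: 0.0049
```

Emit:
send_rows:
  plan: "-0.1 3.3 -7.7 0.0253 -0.0148 0.0265 0;-0.1 3.3 -7.7 0.0253 -0.0148 0.0265 0;-0.1 3.3 -7.7 0.0253 -0.0148 0.0265 0;-0.1 3.3 -7.7 0.0253 -0.0148 0.0265 0;-0.1 3.3 -7.7 0.0253 -0.0148 0.0265 0;-0.1 3.3 -7.7 0.0253 -0.0148 0.0265 0;-0.1 3.3 -7.7 0.0253 -0.0148 0.0265 0;-0.1 3.3 -7.7 0.0253 -0.0148 0.0265 0;-0.1 3.3 -7.7 0.0253 -0.0148 0.0265 0"

```text
clock: 31.38
tcp_pos: [0.5064, -0.2554, 0.2382]
eef_rot: [[-0.027, -0.983, -0.181], [0.079, -0.182, 0.98], [-0.996, 0.012, 0.083]]
force: [-0.0, -0.4, -0.7]
width: 0.0049
```

Emit:
send_rows:
  plan: "-0.1 3.3 -7.7 0.0253 -0.0148 0.0265 0;-0.1 3.3 -7.7 0.0253 -0.0148 0.0265 0;-0.1 3.3 -7.7 0.0253 -0.0148 0.0265 0;-0.1 3.3 -7.7 0.0253 -0.0148 0.0265 0;-0.1 3.3 -7.7 0.0253 -0.0148 0.0265 0;-0.1 3.3 -7.7 0.0253 -0.0148 0.0265 0;-0.1 3.3 -7.7 0.0253 -0.0148 0.0265 0;-0.1 3.3 -7.7 0.0253 -0.0148 0.0265 0;-0.1 3.3 -7.7 0.0253 -0.0148 0.0265 0"

```text
clock: 32.13
tcp_pos: [0.4826, -0.3266, 0.2336]
eef_rot: [[-0.269, -0.961, 0.063], [0.191, 0.011, 0.982], [-0.944, 0.276, 0.18]]
force: [0.7, 0.3, -1.5]
width: 0.0051
```

Emit:
send_rows:
  plan: "-0.1 3.3 -7.7 0.0253 -0.0148 0.0265 0;-0.1 3.3 -7.7 0.0253 -0.0148 0.0265 0;-0.1 3.3 -7.7 0.0253 -0.0148 0.0265 0;-0.1 3.3 -7.7 0.0253 -0.0148 0.0265 0;-0.1 3.3 -7.7 0.0253 -0.0148 0.0265 0;-0.1 3.3 -7.7 0.0253 -0.0148 0.0265 0;-0.1 3.3 -7.7 0.0253 -0.0148 0.0265 0;-0.1 3.3 -7.7 0.0253 -0.0148 0.0265 0;0 0 0 0 0 0 0;0 0 0 0 0 0 0"

```text
clock: 32.97
tcp_pos: [0.4487, -0.3842, 0.2314]
eef_rot: [[-0.441, -0.85, 0.289], [0.322, 0.151, 0.935], [-0.838, 0.505, 0.207]]
force: [0.6, 0.3, -1.3]
width: 0.0048
```

Run:
```python
from two import *; from lipM import *
s=arm.get_state();print(s['clock'],s['tcp_pos'],s['force'],s['width'])
two('22',(150,190,200),(280,180,160))
A=list(range(-160,-1,6))+list(range(36,46,4))
rep('w22',r=.051,cen=(370,275),angs=A)
w=load('w22'); print('M',arc(w,.086,.095,.063,(.457,-.335),.012)); print('L',arc(w,.065,.075,.075,(.456,-.335),.02))
```

```text
32.9667 [ 0.4487 -0.3842  0.2314] [ 0.6141  0.349  -1.3293] 0.004801402141829493
w22 n [0.0005 0.0071 1.    ] tool [-0.8369  0.504   0.2135] C [ 0.4577 -0.3365  0.226 ] Ctool [17.0028 -3.84   45.0832] sd 0.29 n 29 30
M (array([ 0.4576, -0.3325]), np.int64(89), 151, array([34, 42,  0,  0,  0,  0,  0,  0,  0,  0,  0, 13]))
L (array([ 0.4561, -0.335 ]), np.int64(125), 216, array([38, 53,  0,  0,  0,  0,  0,  0,  0,  0,  0, 34]))
```

View pics/all22.png

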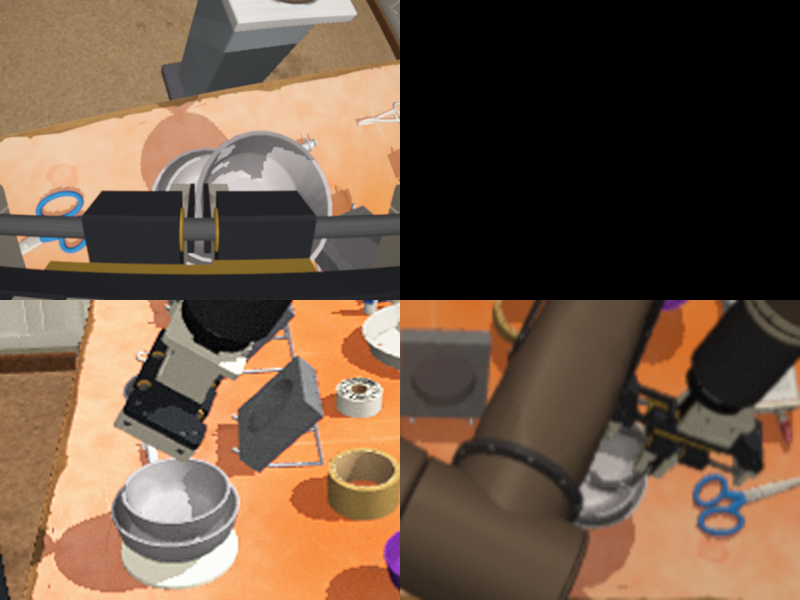

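View pics/w22_lip.png

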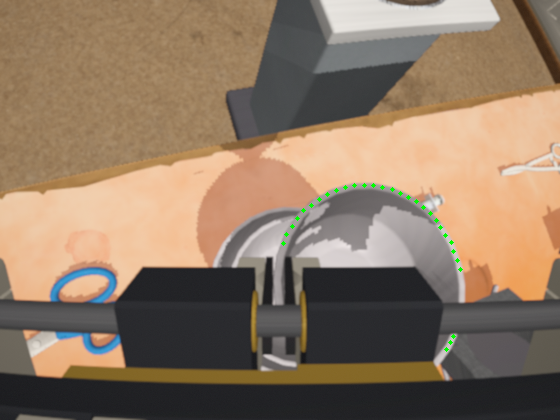

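Run:
```python
from h import *
for t in ('w17','w18','w19','w20','w21'):
    w=load(t)
    for nm,lo,hi,r in (('M',.085,.096,.063),('L',.065,.0755,.075)):
        try: print(t,nm,arc(w,lo,hi,r,(.4575,-.334),.012))
        except Exception as e: print(t,nm,'none')
```

```text
w17 M (array([ 0.4585, -0.3352]), np.int64(241), 512, array([35, 34, 12,  0,  0,  0,  0, 21, 37, 34, 32, 36]))
w17 L (array([ 0.4575, -0.334 ]), np.int64(0), 390, array([0, 0, 0, 0, 0, 0, 0, 0, 0, 0, 0, 0]))
w18 M (array([ 0.4542, -0.3326]), np.int64(257), 522, array([ 0,  0,  0,  6, 49, 43, 46, 43, 45, 25,  0,  0]))
w18 L (array([ 0.4575, -0.334 ]), np.int64(0), 310, array([0, 0, 0, 0, 0, 0, 0, 0, 0, 0, 0, 0]))
w19 M (array([ 0.4544, -0.3324]), np.int64(221), 445, array([ 0,  0,  0,  0,  0, 38, 62, 56, 65,  0,  0,  0]))
w19 L (array([ 0.4528, -0.3356]), np.int64(208), 397, array([ 0,  0,  0,  0,  0,  5, 66, 63, 74,  0,  0,  0]))
w20 M (array([ 0.4542, -0.3319]), np.int64(156), 297, array([ 0,  0,  0,  0,  0,  0, 45, 70, 41,  0,  0,  0]))
w20 L (array([ 0.4526, -0.3351]), np.int64(217), 407, array([ 0,  0,  0,  0,  0,  0, 82, 79, 56,  0,  0,  0]))
w21 M (array([ 0.4542, -0.3339]), np.int64(340), 527, array([  0,   0,   0,   0,   0,  32,  56,  61,  89, 102,   0,   0]))
w21 L (array([ 0.4575, -0.334 ]), np.int64(0), 336, array([0, 0, 0, 0, 0, 0, 0, 0, 0, 0, 0, 0]))
```

Run:
```python
from h import *
T=cur(); plan(lvl(T,np.array([.0005,.0071,1]),np.array([.4577,-.3365,.226]),[-.0003,.0035,-.098]),8,grip=0,show=1)
print(np.array([0,0,-1.])@T[:3,:3])
```

```text
ROW x8: 10.5 -6.1 -2.2 -0.0004 -0.0008 0.0002 0 | lim 12.3 0.05
   path [ 0.4487 -0.3801  0.1346]
[ 0.839  -0.5034 -0.2067]
```

Emit:
send_rows:
  plan: "10.5 -6.1 -2.2 -0.0004 -0.0008 0.0002 0;10.5 -6.1 -2.2 -0.0004 -0.0008 0.0002 0;10.5 -6.1 -2.2 -0.0004 -0.0008 0.0002 0;10.5 -6.1 -2.2 -0.0004 -0.0008 0.0002 0;10.5 -6.1 -2.2 -0.0004 -0.0008 0.0002 0;10.5 -6.1 -2.2 -0.0004 -0.0008 0.0002 0;10.5 -6.1 -2.2 -0.0004 -0.0008 0.0002 0;10.5 -6.1 -2.2 -0.0004 -0.0008 0.0002 0;0 0 0 0 0 0 0;0 0 0 0 0 0 0"

```text
clock: 33.95
tcp_pos: [0.4477, -0.3803, 0.1333]
eef_rot: [[-0.441, -0.85, 0.289], [0.328, 0.147, 0.933], [-0.835, 0.507, 0.214]]
force: [0.1, -0.2, -1.2]
width: 0.0053
```

```bash
cat > repS.py <<'E'
from lipM import *
A=list(range(-160,-1,6))+list(range(36,46,4))
def go(t):
    s=arm.get_state();print(s['clock'],s['tcp_pos'],s['force'],s['width'])
    w=shot('wrist',t); n,C=rep(t,r=.051,cen=(370,275),angs=A)
    for nm,lo_,hi_,r in (('M',.085,.0955,.063),('L',.065,.0755,.075)):
        try: print(nm,arc(w,lo_,hi_,r,(.457,-.334),.012))
        except Exception: pass
E
python3 -c "
from repS import *
go('w23')"
```

```text
33.95 [ 0.4477 -0.3803  0.1333] [ 0.0748 -0.1608 -1.2376] 0.00534645331347425
w23 n [0.0046 0.0021 1.    ] tool [-0.8375  0.5016  0.2167] C [ 0.4566 -0.3323  0.1283] Ctool [17.0209 -3.1355 46.2614] sd 0.37 n 29 30
M (array([ 0.457, -0.334]), np.int64(0), 387, array([0, 0, 0, 0, 0, 0, 0, 0, 0, 0, 0, 0]))
L (array([ 0.4572, -0.3315]), np.int64(169), 353, array([41, 58, 12,  0,  0,  0,  0,  0,  0,  0,  0, 58]))
```

View pics/w23_lip.png

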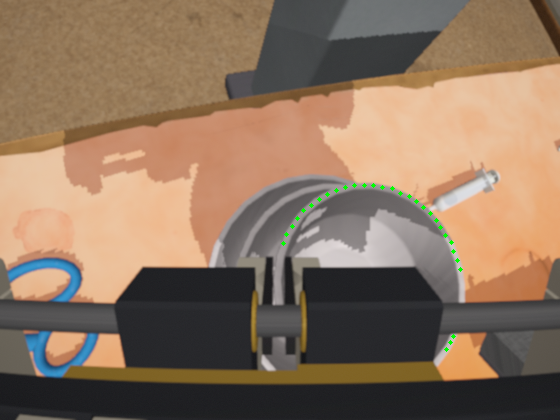

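Run:
```python
from h import *
w=load('w23'); P=cloud(w)
# column profiles across rims at several rows: rim tops as local maxima in z
for v in (200,215,230,245):
    r=P[v,205:285]; z=r[:,2]
    print(v,[(205+i,(r[i]*1000).round(0).tolist()) for i in range(2,78) if z[i]>.06 and z[i]>=np.nanmax(z[i-3:i+4])])
for u in (300,320,340,350):
    r=P[165:240,u]; z=r[:,2]
    print('u',u,[(165+i,(r[i]*1000).round(0).tolist()) for i in range(2,72) if z[i]>.06 and z[i]>=np.nanmax(z[i-3:i+4])])
```

```text
200 [(246, [389.0, -369.0, 70.0]), (252, [390.0, -366.0, 70.0]), (282, [398.0, -353.0, 90.0])]
215 [(234, [396.0, -379.0, 69.0]), (238, [397.0, -377.0, 70.0]), (265, [405.0, -365.0, 90.0])]
230 [(227, [404.0, -386.0, 70.0]), (255, [411.0, -373.0, 90.0]), (276, [411.0, -354.0, 61.0])]
245 [(217, [411.0, -394.0, 69.0]), (248, [419.0, -379.0, 89.0])]
u 300 [(178, [383.0, -330.0, 70.0]), (192, [396.0, -341.0, 90.0]), (214, [415.0, -358.0, 129.0]), (219, [417.0, -359.0, 128.0]), (223, [419.0, -359.0, 127.0])]
u 320 [(174, [383.0, -316.0, 70.0]), (179, [387.0, -317.0, 69.0]), (188, [397.0, -328.0, 89.0]), (196, [409.0, -346.0, 128.0])]
u 340 [(177, [388.0, -302.0, 69.0]), (191, [409.0, -335.0, 128.0]), (236, [428.0, -326.0, 91.0])]
u 350 [(180, [392.0, -296.0, 69.0]), (186, [408.0, -329.0, 128.0]), (227, [425.0, -320.0, 94.0])]
```

Emit:
send_rows:
  plan: "3.2 -2 -1 0 0 0 0;3.2 -2 -1 0 0 0 0;3.2 -2 -1 0 0 0 0;3.2 -2 -1 0 0 0 0;0 0 0 0 0 0 0;0 0 0 0 0 0 0"

```text
clock: 34.5
tcp_pos: [0.448, -0.381, 0.1183]
eef_rot: [[-0.44, -0.85, 0.289], [0.328, 0.147, 0.933], [-0.836, 0.505, 0.214]]
force: [0.0, 0.6, -1.2]
width: 0.0049
```

```bash
python3 -c "
from repS import *
go('w24')"
```

```text
34.5 [ 0.448  -0.381   0.1183] [ 0.0085  0.6015 -1.1659] 0.004896743189333281
w24 n [ 0.0095 -0.0001  1.    ] tool [-0.8404  0.497   0.2163] C [ 0.4571 -0.333   0.1131] Ctool [16.3228 -3.3294 46.3637] sd 0.25 n 28 30
M (array([ 0.457, -0.334]), np.int64(0), 379, array([0, 0, 0, 0, 0, 0, 0, 0, 0, 0, 0, 0]))
L (array([ 0.457, -0.334]), np.int64(0), 214, array([0, 0, 0, 0, 0, 0, 0, 0, 0, 0, 0, 0]))
```

On target: (.4571, -.3330), 3 mm above its seat. Lowering gently to contact.

Emit:
send_rows:
  plan: "0.8 -0.5 -0.2 0 0 0 0;0.8 -0.5 -0.2 0 0 0 0;0 0 0 0 0 0 0"

```text
clock: 34.8
tcp_pos: [0.4481, -0.3811, 0.1166]
eef_rot: [[-0.44, -0.851, 0.289], [0.328, 0.147, 0.933], [-0.836, 0.505, 0.214]]
force: [-0.1, 0.2, -0.4]
width: 0.0048
```

Emit:
send_rows:
  plan: "0.6 -0.3 -0.2 0 0 0 0;0 0 0 0 0 0 0"

```text
clock: 34.97
tcp_pos: [0.448, -0.3811, 0.1159]
eef_rot: [[-0.44, -0.85, 0.289], [0.328, 0.147, 0.933], [-0.836, 0.505, 0.214]]
force: [-0.1, -0.1, -0.8]
width: 0.0048
```

Emit:
send_rows:
  plan: "0.6 -0.3 -0.2 0 0 0 0;0 0 0 0 0 0 0"

```text
clock: 35.13
tcp_pos: [0.4479, -0.3811, 0.1152]
eef_rot: [[-0.44, -0.85, 0.289], [0.328, 0.147, 0.933], [-0.836, 0.505, 0.214]]
force: [-0.0, -0.4, -0.7]
width: 0.005
```

Emit:
send_rows:
  plan: "0.4 -0.2 -0.1 0 0 0 0;0 0 0 0 0 0 0"

```text
clock: 35.3
tcp_pos: [0.4479, -0.3813, 0.1149]
eef_rot: [[-0.44, -0.85, 0.289], [0.327, 0.147, 0.933], [-0.836, 0.505, 0.214]]
force: [-1.3, -0.5, -0.7]
width: 0.0051
```

Emit:
send_rows:
  plan: "0.4 -0.2 -0.1 0 0 0 0;0 0 0 0 0 0 0"

```text
clock: 35.47
tcp_pos: [0.4478, -0.3814, 0.1147]
eef_rot: [[-0.44, -0.85, 0.289], [0.327, 0.147, 0.933], [-0.836, 0.505, 0.213]]
force: [-1.0, -0.8, 2.0]
width: 0.0049
```

```bash
python3 -c "
from repS import *
go('w25')"
```

```text
35.4667 [ 0.4478 -0.3814  0.1147] [-1.0392 -0.7602  1.9624] 0.004933276712682936
w25 n [ 0.0007 -0.0039  1.    ] tool [-0.838   0.5038  0.2099] C [ 0.4567 -0.3336  0.11  ] Ctool [15.6324 -2.8383 46.1633] sd 0.34 n 28 30
M (array([ 0.457, -0.334]), np.int64(0), 377, array([0, 0, 0, 0, 0, 0, 0, 0, 0, 0, 0, 0]))
L (array([ 0.457, -0.334]), np.int64(0), 239, array([0, 0, 0, 0, 0, 0, 0, 0, 0, 0, 0, 0]))
```

Seated: rim at z 0.110, level, contact felt. Releasing.

Emit:
send_rows:
  plan: "0 0 0 0 0 0 0.1;0 0 0 0 0 0 0.13;0 0 0 0 0 0 0.13;0 0 0 0 0 0 0.13"

```text
clock: 35.85
tcp_pos: [0.448, -0.381, 0.1142]
eef_rot: [[-0.44, -0.851, 0.289], [0.328, 0.147, 0.933], [-0.836, 0.505, 0.214]]
force: [0.0, -0.6, 0.7]
width: 0.0111
```

Emit:
send_rows:
  plan: "-4 0 0 0 0 0 0.13;-8 0 0 0 0 0 0.15;-15 0 0 0 0 0 0.2;-25 0 0 0 0 0 0.25;-30 0 0 0 0 0 0.25;-35 0 0 0 0 0 0.25;-35 0 0 0 0 0 0.25;-35 0 0 0 0 0 0.25;0 0 0 0 0 0 0.25;0 0 0 0 0 0 0.25"

```text
clock: 36.68
tcp_pos: [0.5313, -0.4434, 0.2726]
eef_rot: [[-0.437, -0.852, 0.288], [0.326, 0.149, 0.934], [-0.839, 0.501, 0.213]]
force: [0.6, 0.2, -0.5]
width: 0.0218
```

Run:
```python
from two import *
s=arm.get_state();print(s['clock'],s['tcp_pos'],s['force'],s['width'],s['joint_pos'])
w,_,_=two('26',(170,240,150),(290,200,120))
for nm,lo,hi,r in (('S',.104,.116,.051),('M',.085,.0955,.063),('L',.065,.0755,.075),('plate',.0045,.0115,.07)):
    print(nm,arc(w,lo,hi,r,(.457,-.334),.009))
```

```text
36.6833 [ 0.5313 -0.4434  0.2726] [ 0.6026  0.175  -0.4517] 0.021774417169953642 [-0.4668  0.7442  0.6416 -0.1058 -2.035  -1.3637]
S (array([ 0.4565, -0.3319]), np.int64(217), 281, array([18, 22, 27, 24, 25, 26, 21, 17, 14, 12,  2,  9]))
M (array([ 0.4562, -0.3317]), np.int64(239), 472, array([21, 25, 37, 57, 41, 31, 24,  2,  0,  0,  0,  1]))
L (array([ 0.457, -0.334]), np.int64(0), 192, array([0, 0, 0, 0, 0, 0, 0, 0, 0, 0, 0, 0]))
plate (array([ 0.4557, -0.3346]), np.int64(93), 177, array([ 0,  0, 21, 28, 27, 17,  0,  0,  0,  0,  0,  0]))
```

View pics/all26.png

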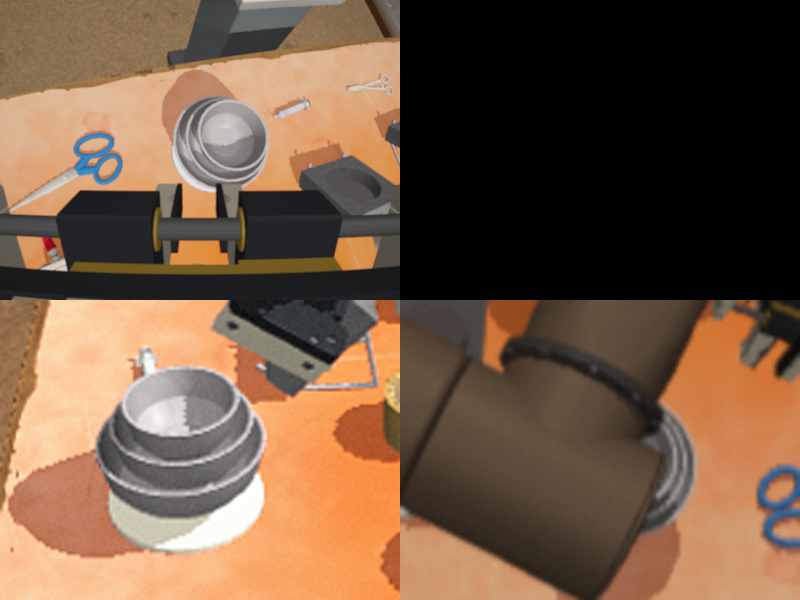

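Run:
```python
from h import *
w=load('w26')
uv=polarlip(w,(318,195),range(-180,180,8),rmax=70,rmin=30,jump=.01); n,C,sd,res,k=lipfit(w,uv,.051); print('S',n,C,sd,k)
a,b=load('side0'),load('s26')
d=cv2.absdiff(a['pixels'],b['pixels']).max(2)
for nm,(x0,y0,x1,y1) in dict(forceps=(215,210,240,240),syringe=(215,255,235,280),label=(315,228,345,250),tape=(312,262,352,300),purple=(340,302,390,345)).items(): print(nm,np.median(d[y0:y1,x0:x1]))
print(arm.close_job())
```

```text
S [-0.0018  0.0008  1.    ] [ 0.4571 -0.333   0.1097] 0.36884302768222277 42
forceps 3.0
syringe 6.0
label 3.0
tape 3.0
purple 4.0
the job is handed in; nothing more can be done
None
```

The three covers are stacked hollow side up on the white plate: large, then middle, then small. The job is handed in at about 37 s of the 72 s allowed. Each cover was lowered until the wrist felt light contact (about 3 to 5 N) before release, and the gripper was clear of the stack at the end.

**What the last checks showed**
- **Small cover:** its rim is 110 mm up, as expected for the stack, and level to about 0.1°. It sits less than 0.5 mm off the middle cover's centre.
- **Middle cover:** it sits about 3 mm off the centre of the large cover and plate. It shifted slightly as the fingers let go, and I left it there.
- **Large cover:** right after release it was within 0.3 mm of the plate centre. In the last picture my fit of its rim found no usable points, so that final position is not re-measured. The fits just before the small cover was set down still had it within about 1 mm of its place.
- **Other things on the desk:** the side camera shows the forceps, syringe, label roll, tape and purple bowl where they were at the start.

**Checks that disagreed or failed**
- **Camera agreement:** the overhead camera gave the covers' starting positions 5 to 9 mm away from the wrist camera. I relied on the wrist camera.
- **Middle cover grasp:** the first grasp pose was out of reach because joint 3 was at its limit. I took the middle and small covers by the side of the rim instead.
- **Small cover grip:** the first grip was too shallow, so I opened and re-gripped it deeper before drawing it out.

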